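# Tighten down the cover of a glaze pressure pot

### The arm

A 7-joint arm with a two-finger parallel gripper is mounted at the origin on the work surface. World frame = base frame: x ahead of the robot, y to its left, z up, the work surface at z = 0. Lengths are in m, angles in rad, forces in N, time in s.
With the tool pointing down it reaches from about 0.425 to 0.925 m from the base axis. Payload 6.8 kg.
Tool frame: the origin (TCP) lies midway between the tips of the shut fingers; the grasp point (between the pads) lies 19 mm behind it; z points along the fingers, y is the direction in which the jaws open and shut (so a half turn about z gives the same grasp; the last joint's range is limited). The gripper opens to 85 mm and grips with 20 to 120 N. Pads are 22 mm wide; open, the fingers measure 114 mm over their backs; the gripper's body (76 mm by 85 mm) begins 54 mm behind the grasp point. The pads swing forward as they close: fully open they stand 13 mm farther back than shut.
Start: joints at [1.119, 0.477, 0.022, 1.555, -0.011, 1.109, -0.083], TCP at [0.228, -0.636, 0.231] pointing down, gripper open.
Joint ranges: [-2.96, 2.96], [-0.34, 2.1], [-1.41, 1.46], [0.24, 2.44], [-1.37, 4.51], [0.17, 1.92], [-2.96, 2.96]. Speed limits (rad/s): [2.39, 2.39, 3.14, 3.14, 3.14, 3.14, 3.14].

### API

Orientations are given as a unit quaternion [w, x, y, z].
In Python, from station import bot gives the robot as it stands. The module is installed in compiled form; this text tells all that it offers.
- The arm moves only by the tool play_rows, never from a script. Its argument "motion" is a list of rows, each a list of 2 entries, a list of its own where there are three numbers: the shift along the tool's x, y, z as a fraction of full scale, then the turn, a rotation vector about the tool's x, y, z as a fraction of full scale. In form: [[[tx, ty, tz], [rx, ry, rz]], ...]. A call has 1 to 8 rows; each row is the pose to reach, as a shift and turn from the pose measured when the call began, along the tool's axes at that moment, turning the shorter way round; what a row does not reach only later rows make up. Full scale, the value 1, is 400 mm for a shift and 360 degrees for a turn. A row lasts 1/10 s, in which the tool goes at most 50 mm and 8.59 degrees, less where a joint would pass 70% of its speed; a pose out of reach is approached as far as the arm can. A call with a number of a shift or a turn outside -1 to 1 is refused whole. A call with a gripper value outside its range is refused whole. "fingers" is the finger opening in mm, from 0 to 85.4, set as the call begins (left out, the last holds). The fingers move at their own pace and stop on an object; "grip_force" is the grip in N (left out, the last holds). Time passes only in rows, so rows that repeat a pose let the fingers close. It gives the time, the measured TCP pose, the force and the opening at its end, in the units of the state.
- bot.get_obs(): the state, without advancing time (a new reading comes with each control period).
- bot.read_camera(name): name is "scene" or "top" or "wrist"; returns a dict with "pixels" (480x640x3 uint8, red, green, blue), "range_z" (480x640 float32, m along the optical axis (not along the pixel's ray), 0 where there is no reading), "fovy" (degrees; the focal length in pixels is half the picture's height over the tangent of half this angle, whatever the lens; pixels are square), "cx", "cy" (the principal point, pixels), "pose" (4x4, takes a point from camera to world coordinates). Camera axes: x right, y down, z forward; pixel columns grow to the right and rows downward; lengths in m; the calibration is good to about 2 mm. A picture is of the moment at which its call begins.
- bot.hand_in(): hands the job in, once; it reports no verdict.
The state is a dict: "t": time; "q": joint angles; "joint_vel": joint speeds; "joint_torque": joint torques, N m; "eef_pos": TCP position; "tool_rot": TCP orientation; "contact_force": force on the tool from outside, world axes, zero at the start; "torque": the same for the moment, N m; "gripper_width": opening from 0.0 (shut) to 1.0 (fully open).
Only numpy, scipy, OpenCV 4.12 (cv2) and the standard library are available. Lean on these libraries where they do the work, as an engineer would, in place of code of your own. Each camera call takes 0.05 s, during which the arm holds its last target.

### The job

Close the glaze pressure pot by tightening the four T-handle nuts of its cover a little at a time in crisscross order, always going from one handle to the one opposite it: first turn each down until it just bites on the cover (about 0.15 newton metres), then go round crosswise again until each is firmly hand-tight (about 0.4 newton metres) and the cover lies flat and fully home on the pot's rim. Do not let the cover cock to one side, overtighten a handle or lean on the cover. Leave the bowl, jar and brush where they are, and let go at the end.

Things in the scene. Friction and masses are not known exactly. Their poses are not given: they have to be found in the camera images.
- pot: Steel pressure pot bolted to the bench: body 146 mm across, flange 224 mm across, its top face 150 mm above the bench. Origin on its axis at bench level, z up. Four studs at 92 mm radius, at 45, 135, 225, 315 degrees from its x axis (counterclockwise from above), carry T-handle nuts 1, 2, 3, 4: 1 is opposite 3, 2 opposite 4, neighbours are 130 mm apart
- lid: Aluminium cover, 224 mm across, 12 mm thick, on a rubber cord gasket. Origin at the centre of its underside, z up. Loose, it lies level 0.9 mm above the flange; fully home its underside meets the flange all round, the gasket pushing back about 30 N a handle. Gauge, inlet and valve on its middle: within 37 mm of the axis, up to 217 mm above the bench
- handle1: T-handle nut 1: level steel bar 10 mm thick, 103 mm long with rounded ends, through a 23 mm hub that stands on a 28 mm foot. Origin on the stud axis at the bar's middle, 34 mm above the foot, 198 mm above the bench at the start; x along the bar, z up; the frame turns with it. All four alike: clockwise from above tightens, 8 mm down per turn, a handle stays where it is left
- handle2: T-handle nut 2, like 1. At the start each foot hangs 0.3 to 1 mm clear of the cover, differently at each, so it first turns 0.25 to 0.8 rad nearly free (about 0.05 N m); from loose to firmly tight takes 1.5 to 2.5 rad. The bars stand at various angles. Closed fingertips can push a bar round from above by its side, 30 to 48 mm from the stud axis and 10 mm below its middle
- handle3: T-handle nut 3, like 1. Once it bites it squeezes the gasket, 0.1 to 0.25 N m, the torque climbing slowly; when the cover is home under it the torque climbs several times more steeply. Pushing about 40 mm from the axis, free is 1 to 3 N, biting 4 to 7 N, firmly tight 10 to 15 N. Beyond about 0.65 N m is overtight
- handle4: T-handle nut 4, like 1. Torque to turn a handle is roughly 0.05 N m + 0.006 m x its clamp force. Tightening a handle slackens its neighbours or its opposite a little. A bar runs down only 2 to 3 mm in all, so its height is no guide to tightness
- bowl: terracotta bowl, 124 mm across, 55 mm tall, standing near the pot; leave alone; origin under its centre
- jar: closed glass jar, 72 mm across, 95 mm tall, standing near the pot; leave alone; origin under its centre
- brush: wooden glaze brush, 200 mm long, lying near the pot; leave alone; origin near its middle

How it is judged:
On the way:
1. all four handles bear on the cover together (over 2 N each) while none is tight yet (under 50 N each) and the cover is level within 0.007 rad (contact force between handle1 and lid between 2 and 50 N and contact force between handle2 and lid between 2 and 50 N and contact force between handle3 and lid between 2 and 50 N and contact force between handle4 and lid between 2 and 50 N and angle between lid's own z axis and vertical below 0.007 rad), for 0.2 s.
At the end, for the whole second after the job is handed in: The cover is home on the rim (underside within 0.5 mm of the flange) and level within 0.004 rad; each of the four handles clamps it with 35 to 105 N, and the robot has let go (contact force between handle1 and lid between 35 and 105 N and contact force between handle2 and lid between 35 and 105 N and contact force between handle3 and lid between 35 and 105 N and contact force between handle4 and lid between 35 and 105 N and angle between lid's own z axis and vertical below 0.004 rad and z of lid in the frame of pot below 0.1505 m); the robot touches nothing.
It fails at once if a handle is overtightened (clamps the cover with more than 110 N, about 0.7 N m) (contact force between any of handle1, handle2, handle3, handle4 and lid above 110 N).
It fails at once if the cover cocks: it tilts more than 0.007 rad (1.5 mm across the flange) (angle between lid's own z axis and vertical above 0.007 rad).
It fails at once if not crisscross: two neighbouring handles turned down 0.5 mm with the other two untouched, or two neighbours tight (over 50 N) with the other two slack (under 20 N) ((distance of each of handle1, handle2 from where it was at the start of the episode above 0.0005 m and distance of each of handle3, handle4 from where it was at the start of the episode below 0.0001 m) or (distance of each of handle2, handle3 from where it was at the start of the episode above 0.0005 m and distance of each of handle4, handle1 from where it was at the start of the episode below 0.0001 m) or (distance of each of handle3, handle4 from where it was at the start of the episode above 0.0005 m and distance of each of handle1, handle2 from where it was at the start of the episode below 0.0001 m) or (distance of each of handle4, handle1 from where it was at the start of the episode above 0.0005 m and distance of each of handle2, handle3 from where it was at the start of the episode below 0.0001 m) or (contact force between each of handle1, handle2 and lid above 50 N and contact force between each of handle3, handle4 and lid below 20 N) or (contact force between each of handle2, handle3 and lid above 50 N and contact force between each of handle4, handle1 and lid below 20 N) or (contact force between each of handle3, handle4 and lid above 50 N and contact force between each of handle1, handle2 and lid below 20 N) or (contact force between each of handle4, handle1 and lid above 50 N and contact force between each of handle2, handle3 and lid below 20 N)).
It fails at once if the robot presses on the cover itself with more than 25 N (contact force between the arm and lid above 25 N).
It fails at once if the bowl, jar or brush is moved more than 20 mm (distance of any of bowl, jar, brush from where it was at the start of the episode above 0.02 m).
It also fails if it takes over 72 s, if anything falls off the work surface, if the arm or the gripper's body presses on something with over 40 N, if the wrist force passes 120 N, or if a joint passes its speed limit or range.

## Working session

There is one attempt and no reset: what is moved stays moved. The work goes in short steps, Python scripts to look and compute and a tool call to move; the robot and the scene stay as the last step left them, time stands still between calls to the robot, and variables do not carry over. Pictures are saved under pics/ and viewed, and the job is handed in when it is done.

Besides the shell and the picture viewer there is one more tool, called after "Request:" by a JSON object that holds its "name" and its "arguments", one argument or row to a line. play_rows: Moves the arm, as the interface text tells. Shift numbers are shares of 400 mm and turn numbers shares of 360 degrees, none past 1 either way. Its arguments: {"type":"object","properties":{"motion":{"type":"array"},"fingers":{"type":"number"},"grip_force":{"type":"number"}},"required":["motion"]}

```bash
mkdir -p pics; ls; cat > h.py <<'E'
import numpy as np, cv2
from station import bot
def cam(n,save=None):
    c=bot.read_camera(n)
    c['f']=240/np.tan(np.radians(c['fovy'])/2)
    if save: cv2.imwrite('pics/'+save,c['pixels'][:,:,::-1])
    return c
def ray(c,u,v,z):
    d=c['pose'][:3,:3]@np.array([(u-c['cx'])/c['f'],(v-c['cy'])/c['f'],1.]); o=c['pose'][:3,3]
    return o+d*(z-o[2])/d[2]
def proj(c,p):
    q=c['pose'][:3,:3].T@(np.array(p)-c['pose'][:3,3]); return q[0]/q[2]*c['f']+c['cx'],q[1]/q[2]*c['f']+c['cy']
def pts(c):
    z=c['range_z'];v,u=np.mgrid[:480,:640]
    P=np.stack([(u-c['cx'])/c['f']*z,(v-c['cy'])/c['f']*z,z],-1)
    return P@c['pose'][:3,:3].T+c['pose'][:3,3]
E
python3 - <<'E'
from h import *
o=bot.get_obs()
print({k:np.round(v,4) for k,v in o.items()})
for n in ['top','scene','wrist']:
    c=cam(n,n+'0.png'); print(n,c['f'],c['cx'],c['cy'],np.round(c['pose'],3).tolist())
E
```

```text
pics
{'t': np.float64(0.0), 'q': array([ 1.1189,  0.4778,  0.0224,  1.5564, -0.0115,  1.1093, -0.0831]), 'joint_vel': array([ 0.0012, -0.0003,  0.0012,  0.0012, -0.0007, -0.0003, -0.0005]), 'joint_torque': array([-5.00000e-04, -5.96451e+01,  1.60780e+00, -2.81206e+01,
        1.24000e-02,  9.20000e-03, -0.00000e+00]), 'eef_pos': array([ 0.2273, -0.635 ,  0.2303]), 'tool_rot': array([-9.000e-04,  9.853e-01,  1.710e-01, -2.000e-04]), 'contact_force': array([ 0.4396,  0.552 , -0.0245]), 'torque': array([-0.0126,  0.0573, -0.033 ]), 'gripper_width': np.float64(1.0017)}
top 481.9478559891634 317.06595187593115 228.8138338692469 [[-0.018, -0.987, 0.161, 0.438], [-1.0, 0.016, -0.014, 0.035], [0.011, -0.162, -0.987, 1.008], [0.0, 0.0, 0.0, 1.0]]
scene 499.9847434586514 326.9369414154685 240.84667458293382 [[0.324, 0.782, -0.533, 1.126], [0.946, -0.27, 0.178, -0.176], [-0.004, -0.562, -0.827, 1.012], [0.0, 0.0, 0.0, 1.0]]
wrist 344.33354120678376 321.5067375277612 240.72734840507644 [[0.338, -0.902, -0.27, 0.297], [-0.941, -0.324, -0.096, -0.611], [-0.001, 0.287, -0.958, 0.373], [0.0, 0.0, 0.0, 1.0]]
```

View pics/top0.png

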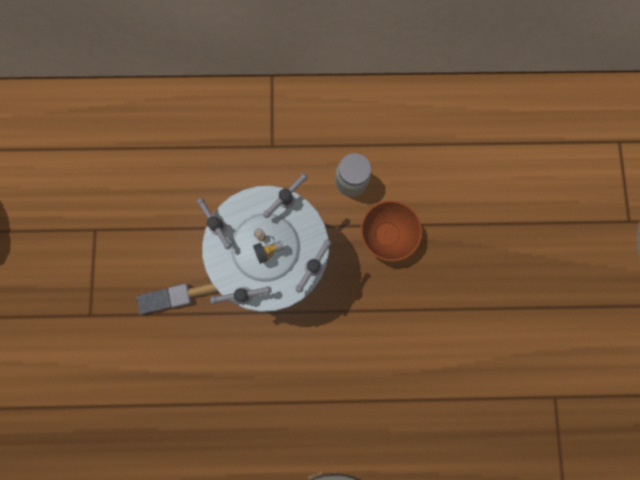

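View pics/scene0.png

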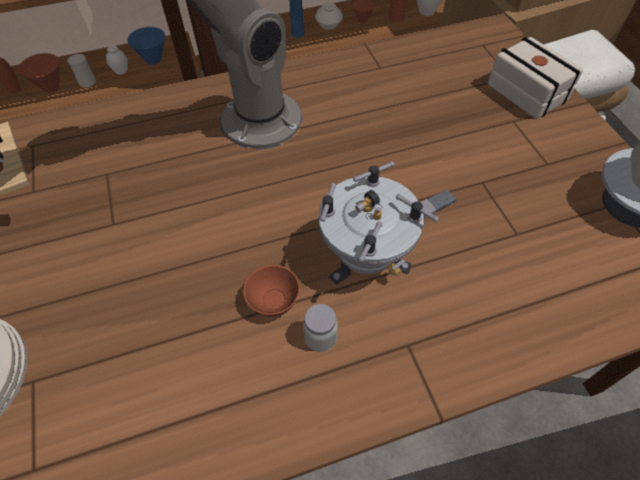

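```bash
python3 - <<'E'
from h import *
for n in ['top','scene']:
    c=cam(n); P=pts(c); z=P[...,2]
    R=(np.hypot(P[...,0]-0.55,P[...,1]-0.13)<0.2)&(c['range_z']>0)
    # lid plane
    L=R&(abs(z-0.163)<0.006)
    print(n,'lid z',np.median(z[L]),L.sum())
    cn=max(cv2.findContours(L.astype(np.uint8),cv2.RETR_EXTERNAL,cv2.CHAIN_APPROX_NONE)[0],key=len)[:,0]
    B=np.array([P[v,u,:2] for u,v in cn]); (cc,r)=cv2.minEnclosingCircle(B.astype(np.float32)); print('circle',cc,r)
    H=(R&(z>0.182)&(z<0.235)).astype(np.uint8)
    k,lab,st,ce=cv2.connectedComponentsWithStats(H)
    for i in range(1,k):
        if st[i,4]<25: continue
        Q=P[lab==i]; m=Q[:,:2].mean(0); 
        bar=Q[(Q[:,2]<0.207)]
        hub=Q[Q[:,2]>0.2075]
        mb=bar[:,:2].mean(0); w,V=np.linalg.eigh(np.cov(bar[:,:2].T)); d=V[:,1]; s=(bar[:,:2]-mb)@d
        print(i,st[i,4],'ctr',ce[i].round(),m.round(4),'barctr',(mb+d*(s.min()+s.max())/2).round(4),'ang',np.degrees(np.arctan2(d[1],d[0])).round(1),'len',np.ptp(s).round(3),'zmed',np.median(bar[:,2]).round(4),'hub',hub[:,:2].mean(0).round(4) if len(hub) else None,len(hub),Q[:,2].max().round(4))
E
```

```text
top lid z 0.16324325722095756 8061
circle (0.5462543964385986, 0.11494274437427521) 0.111808642745018
1 438 ctr [285. 195.] [0.6285 0.077 ] barctr [0.629  0.0762] ang 135.2 len 0.101 zmed 0.202 hub [0.6295 0.0775] 77 0.2128
2 445 ctr [214. 223.] [0.5821 0.1976] barctr [0.5831 0.198 ] ang -148.5 len 0.101 zmed 0.2021 hub [0.583  0.1981] 77 0.2124
3 94 ctr [260. 234.] [0.5621 0.1209] barctr [0.5625 0.1214] ang -136.4 len 0.016 zmed 0.1929 hub [0.5615 0.1204] 25 0.2117
4 445 ctr [313. 265.] [0.5078 0.0311] barctr [0.508  0.0309] ang 147.3 len 0.102 zmed 0.2022 hub [0.5083 0.031 ] 88 0.2119
5 378 ctr [267. 250.] [0.5339 0.1087] barctr [0.5348 0.1042] ang 119.4 len 0.05 zmed 0.203 hub [0.5301 0.1194] 156 0.2182
6 463 ctr [241. 294.] [0.4618 0.1513] barctr [0.4617 0.1516] ang 99.2 len 0.101 zmed 0.2025 hub [0.4624 0.1524] 92 0.2122
scene lid z 0.16358186640893746 4357
circle (0.544557511806488, 0.11689388751983643) 0.11335323750972748
1 292 ctr [373. 171.] [0.4643 0.1517] barctr [0.4642 0.154 ] ang 99.1 len 0.102 zmed 0.2009 hub [0.4629 0.1529] 42 0.2133
2 275 ctr [327. 202.] [0.5117 0.0306] barctr [0.5093 0.0322] ang 147.1 len 0.102 zmed 0.2019 hub [0.5093 0.0321] 43 0.213
3 390 ctr [370. 203.] [0.5433 0.1128] barctr [0.5463 0.11  ] ang 56.4 len 0.056 zmed 0.1998 hub [0.538  0.1212] 116 0.2186
4 340 ctr [416. 208.] [0.5855 0.1983] barctr [0.5844 0.197 ] ang -148.3 len 0.102 zmed 0.2013 hub [0.5829 0.1996] 52 0.2131
5 316 ctr [369. 241.] [0.6324 0.0768] barctr [0.6304 0.0789] ang 135.2 len 0.1 zmed 0.202 hub [0.6301 0.0786] 55 0.2128
```

```bash
python3 - <<'E'
from h import *
c=cam('top'); im=c['pixels'][160:340,120:340,::-1]; cv2.imwrite('pics/top_z.png',cv2.resize(im,None,fx=3.2,fy=3.2,interpolation=cv2.INTER_CUBIC))
c=cam('scene'); im=c['pixels'][140:300,290:470,::-1]; cv2.imwrite('pics/sc_z.png',cv2.resize(im,None,fx=3.6,fy=3.6,interpolation=cv2.INTER_CUBIC))
E
```

```text
(no output)
```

View pics/top_z.png

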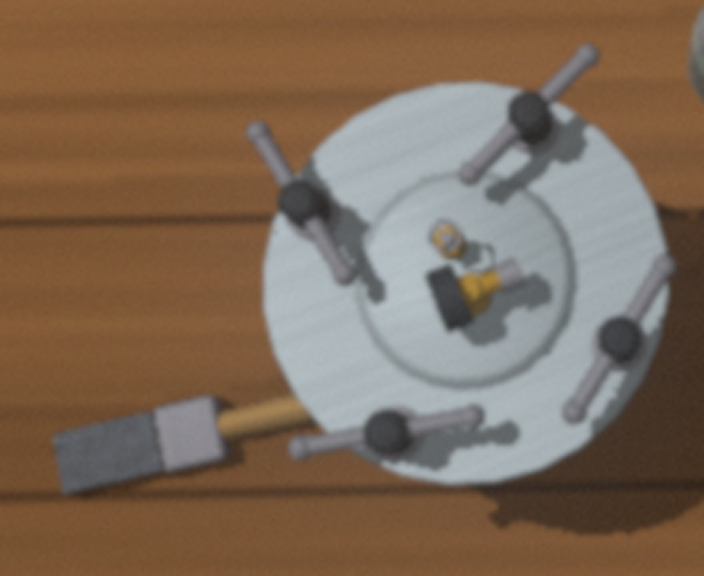

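View pics/sc_z.png

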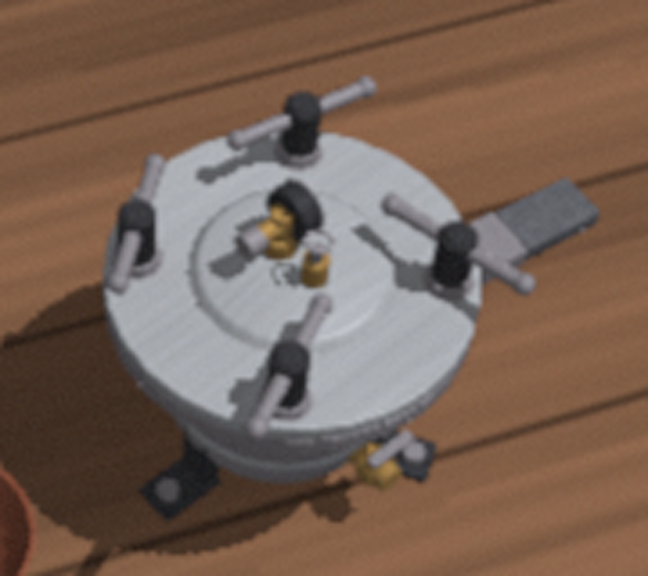

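```bash
cat >> h.py <<'E'
from scipy.spatial.transform import Rotation as Ro
S={'A':(0.6298,0.0780),'B':(0.5830,0.1987),'C':(0.4627,0.1526),'D':(0.5088,0.0315)}
def Rt(psi):
    c,s=np.cos(psi),np.sin(psi); return np.array([[c,s,0],[s,-c,0],[0,0,-1.]])
def cp(o):
    R=Ro.from_quat(np.roll(o['tool_rot'],-1)).as_matrix(); return np.array(o['eef_pos']),R
def tgt(h,th,d,z,sg=None,r=.036):
    """bar end angle th(deg), tool centre d (m) behind bar centreline; sg + : tool +x pushes"""
    t=np.radians(th); u=np.array([np.cos(t),np.sin(t)]); n=np.array([-u[1],u[0]])
    p=np.array([*(np.array(S[h])+r*u+d*n),z])
    return p,Rt(t-np.pi/2*sg)
def rows(T,show=True):
    p,R=cp(bot.get_obs()); out=[]
    for P,Q in T:
        s=R.T@(P-p)/.4; w=Ro.from_matrix(R.T@Q).as_rotvec()/(2*np.pi)
        out.append([[round(float(x),3 if show=='r' else 4)+0. for x in s],[round(float(x),4)+0. for x in w]])
    print(str(out).replace(' ','')); return out
def tau(h,o=None):
    o=o or bot.get_obs(); p,R=cp(o); F=o['contact_force']; r=p[:2]-S[h]
    a=np.degrees(np.arctan2(r[1],r[0])); psi=np.degrees(np.arctan2(R[1,0],R[0,0]))
    tz=o['torque'][2]+r[0]*F[1]-r[1]*F[0]
    print('t %.2f pos %s psi %.1f | F %s Mz %.3f | tau_tcp %.3f  rxF %.3f | r %.4f ang %.1f q7 %.2f tilt %.4f w %.2f'%(o['t'],p.round(4),psi,np.round(F,1),o['torque'][2],tz,tz-o['torque'][2],np.hypot(*r),a,o['q'][6],np.hypot(R[0,2],R[1,2]),o['gripper_width']))
E
python3 - <<'E'
from h import *
tau('A')
p,R=cp(bot.get_obs())
for sg in (1,-1):
  P,Q=tgt('A',-44.8,.035,.25,sg); print(P,np.degrees(Ro.from_matrix(R.T@Q).as_rotvec()))
  rows([(P,Q),((P+p)/2,Q),((p+P)/2,R)])
E
```

```text
t 0.35 pos [ 0.2275 -0.6354  0.2311] psi 19.7 | F [0.4 0.8 0.4] Mz -0.005 | tau_tcp -0.060  rxF -0.055 | r 0.8190 ang -119.4 q7 -0.08 tilt 0.0003 w 1.00
[0.68000674 0.07746814 0.25      ] [-6.53970712e-03  2.58136616e-02  1.54498461e+02]
[[[1.6657,-1.2966,-0.0468],[0.0,0.0001,0.4292]],[[0.8329,-0.6483,-0.0234],[0.0,0.0001,0.4292]],[[0.8329,-0.6483,-0.0234],[0.0,0.0,0.0]]]
[0.68000674 0.07746814 0.25      ] [-1.88288818e-02 -4.77016295e-03 -2.55015363e+01]
[[[1.6657,-1.2966,-0.0468],[-0.0001,0.0,-0.0708]],[[0.8329,-0.6483,-0.0234],[-0.0001,0.0,-0.0708]],[[0.8329,-0.6483,-0.0234],[0.0,0.0,0.0]]]
```

Request:
{"name": "play_rows", "arguments": {
  "motion": [
    [[0.8, -0.62, -0.03], [0, 0, -0.07]],
    [[0.8, -0.62, -0.03], [0, 0, -0.07]],
    [[0.8, -0.62, -0.03], [0, 0, -0.07]],
    [[0.8, -0.62, -0.03], [0, 0, -0.07]],
    [[0.8, -0.62, -0.03], [0, 0, -0.07]],
    [[0.8, -0.62, -0.03], [0, 0, -0.07]],
    [[0.8, -0.62, -0.03], [0, 0, -0.07]],
    [[0.8, -0.62, -0.03], [0, 0, -0.07]]
  ],
  "fingers": 0,
  "grip_force": 60
}}

```text
t: 1.15
eef_pos: [0.4432, -0.2966, 0.2434]
tool_rot: [0.0, 0.924, 0.382, 0.0]
contact_force: [1.4, 0.0, -0.3]
gripper_width: -0.0
```

```bash
python3 - <<'E'
from h import *
tau('A')
rows([tgt('A',-44.8,.035,.25,-1)])
E
```

```text
t 1.15 pos [ 0.4432 -0.2966  0.2434] psi 44.9 | F [ 1.4  0.  -0.3] Mz -0.031 | tau_tcp 0.480  rxF 0.511 | r 0.4185 ang -116.5 q7 -0.38 tilt 0.0004 w -0.00
[[[1.0795,-0.2449,-0.0164],[0.0001,0.0,-0.0009]]]
```

Request:
{"name": "play_rows", "arguments": {
  "motion": [
    [[1.0, -0.22, -0.016], [0, 0, 0]],
    [[1.0, -0.22, -0.016], [0, 0, 0]],
    [[1.0, -0.22, -0.016], [0, 0, 0]],
    [[1.0, -0.22, -0.016], [0, 0, 0]],
    [[1.0, -0.22, -0.016], [0, 0, 0]],
    [[1.0, -0.22, -0.016], [0, 0, 0]],
    [[1.0, -0.22, -0.016], [0, 0, 0]],
    [[1.0, -0.22, -0.016], [0, 0, 0]]
  ]
}}

```text
t: 1.95
eef_pos: [0.6592, 0.0399, 0.2498]
tool_rot: [0.0, 0.924, 0.382, 0.0]
contact_force: [0.2, -0.5, 0.5]
gripper_width: -0.001
```

```bash
python3 - <<'E'
from h import *
tau('A')
rows([tgt('A',-44.8,.035,.25,-1),tgt('A',-44.8,.035,.2,-1),tgt('A',-44.8,.035,.188,-1)])
E
```

```text
t 1.95 pos [0.6592 0.0399 0.2498] psi 44.9 | F [ 0.2 -0.5  0.5] Mz 0.024 | tau_tcp 0.016  rxF -0.008 | r 0.0481 ang -52.3 q7 -1.09 tilt 0.0008 w -0.00
[[[0.1031,-0.0299,-0.0006],[0.0001,0.0,-0.0009]],[[0.103,-0.03,0.1244],[0.0001,0.0,-0.0009]],[[0.103,-0.03,0.1544],[0.0001,0.0,-0.0009]]]
```

```bash
python3 - <<'E'
from h import *
rows([tgt('A',-44.8,.032,.22,-1),tgt('A',-44.8,.032,.188,-1),tgt('A',-44.8,.02,.188,-1)]+[tgt('A',-44.8-k,.016,.188,-1) for k in (4,8,12,16,20)])
E
```

```text
[[[0.0955,-0.0299,0.0744],[0.0001,0.0,-0.0009]],[[0.0955,-0.03,0.1544],[0.0001,0.0,-0.0009]],[[0.0655,-0.0298,0.1544],[0.0001,0.0,-0.0009]],[[0.0492,-0.0271,0.1544],[0.0001,0.0,0.0102]],[[0.0426,-0.025,0.1544],[0.0001,0.0,0.0213]],[[0.036,-0.0233,0.1544],[0.0001,0.0,0.0324]],[[0.0292,-0.022,0.1544],[0.0001,0.0,0.0435]],[[0.0224,-0.0213,0.1544],[0.0001,0.0,0.0546]]]
```

Request:
{"name": "play_rows", "arguments": {
  "motion": [
    [[0.0955, -0.03, 0.0744], [0, 0, -0.001]],
    [[0.0955, -0.03, 0.1544], [0, 0, -0.001]],
    [[0.0655, -0.03, 0.1544], [0, 0, -0.001]],
    [[0.0492, -0.0271, 0.1544], [0, 0, 0.01]],
    [[0.0426, -0.025, 0.1544], [0, 0, 0.0213]],
    [[0.036, -0.0233, 0.1544], [0, 0, 0.0324]],
    [[0.0292, -0.022, 0.1544], [0, 0, 0.0435]],
    [[0.0224, -0.0213, 0.1544], [0, 0, 0.0546]]
  ]
}}

```text
t: 2.75
eef_pos: [0.6599, 0.0505, 0.1897]
tool_rot: [0.001, 0.976, 0.216, 0.001]
contact_force: [1.5, 1.2, -0.8]
gripper_width: -0.002
```

```bash
python3 - <<'E'
from h import *
tau('A')
cam('wrist','w1.png')
rows([tgt('A',-64.8-k,.016,.188,-1) for k in (4,8,12,16,20)])
E
```

```text
t 2.75 pos [0.6599 0.0505 0.1897] psi 24.9 | F [ 1.5  1.2 -0.8] Mz 0.016 | tau_tcp 0.093  rxF 0.077 | r 0.0408 ang -42.4 q7 -1.44 tilt 0.0030 w -0.00
[[[-0.0043,-0.0023,0.0042],[0.0003,-0.0003,0.0097]],[[-0.0108,-0.0001,0.0042],[0.0003,-0.0003,0.0209]],[[-0.0175,0.0016,0.0042],[0.0003,-0.0003,0.032]],[[-0.0242,0.0029,0.0042],[0.0003,-0.0004,0.0431]],[[-0.0311,0.0037,0.0042],[0.0003,-0.0004,0.0542]]]
```

View pics/w1.png

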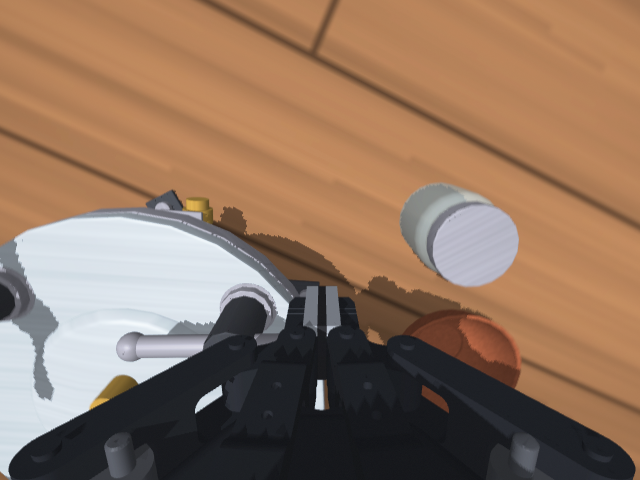

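Request:
{"name": "play_rows", "arguments": {
  "motion": [
    [[-0.0043, -0.0023, 0.0042], [0, 0, 0.0097]],
    [[-0.0108, 0, 0.0042], [0, 0, 0.0209]],
    [[-0.0175, 0.0016, 0.0042], [0, 0, 0.032]],
    [[-0.0242, 0.003, 0.0042], [0, 0, 0.0431]]
  ]
}}

```text
t: 3.2
eef_pos: [0.6519, 0.0432, 0.1895]
tool_rot: [0.001, 0.997, 0.078, 0.002]
contact_force: [2.4, -0.2, -0.2]
gripper_width: 0.001
```

```bash
python3 - <<'E'
from h import *
tau('A')
rows([tgt('A',-80.8-k,.016,.188,-1) for k in (4,8,12,16,20)])
E
```

```text
t 3.20 pos [0.6519 0.0432 0.1895] psi 9.0 | F [ 2.4 -0.2 -0.2] Mz -0.009 | tau_tcp 0.070  rxF 0.079 | r 0.0412 ang -57.6 q7 -1.68 tilt 0.0052 w 0.00
[[[-0.007,-0.002,0.0037],[0.0003,-0.0008,0.0105]],[[-0.0135,0.0001,0.0037],[0.0003,-0.0008,0.0217]],[[-0.0202,0.0018,0.0037],[0.0003,-0.0008,0.0328]],[[-0.0269,0.003,0.0037],[0.0002,-0.0008,0.0439]],[[-0.0338,0.0038,0.0036],[0.0002,-0.0008,0.055]]]
```

Request:
{"name": "play_rows", "arguments": {
  "motion": [
    [[-0.007, -0.002, 0.0037], [0.0003, -0.0008, 0.0105]],
    [[-0.0135, 0, 0.0037], [0.0003, -0.0008, 0.0217]],
    [[-0.0202, 0.0018, 0.0037], [0.0003, -0.0008, 0.0328]],
    [[-0.0269, 0.003, 0.0037], [0.0003, -0.0008, 0.0439]]
  ]
}}

```text
t: 3.6
eef_pos: [0.642, 0.0382, 0.1894]
tool_rot: [0.0, 0.998, -0.061, 0.001]
contact_force: [1.7, -1.2, -1.1]
gripper_width: 0.002
```

```bash
python3 - <<'E'
from h import *
tau('A')
rows([tgt('A',-96.8-k,.016,.188,-1) for k in (4,8,12,16,20)])
E
```

```text
t 3.60 pos [0.642  0.0382 0.1894] psi -7.0 | F [ 1.7 -1.2 -1.1] Mz 0.034 | tau_tcp 0.089  rxF 0.054 | r 0.0416 ang -72.9 q7 -1.93 tilt 0.0025 w 0.00
[[[-0.0085,-0.0025,0.0035],[0.0,-0.0004,0.0105]],[[-0.015,-0.0004,0.0035],[0.0,-0.0004,0.0216]],[[-0.0217,0.0013,0.0035],[0.0,-0.0004,0.0327]],[[-0.0284,0.0025,0.0034],[0.0,-0.0004,0.0438]],[[-0.0353,0.0033,0.0034],[0.0,-0.0004,0.0549]]]
```

Request:
{"name": "play_rows", "arguments": {
  "motion": [
    [[-0.0085, -0.0025, 0.0035], [0, -0.0004, 0.0105]],
    [[-0.015, -0.0004, 0.0035], [0, -0.0004, 0.0216]],
    [[-0.0217, 0.0013, 0.0035], [0, -0.0004, 0.0327]]
  ]
}}

```text
t: 3.9
eef_pos: [0.6339, 0.0362, 0.1893]
tool_rot: [0.001, 0.986, -0.165, 0.001]
contact_force: [1.8, -1.9, -1.0]
gripper_width: 0.001
```

```bash
python3 - <<'E'
from h import *
tau('A')
rows([tgt('A',-108.8-k,.016,.188,-1) for k in (4,8,12,16,20)])
E
```

```text
t 3.90 pos [0.6339 0.0362 0.1893] psi -19.0 | F [ 1.8 -1.9 -1. ] Mz 0.044 | tau_tcp 0.111  rxF 0.066 | r 0.0420 ang -84.4 q7 -2.12 tilt 0.0028 w 0.00
[[[-0.0097,-0.0031,0.0033],[0.0001,-0.0004,0.0105]],[[-0.0163,-0.0009,0.0033],[0.0001,-0.0004,0.0216]],[[-0.0229,0.0007,0.0032],[0.0001,-0.0004,0.0327]],[[-0.0297,0.002,0.0032],[0.0,-0.0005,0.0438]],[[-0.0365,0.0027,0.0032],[0.0,-0.0005,0.0549]]]
```

```bash
cat >> h.py <<'E'
def bars(n='top',zt=.207):
    c=cam(n); P=pts(c); z=P[...,2]
    for h,s in S.items():
        m=(np.hypot(P[...,0]-s[0],P[...,1]-s[1])<.055)&(z>.19)&(z<.209)&(c['range_z']>0)
        k,lab,st,ce=cv2.connectedComponentsWithStats(m.astype(np.uint8))
        if k<2: print(h,'none'); continue
        i=1+np.argmax(st[1:,4]); Q=P[lab==i]; b=Q[:,:2]; mb=b.mean(0)
        w,V=np.linalg.eigh(np.cov(b.T)); d=V[:,1]
        print(n,h,st[i,4],'ang %.1f'%(np.degrees(np.arctan2(d[1],d[0]))%180),'len %.3f'%np.ptp((b-mb)@d),'wid %.4f'%np.sqrt(w[0]))
E
python3 - <<'E'
from h import *
bars('top');bars('scene'); 
c=cam('top','t2.png')
E
```

```text
top A 194 ang 70.2 len 0.053 wid 0.0038
top B 391 ang 31.5 len 0.101 wid 0.0043
top C 410 ang 99.2 len 0.101 wid 0.0042
top D 77 ang 155.1 len 0.025 wid 0.0031
scene A 163 ang 84.1 len 0.060 wid 0.0031
scene B 285 ang 31.6 len 0.102 wid 0.0042
scene C 42 ang 91.7 len 0.021 wid 0.0027
scene D 149 ang 149.3 len 0.079 wid 0.0044
```

View pics/t2.png

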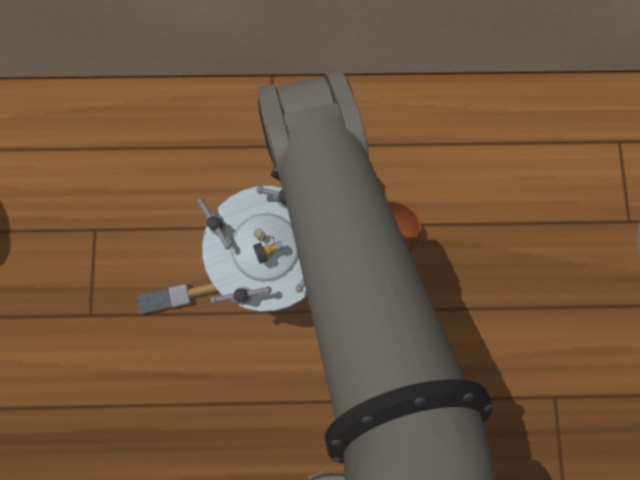

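Request:
{"name": "play_rows", "arguments": {
  "motion": [
    [[-0.0097, -0.0031, 0.0033], [0, -0.0004, 0.0105]],
    [[-0.0163, -0.0009, 0.0033], [0, -0.0004, 0.0216]],
    [[-0.0163, -0.0009, 0.0033], [0, -0.0004, 0.0216]]
  ]
}}

```text
t: 4.35
eef_pos: [0.6282, 0.038, 0.1889]
tool_rot: [0.0, 0.973, -0.23, 0.001]
contact_force: [2.5, -3.1, 1.4]
gripper_width: 0.001
```

```bash
python3 - <<'E'
from h import *
tau('A')
p,R=cp(bot.get_obs())
for k in (1,-1):
  print(np.degrees(Ro.from_matrix(R.T@tgt('C',99.2,.03,.235,k)[1]).as_rotvec()[2]))
Q=tgt('C',99.2,.034,.235,1)[1]
rows([(p+[.012,-.004,.0],R),(p+[.012,-.004,.046],R),tgt('C',99.2,.034,.235,1),tgt('C',99.2,.034,.235,-1)])
E
```

```text
t 4.35 pos [0.6282 0.038  0.1889] psi -26.5 | F [ 2.5 -3.1  1.4] Mz 0.021 | tau_tcp 0.125  rxF 0.104 | r 0.0401 ang -92.3 q7 -2.24 tilt 0.0016 w 0.00
-35.73951904777409
144.26043252245614
[[[0.0313,-0.0045,0.0],[0.0,0.0,0.0]],[[0.0315,-0.0044,-0.115],[0.0,0.0,0.0]],[[-0.6196,-0.0949,-0.1163],[0.0001,-0.0002,-0.0993]],[[-0.6196,-0.0949,-0.1163],[-0.0003,-0.0002,0.4007]]]
```

```bash
python3 - <<'E'
from h import *
rows([tgt('C',99.2,.036,.235,0)])
E
```

```text
[[[-0.6237,-0.0919,-0.1163],[0.0003,-0.0001,-0.3493]]]
```

Request:
{"name": "play_rows", "arguments": {
  "motion": [
    [[0.0313, -0.0045, 0], [0, 0, 0]],
    [[0.03, -0.005, -0.115], [0, 0, 0]],
    [[-0.09, -0.02, -0.116], [0, 0, -0.023]],
    [[-0.2, -0.035, -0.116], [0, 0, -0.046]],
    [[-0.31, -0.05, -0.116], [0, 0, -0.069]],
    [[-0.42, -0.065, -0.116], [0, 0, -0.092]],
    [[-0.52, -0.078, -0.116], [0, 0, -0.115]],
    [[-0.62, -0.092, -0.116], [0, 0, -0.138]]
  ]
}}

```text
t: 5.15
eef_pos: [0.4216, 0.1831, 0.2352]
tool_rot: [0.0, 0.979, 0.205, 0.0]
contact_force: [0.6, 1.0, 1.1]
gripper_width: 0.002
```

```bash
python3 - <<'E'
from h import *
tau('C')
rows([tgt('C',99.2,.036,.235,0)])
E
```

```text
t 5.15 pos [0.4216 0.1831 0.2352] psi 23.7 | F [0.6 1.  1.1] Mz 0.025 | tau_tcp -0.035  rxF -0.060 | r 0.0511 ang 143.4 q7 -1.77 tilt 0.0012 w 0.00
[[[-0.0012,0.0013,0.0006],[0.0002,0.0,-0.2098]]]
```

Request:
{"name": "play_rows", "arguments": {
  "motion": [
    [[0, 0, 0], [0, 0, -0.0235]],
    [[0, 0, 0], [0, 0, -0.047]],
    [[0, 0, 0], [0, 0, -0.0705]],
    [[0, 0, 0], [0, 0, -0.094]],
    [[0, 0, 0], [0, 0, -0.1175]],
    [[0, 0, 0], [0, 0, -0.141]],
    [[0, 0, 0.06], [0, 0, -0.1645]],
    [[0, 0, 0.116], [0, 0, -0.188]]
  ]
}}

```text
t: 5.95
eef_pos: [0.4227, 0.1838, 0.189]
tool_rot: [0.001, 0.696, 0.718, 0.001]
contact_force: [0.1, -1.2, -1.2]
gripper_width: -0.002
```

```bash
python3 - <<'E'
from h import *
tau('C')
rows([tgt('C',99.2,.023,.188,0)]+[tgt('C',99.2-k,.0195,.188,0) for k in (0,5,10,15,20,25)])
E
```

```text
t 5.95 pos [0.4227 0.1838 0.189 ] psi 91.8 | F [ 0.1 -1.2 -1.2] Mz 0.002 | tau_tcp 0.047  rxF 0.045 | r 0.0508 ang 142.0 q7 -0.64 tilt 0.0026 w -0.00
[[[0.0006,0.0289,0.0026],[0.0004,-0.0001,-0.0204]],[[0.0017,0.0376,0.0027],[0.0004,-0.0001,-0.0204]],[[0.0066,0.0451,0.0027],[0.0004,-0.0001,-0.0065]],[[0.0109,0.0529,0.0027],[0.0004,-0.0001,0.0074]],[[0.0144,0.0611,0.0027],[0.0004,-0.0002,0.0212]],[[0.0172,0.0696,0.0028],[0.0004,-0.0002,0.0351]],[[0.0192,0.0783,0.0028],[0.0004,-0.0002,0.049]]]
```

Request:
{"name": "play_rows", "arguments": {
  "motion": [
    [[0.0006, 0.0289, 0.0026], [0, 0, -0.0204]],
    [[0.0066, 0.0451, 0.0027], [0, 0, -0.0065]],
    [[0.0109, 0.0529, 0.0027], [0, 0, 0.0074]],
    [[0.0144, 0.0611, 0.0027], [0, 0, 0.0212]],
    [[0.0172, 0.0696, 0.0028], [0, 0, 0.0351]],
    [[0.0192, 0.0783, 0.0028], [0, 0, 0.049]]
  ]
}}

```text
t: 6.55
eef_pos: [0.4535, 0.1929, 0.1878]
tool_rot: [-0.0, 0.798, 0.603, 0.0]
contact_force: [-1.2, -0.4, -1.0]
gripper_width: -0.004
```

```bash
python3 - <<'E'
from h import *
tau('C');bars('top')
rows([tgt('C',74.2-k,.0195,.188,0) for k in (5,10,15,20,25)])
E
```

```text
t 6.55 pos [0.4535 0.1929 0.1878] psi 74.2 | F [-1.2 -0.4 -1. ] Mz -0.035 | tau_tcp 0.018  rxF 0.052 | r 0.0413 ang 102.9 q7 -0.94 tilt 0.0009 w -0.00
top A 420 ang 67.8 len 0.102 wid 0.0044
top B 387 ang 31.5 len 0.101 wid 0.0043
top C 310 ang 71.2 len 0.077 wid 0.0044
top D 402 ang 147.3 len 0.102 wid 0.0042
[[[0.0025,0.0075,-0.0003],[0.0,-0.0002,0.0131]],[[0.0057,0.0159,-0.0003],[0.0,-0.0002,0.027]],[[0.0082,0.0244,-0.0003],[0.0,-0.0002,0.0409]],[[0.01,0.0332,-0.0003],[0.0,-0.0002,0.0547]],[[0.0109,0.0421,-0.0003],[0.0,-0.0002,0.0686]]]
```

Request:
{"name": "play_rows", "arguments": {
  "motion": [
    [[0.0025, 0.0075, 0], [0, 0, 0.0131]],
    [[0.0057, 0.0159, 0], [0, 0, 0.027]],
    [[0.0082, 0.0244, 0], [0, 0, 0.0409]],
    [[0.01, 0.0332, 0], [0, 0, 0.0547]]
  ]
}}

```text
t: 7.0
eef_pos: [0.4674, 0.1936, 0.1877]
tool_rot: [-0.001, 0.89, 0.456, -0.0]
contact_force: [-3.1, -0.7, 0.9]
gripper_width: 0.003
```

```bash
python3 - <<'E'
from h import *
tau('C')
rows([tgt('C',54.2-k,.0195,.188,0) for k in (5,10,15,20,25)])
E
```

```text
t 7.00 pos [0.4674 0.1936 0.1877] psi 54.3 | F [-3.1 -0.7  0.9] Mz -0.010 | tau_tcp 0.116  rxF 0.125 | r 0.0413 ang 83.5 q7 -1.25 tilt 0.0022 w 0.00
[[[0.0039,0.0098,-0.0008],[-0.0004,0.0,0.0141]],[[0.0071,0.0182,-0.0008],[-0.0004,0.0,0.0279]],[[0.0096,0.0268,-0.0008],[-0.0003,0.0,0.0418]],[[0.0112,0.0355,-0.0008],[-0.0003,0.0001,0.0557]],[[0.0122,0.0444,-0.0008],[-0.0003,0.0001,0.0696]]]
```

Request:
{"name": "play_rows", "arguments": {
  "motion": [
    [[0.0039, 0.0098, 0], [0, 0, 0.0141]],
    [[0.0061, 0.015, 0], [0, 0, 0.022]]
  ]
}}

```text
t: 7.2
eef_pos: [0.473, 0.1926, 0.1875]
tool_rot: [-0.002, 0.919, 0.394, -0.002]
contact_force: [-3.3, 0.2, 1.3]
gripper_width: 0.0
```

```bash
python3 - <<'E'
from h import *
tau('C')
p,R=cp(bot.get_obs())
for k in (1,0,-1,2):
  T=tgt('B',31.5,.034,.235,k)
  print(k,np.degrees(Ro.from_matrix(R.T@T[1]).as_rotvec()[2]))
  rows([(p-R[:,1]*.012,R),(p-R[:,1]*.012+[0,0,.046],R),T])
E
```

```text
t 7.20 pos [0.473  0.1926 0.1875] psi 46.4 | F [-3.3  0.2  1.3] Mz -0.064 | tau_tcp 0.069  rxF 0.133 | r 0.0413 ang 75.6 q7 -1.38 tilt 0.0047 w 0.00
1 104.91049422140925
[[[0.0,-0.03,0.0],[0.0,0.0,0.0]],[[-0.0002,-0.0305,-0.115],[0.0,0.0,0.0]],[[0.3092,0.1292,-0.1199],[-0.0002,0.0008,0.2914]]]
0 14.910686635425632
[[[0.0,-0.03,0.0],[0.0,0.0,0.0]],[[-0.0002,-0.0305,-0.115],[0.0,0.0,0.0]],[[0.3092,0.1292,-0.1199],[-0.0006,0.0004,0.0414]]]
-1 -75.08913708142249
[[[0.0,-0.03,0.0],[0.0,0.0,0.0]],[[-0.0002,-0.0305,-0.115],[0.0,0.0,0.0]],[[0.3092,0.1292,-0.1199],[-0.0008,-0.0002,-0.2086]]]
2 -165.08885813362377
[[[0.0,-0.03,0.0],[0.0,0.0,0.0]],[[-0.0002,-0.0305,-0.115],[0.0,0.0,0.0]],[[0.3092,0.1292,-0.1199],[-0.0006,-0.0009,-0.4586]]]
```

Request:
{"name": "play_rows", "arguments": {
  "motion": [
    [[0, -0.03, 0], [0, 0, 0]],
    [[0, -0.03, -0.118], [0, 0, -0.02]],
    [[0.08, 0.01, -0.12], [0, 0, -0.043]],
    [[0.16, 0.05, -0.12], [0, 0, -0.066]],
    [[0.24, 0.09, -0.12], [0, 0, -0.089]],
    [[0.309, 0.129, -0.12], [0, 0, -0.112]],
    [[0.309, 0.129, -0.12], [0, 0, -0.135]],
    [[0.309, 0.129, -0.12], [0, 0, -0.158]]
  ]
}}

```text
t: 8.0
eef_pos: [0.5961, 0.2479, 0.2347]
tool_rot: [-0.003, 0.616, 0.787, -0.0]
contact_force: [-0.1, -0.1, 0.2]
gripper_width: 0.002
```

```bash
python3 - <<'E'
from h import *
tau('B')
rows([tgt('B',31.5,.034,.2,-1),tgt('B',31.5,.03,.188,-1),tgt('B',31.5,.02,.188,-1)]+[tgt('B',31.5-k,.016,.188,-1) for k in (5,10,15,20,25)])
E
```

```text
t 8.00 pos [0.5961 0.2479 0.2347] psi 103.9 | F [-0.1 -0.1  0.2] Mz -0.033 | tau_tcp -0.031  rxF 0.001 | r 0.0509 ang 75.1 q7 -0.44 tilt 0.0060 w 0.00
[[[-0.0036,-0.0009,0.0867],[-0.0006,-0.0007,-0.0489]],[[-0.0133,0.0023,0.1166],[-0.0006,-0.0007,-0.0489]],[[-0.0371,0.0098,0.1165],[-0.0006,-0.0007,-0.0489]],[[-0.0533,0.0183,0.1164],[-0.0006,-0.0007,-0.0351]],[[-0.0604,0.0231,0.1164],[-0.0007,-0.0007,-0.0212]],[[-0.0679,0.0273,0.1163],[-0.0007,-0.0007,-0.0073]],[[-0.0758,0.0308,0.1163],[-0.0007,-0.0006,0.0066]],[[-0.0839,0.0336,0.1162],[-0.0007,-0.0006,0.0205]]]
```

Request:
{"name": "play_rows", "arguments": {
  "motion": [
    [[-0.0036, -0.0009, 0.0867], [-0.0006, -0.0007, -0.023]],
    [[-0.0133, 0.0023, 0.1166], [-0.0006, -0.0007, -0.046]],
    [[-0.0371, 0.0098, 0.1165], [-0.0006, -0.0007, -0.0489]],
    [[-0.0533, 0.0183, 0.1164], [-0.0006, -0.0007, -0.0351]],
    [[-0.0604, 0.0231, 0.1164], [-0.0006, -0.0007, -0.0212]],
    [[-0.0679, 0.0273, 0.1163], [-0.0006, -0.0007, -0.0073]],
    [[-0.0758, 0.0308, 0.1163], [-0.0006, -0.0007, 0.0066]],
    [[-0.0839, 0.0336, 0.1162], [-0.0006, -0.0007, 0.0205]]
  ]
}}

```text
t: 8.8
eef_pos: [0.6162, 0.2206, 0.1879]
tool_rot: [-0.001, 0.665, 0.747, -0.0]
contact_force: [-0.8, 0.9, -0.4]
gripper_width: 0.002
```

```bash
python3 - <<'E'
from h import *
tau('B');bars('top')
rows([tgt('B',6.5-k,.016,.188,-1) for k in (5,10,15,20,25)])
E
```

```text
t 8.80 pos [0.6162 0.2206 0.1879] psi 96.6 | F [-0.8  0.9 -0.4] Mz -0.034 | tau_tcp 0.014  rxF 0.048 | r 0.0397 ang 33.4 q7 -0.52 tilt 0.0021 w 0.00
top A 412 ang 67.8 len 0.102 wid 0.0043
B none
C none
top D 359 ang 147.6 len 0.092 wid 0.0044
[[[-0.011,0.0039,-0.0001],[-0.0002,-0.0001,0.0134]],[[-0.0193,0.0063,-0.0002],[-0.0002,-0.0001,0.0273]],[[-0.0277,0.0081,-0.0002],[-0.0002,-0.0001,0.0411]],[[-0.0362,0.0091,-0.0002],[-0.0003,-0.0001,0.055]],[[-0.0448,0.0093,-0.0002],[-0.0003,-0.0001,0.0689]]]
```

Request:
{"name": "play_rows", "arguments": {
  "motion": [
    [[-0.011, 0.0039, 0], [0, 0, 0.0134]],
    [[-0.0193, 0.0063, 0], [0, 0, 0.0273]],
    [[-0.0277, 0.0081, 0], [0, 0, 0.0411]]
  ]
}}

```text
t: 9.15
eef_pos: [0.6204, 0.2109, 0.188]
tool_rot: [-0.002, 0.757, 0.654, 0.0]
contact_force: [-0.2, 1.6, -0.4]
gripper_width: -0.001
```

```bash
python3 - <<'E'
from h import *
tau('B');cam('wrist','w5.png');tau('B')
rows([tgt('B',-8.5-k,.016,.188,-1) for k in (5,10,15,20,25)])
E
```

```text
t 9.15 pos [0.6204 0.2109 0.188 ] psi 81.7 | F [-0.2  1.6 -0.4] Mz -0.060 | tau_tcp 0.004  rxF 0.064 | r 0.0393 ang 18.1 q7 -0.74 tilt 0.0031 w -0.00
t 9.20 pos [0.6207 0.2102 0.188 ] psi 81.4 | F [-0.4  0.8  0.1] Mz 0.011 | tau_tcp 0.046  rxF 0.035 | r 0.0394 ang 16.9 q7 -0.74 tilt 0.0026 w -0.01
[[[-0.0103,0.0043,0.0001],[-0.0003,-0.0002,0.0136]],[[-0.0185,0.0068,0.0001],[-0.0004,-0.0002,0.0274]],[[-0.0269,0.0085,0.0],[-0.0004,-0.0002,0.0413]],[[-0.0354,0.0095,0.0],[-0.0004,-0.0002,0.0552]],[[-0.044,0.0097,0.0],[-0.0004,-0.0002,0.0691]]]
```

View pics/w5.png

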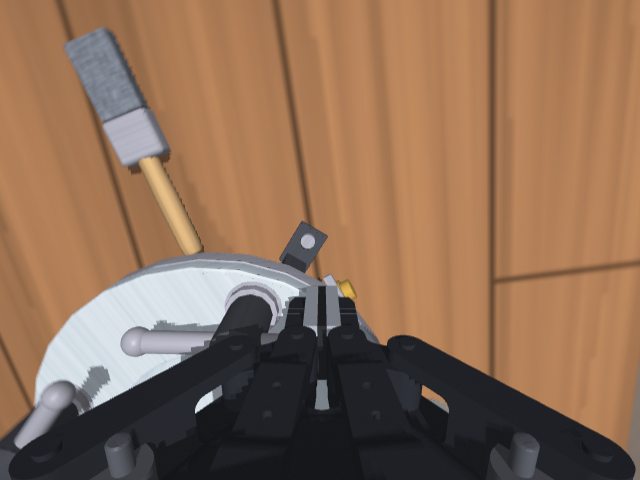

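Request:
{"name": "play_rows", "arguments": {
  "motion": [
    [[-0.0103, 0.0043, 0], [0, 0, 0.0136]],
    [[-0.0185, 0.0068, 0], [0, 0, 0.0274]],
    [[-0.0269, 0.0085, 0], [0, 0, 0.0413]],
    [[-0.0269, 0.0085, 0], [0, 0, 0.0413]]
  ]
}}

```text
t: 9.6
eef_pos: [0.6221, 0.2, 0.1881]
tool_rot: [-0.002, 0.835, 0.55, -0.0]
contact_force: [-0.1, 1.9, -0.1]
gripper_width: 0.0
```

```bash
python3 - <<'E'
from h import *
tau('B');bars('scene');tau('B')
rows([tgt('B',-23.5-k,.016,.188,-1) for k in (5,10,15,20,25)])
E
```

```text
t 9.60 pos [0.6221 0.2    0.1881] psi 66.8 | F [-0.1  1.9 -0.1] Mz -0.023 | tau_tcp 0.050  rxF 0.073 | r 0.0391 ang 1.9 q7 -0.96 tilt 0.0033 w 0.00
scene A 331 ang 67.4 len 0.100 wid 0.0043
scene B 265 ang 160.7 len 0.099 wid 0.0060
scene C 268 ang 43.7 len 0.100 wid 0.0042
scene D 234 ang 147.0 len 0.101 wid 0.0047
t 9.65 pos [0.6222 0.2    0.1881] psi 66.9 | F [-1.2  1.4 -0.2] Mz -0.037 | tau_tcp 0.018  rxF 0.055 | r 0.0392 ang 2.0 q7 -0.95 tilt 0.0031 w 0.00
[[[-0.0102,0.0046,0.0003],[-0.0004,-0.0002,0.0149]],[[-0.0184,0.007,0.0003],[-0.0004,-0.0002,0.0288]],[[-0.0268,0.0087,0.0003],[-0.0005,-0.0002,0.0427]],[[-0.0354,0.0096,0.0002],[-0.0005,-0.0002,0.0566]],[[-0.044,0.0098,0.0002],[-0.0005,-0.0002,0.0704]]]
```

Request:
{"name": "play_rows", "arguments": {
  "motion": [
    [[-0.0102, 0.0046, 0], [0, 0, 0.0149]],
    [[-0.0184, 0.007, 0], [0, 0, 0.0288]],
    [[-0.0268, 0.0087, 0], [0, 0, 0.0427]]
  ]
}}

```text
t: 9.95
eef_pos: [0.6211, 0.1902, 0.1882]
tool_rot: [-0.002, 0.9, 0.436, 0.0]
contact_force: [1.0, 2.8, -1.4]
gripper_width: -0.002
```

```bash
python3 - <<'E'
from h import *
tau('B');
rows([tgt('B',-38.5-k,.016,.188,-1) for k in (5,10,15,20,25)])
E
```

```text
t 9.95 pos [0.6211 0.1902 0.1882] psi 51.6 | F [ 1.   2.8 -1.4] Mz -0.014 | tau_tcp 0.101  rxF 0.116 | r 0.0390 ang -12.6 q7 -1.18 tilt 0.0043 w -0.00
[[[-0.0106,0.0054,0.0005],[-0.0006,-0.0003,0.0143]],[[-0.0189,0.0078,0.0004],[-0.0006,-0.0003,0.0282]],[[-0.0273,0.0095,0.0004],[-0.0006,-0.0003,0.0421]],[[-0.0359,0.0104,0.0004],[-0.0006,-0.0003,0.056]],[[-0.0444,0.0106,0.0004],[-0.0007,-0.0002,0.0698]]]
```

Biting now; a bit more, then to D.

Request:
{"name": "play_rows", "arguments": {
  "motion": [
    [[-0.0106, 0.0054, 0], [0, 0, 0.0143]],
    [[-0.0189, 0.0078, 0], [0, 0, 0.0282]]
  ]
}}

```text
t: 10.15
eef_pos: [0.6189, 0.1838, 0.1882]
tool_rot: [-0.003, 0.935, 0.356, 0.001]
contact_force: [1.1, 3.0, -0.9]
gripper_width: 0.002
```

```bash
python3 - <<'E'
from h import *
tau('B');
p,R=cp(bot.get_obs())
for k in (1,0,-1,2):
  T=tgt('D',-32.8,.034,.235,k)
  print(k,np.degrees(Ro.from_matrix(R.T@T[1]).as_rotvec()[2]))
  rows([(p+R[:,0]*.012,R),(p+R[:,0]*.012+[0,0,.046],R),T])
E
```

```text
t 10.15 pos [0.6189 0.1838 0.1882] psi 41.7 | F [ 1.1  3.  -0.9] Mz -0.026 | tau_tcp 0.098  rxF 0.124 | r 0.0389 ang -22.6 q7 -1.33 tilt 0.0058 w 0.00
1 164.45340573283772
[[[0.03,0.0,0.0],[0.0,0.0,0.0]],[[0.0304,-0.0006,-0.115],[0.0,0.0,0.0]],[[-0.3522,0.1649,-0.1188],[-0.0009,0.001,0.4568]]]
0 74.45381705490627
[[[0.03,0.0,0.0],[0.0,0.0,0.0]],[[0.0304,-0.0006,-0.115],[0.0,0.0,0.0]],[[-0.3522,0.1649,-0.1188],[-0.001,0.0001,0.2068]]]
-1 -15.545921909392684
[[[0.03,0.0,0.0],[0.0,0.0,0.0]],[[0.0304,-0.0006,-0.115],[0.0,0.0,0.0]],[[-0.3522,0.1649,-0.1188],[-0.0007,-0.0006,-0.0432]]]
2 -105.54563591910636
[[[0.03,0.0,0.0],[0.0,0.0,0.0]],[[0.0304,-0.0006,-0.115],[0.0,0.0,0.0]],[[-0.3522,0.1649,-0.1188],[-0.0001,-0.0011,-0.2932]]]
```

Request:
{"name": "play_rows", "arguments": {
  "motion": [
    [[0.03, 0, 0], [0, 0, 0]],
    [[0.03, 0, -0.118], [0, 0, 0]],
    [[-0.07, 0.045, -0.119], [-0.0007, -0.0006, -0.02]],
    [[-0.17, 0.09, -0.119], [-0.0007, -0.0006, -0.043]],
    [[-0.27, 0.13, -0.119], [-0.0007, -0.0006, -0.043]],
    [[-0.352, 0.165, -0.119], [-0.0007, -0.0006, -0.043]],
    [[-0.352, 0.165, -0.06], [-0.0007, -0.0006, -0.043]],
    [[-0.352, 0.165, 0], [-0.0007, -0.0006, -0.043]]
  ]
}}

```text
t: 10.95
eef_pos: [0.5589, 0.0398, 0.1882]
tool_rot: [0.001, 0.877, 0.48, 0.001]
contact_force: [0.5, -0.0, 0.0]
gripper_width: -0.001
```

```bash
python3 - <<'E'
from h import *
tau('D')
rows([tgt('D',-32.8,.02,.188,-1)]+[tgt('D',-32.8-k,.016,.188,-1) for k in (5,10,15,20,25,30,35)])
E
```

```text
t 10.95 pos [0.5589 0.0398 0.1882] psi 57.3 | F [ 0.5 -0.   0. ] Mz -0.030 | tau_tcp -0.037  rxF -0.006 | r 0.0507 ang 9.4 q7 -0.85 tilt 0.0033 w -0.00
[[[-0.0351,-0.0041,0.0004],[0.0005,-0.0002,0.0004]],[[-0.0532,-0.001,0.0004],[0.0005,-0.0002,0.0143]],[[-0.0614,0.0015,0.0004],[0.0005,-0.0003,0.0282]],[[-0.0698,0.0031,0.0004],[0.0004,-0.0003,0.0421]],[[-0.0784,0.0041,0.0004],[0.0004,-0.0003,0.0559]],[[-0.087,0.0043,0.0004],[0.0004,-0.0003,0.0698]],[[-0.0955,0.0037,0.0004],[0.0004,-0.0003,0.0837]],[[-0.104,0.0024,0.0004],[0.0004,-0.0004,0.0976]]]
```

Request:
{"name": "play_rows", "arguments": {
  "motion": [
    [[-0.0351, -0.0041, 0], [0, 0, 0]],
    [[-0.0532, -0.001, 0], [0, 0, 0.0143]],
    [[-0.0614, 0.0015, 0], [0, 0, 0.0282]],
    [[-0.0698, 0.0031, 0], [0, 0, 0.0421]],
    [[-0.0784, 0.0041, 0], [0, 0, 0.0559]],
    [[-0.087, 0.0043, 0], [0, 0, 0.0698]]
  ]
}}

```text
t: 11.55
eef_pos: [0.5425, 0.0096, 0.1894]
tool_rot: [0.001, 0.961, 0.278, 0.002]
contact_force: [1.0, 1.8, -0.9]
gripper_width: -0.002
```

```bash
python3 - <<'E'
from h import *
tau('D');
rows([tgt('D',-57.8-k,.016,.188,-1) for k in (5,10,15,20,25)])
E
```

```text
t 11.55 pos [0.5425 0.0096 0.1894] psi 32.3 | F [ 1.   1.8 -0.9] Mz 0.010 | tau_tcp 0.093  rxF 0.083 | r 0.0402 ang -33.0 q7 -1.20 tilt 0.0053 w -0.00
[[[-0.0102,0.0018,0.0034],[0.0005,-0.0007,0.0141]],[[-0.0184,0.0042,0.0034],[0.0004,-0.0007,0.028]],[[-0.0268,0.0059,0.0034],[0.0004,-0.0007,0.0419]],[[-0.0354,0.0069,0.0033],[0.0004,-0.0008,0.0558]],[[-0.044,0.0071,0.0033],[0.0003,-0.0008,0.0697]]]
```

Request:
{"name": "play_rows", "arguments": {
  "motion": [
    [[-0.0102, 0.0018, 0.003], [0, -0.0007, 0.0141]],
    [[-0.0184, 0.0042, 0.003], [0, -0.0007, 0.028]],
    [[-0.0268, 0.006, 0.003], [0, -0.0007, 0.0419]]
  ]
}}

```text
t: 11.85
eef_pos: [0.5361, 0.0017, 0.1894]
tool_rot: [0.001, 0.989, 0.15, 0.002]
contact_force: [1.3, -0.2, -0.8]
gripper_width: 0.002
```

```bash
python3 - <<'E'
from h import *
tau('D');
rows([tgt('D',-72.8-k,.016,.188,-1) for k in (5,10,15,20,25)])
E
```

```text
t 11.85 pos [0.5361 0.0017 0.1894] psi 17.3 | F [ 1.3 -0.2 -0.8] Mz 0.015 | tau_tcp 0.048  rxF 0.033 | r 0.0404 ang -47.5 q7 -1.44 tilt 0.0045 w 0.00
[[[-0.0111,0.0019,0.0035],[0.0005,-0.0005,0.0141]],[[-0.0194,0.0043,0.0035],[0.0005,-0.0005,0.028]],[[-0.0278,0.006,0.0035],[0.0005,-0.0006,0.0419]],[[-0.0363,0.007,0.0034],[0.0004,-0.0006,0.0558]],[[-0.0449,0.0072,0.0034],[0.0004,-0.0006,0.0696]]]
```

Request:
{"name": "play_rows", "arguments": {
  "motion": [
    [[-0.0111, 0.0019, 0.003], [0, -0.0005, 0.0141]],
    [[-0.0194, 0.0043, 0.003], [0, -0.0005, 0.028]],
    [[-0.0278, 0.006, 0.003], [0, -0.0006, 0.0419]]
  ]
}}

```text
t: 12.15
eef_pos: [0.5277, -0.0043, 0.1896]
tool_rot: [0.002, 1.0, 0.02, 0.002]
contact_force: [2.4, -0.9, -1.8]
gripper_width: -0.002
```

```bash
python3 - <<'E'
from h import *
tau('D');
rows([tgt('D',-87.8-k,.016,.188,-1) for k in (5,10,15,20,25)])
E
```

```text
t 12.15 pos [ 0.5277 -0.0043  0.1896] psi 2.2 | F [ 2.4 -0.9 -1.8] Mz 0.037 | tau_tcp 0.107  rxF 0.071 | r 0.0405 ang -62.2 q7 -1.67 tilt 0.0048 w -0.00
[[[-0.0117,0.0018,0.0039],[0.0005,-0.0005,0.014]],[[-0.02,0.0042,0.0039],[0.0005,-0.0006,0.0279]],[[-0.0284,0.0059,0.0038],[0.0005,-0.0006,0.0418]],[[-0.0369,0.0069,0.0038],[0.0005,-0.0006,0.0557]],[[-0.0455,0.0071,0.0038],[0.0004,-0.0006,0.0696]]]
```

Request:
{"name": "play_rows", "arguments": {
  "motion": [
    [[-0.0117, 0.0018, 0.003], [0, -0.0005, 0.014]],
    [[-0.02, 0.0042, 0.003], [0, -0.0006, 0.0279]],
    [[-0.02, 0.0042, 0.003], [0, -0.0006, 0.0279]]
  ]
}}

```text
t: 12.45
eef_pos: [0.521, -0.007, 0.1896]
tool_rot: [0.002, 0.998, -0.067, 0.001]
contact_force: [2.7, -1.4, 0.0]
gripper_width: 0.003
```

```bash
python3 - <<'E'
from h import *
tau('D');bars('scene');bars('top');tau('D')
rows([tgt('D',-97.8-k,.016,.188,-1) for k in (5,10,15,20,25)])
E
```

```text
t 12.45 pos [ 0.521  -0.007   0.1896] psi -7.7 | F [ 2.7 -1.4  0. ] Mz 0.006 | tau_tcp 0.092  rxF 0.086 | r 0.0404 ang -72.5 q7 -1.83 tilt 0.0045 w 0.00
scene A 329 ang 67.7 len 0.100 wid 0.0043
scene B 248 ang 131.5 len 0.100 wid 0.0045
scene C 272 ang 43.9 len 0.101 wid 0.0040
scene D 171 ang 93.4 len 0.071 wid 0.0034
top A 337 ang 67.2 len 0.082 wid 0.0046
top B 439 ang 131.6 len 0.101 wid 0.0044
top C 432 ang 43.9 len 0.101 wid 0.0042
top D 202 ang 82.2 len 0.055 wid 0.0039
t 12.55 pos [ 0.5209 -0.0068  0.1894] psi -7.6 | F [ 2.2 -3.1  1.7] Mz 0.032 | tau_tcp 0.077  rxF 0.045 | r 0.0401 ang -72.4 q7 -1.83 tilt 0.0041 w -0.00
[[[-0.0111,0.0024,0.0035],[0.0005,-0.0004,0.0146]],[[-0.0193,0.0048,0.0035],[0.0005,-0.0004,0.0284]],[[-0.0277,0.0065,0.0035],[0.0005,-0.0005,0.0423]],[[-0.0363,0.0074,0.0034],[0.0005,-0.0005,0.0562]],[[-0.0449,0.0076,0.0034],[0.0004,-0.0005,0.0701]]]
```

Request:
{"name": "play_rows", "arguments": {
  "motion": [
    [[-0.0111, 0.0024, 0.003], [0, -0.0005, 0.0146]],
    [[-0.0193, 0.0048, 0.003], [0, -0.0005, 0.0284]]
  ]
}}

```text
t: 12.75
eef_pos: [0.5146, -0.0083, 0.1892]
tool_rot: [0.002, 0.988, -0.154, 0.001]
contact_force: [4.1, -3.3, 1.8]
gripper_width: -0.001
```

```bash
python3 - <<'E'
from h import *
tau('D')
rows([tgt('D',-107.8-k,.016,.188,-1) for k in (5,10,15,20,25)])
E
```

```text
t 12.75 pos [ 0.5146 -0.0083  0.1892] psi -17.8 | F [ 4.1 -3.3  1.8] Mz 0.023 | tau_tcp 0.165  rxF 0.142 | r 0.0402 ang -81.7 q7 -2.00 tilt 0.0041 w -0.00
[[[-0.0122,0.0028,0.0029],[0.0004,-0.0005,0.014]],[[-0.0205,0.0052,0.0029],[0.0004,-0.0005,0.0278]],[[-0.0289,0.0069,0.0029],[0.0004,-0.0005,0.0417]],[[-0.0374,0.0079,0.0029],[0.0004,-0.0005,0.0556]],[[-0.046,0.0081,0.0029],[0.0003,-0.0006,0.0695]]]
```

```bash
python3 - <<'E'
from h import *
p,R=cp(bot.get_obs())
rows([(p+R[:,0]*.012,R),(p+R[:,0]*.012+[0,0,.046],R),tgt('A',-112.4,.036,.235,2)])
E
```

```text
[[[0.03,0.0,0.0],[0.0,0.0,0.0]],[[0.0303,0.0003,-0.115],[0.0,0.0,0.0]],[[0.2912,-0.1961,-0.1142],[0.0007,0.0,-0.2372]]]
```

Request:
{"name": "play_rows", "arguments": {
  "motion": [
    [[0.03, 0, 0], [0, 0, 0]],
    [[0.03, 0, -0.115], [0, 0, -0.01]],
    [[0.1, -0.05, -0.115], [0, 0, -0.034]],
    [[0.17, -0.1, -0.115], [0, 0, -0.057]],
    [[0.24, -0.15, -0.115], [0, 0, -0.08]],
    [[0.291, -0.196, -0.115], [0, 0, -0.103]],
    [[0.291, -0.196, -0.115], [0, 0, -0.126]],
    [[0.291, -0.196, -0.115], [0, 0, -0.149]]
  ]
}}

```text
t: 13.55
eef_pos: [0.6503, 0.0319, 0.2346]
tool_rot: [0.001, 0.95, 0.314, -0.0]
contact_force: [-0.9, -0.0, -0.1]
gripper_width: 0.0
```

```bash
python3 - <<'E'
from h import *
tau('A');bars('top');bars('scene')
rows([tgt('A',-112.4,.034,.215,2),tgt('A',-112.4,.03,.188,2),tgt('A',-112.4,.023,.188,2)]+[tgt('A',-112.4-k,.0195,.188,2) for k in (0,5,10,15)])
E
```

```text
t 13.55 pos [0.6503 0.0319 0.2346] psi 36.5 | F [-0.9 -0.  -0.1] Mz 0.048 | tau_tcp 0.005  rxF -0.043 | r 0.0505 ang -66.0 q7 -1.15 tilt 0.0027 w 0.00
top A 280 ang 65.4 len 0.071 wid 0.0043
top B 441 ang 131.6 len 0.101 wid 0.0043
top C 431 ang 43.9 len 0.101 wid 0.0042
top D 185 ang 73.3 len 0.051 wid 0.0036
scene A 250 ang 69.8 len 0.071 wid 0.0044
scene B 252 ang 131.5 len 0.102 wid 0.0045
scene C 69 ang 42.6 len 0.030 wid 0.0028
scene D 189 ang 73.5 len 0.059 wid 0.0043
[[[-0.0036,-0.0047,0.0496],[0.0004,0.0003,-0.0873]],[[-0.0087,-0.0134,0.1171],[0.0004,0.0003,-0.0873]],[[-0.0179,-0.0284,0.1171],[0.0004,0.0003,-0.0873]],[[-0.0224,-0.0358,0.1171],[0.0004,0.0003,-0.0873]],[[-0.0299,-0.0407,0.1171],[0.0004,0.0003,-0.0734]],[[-0.037,-0.0461,0.1171],[0.0004,0.0002,-0.0595]],[[-0.0436,-0.0521,0.1171],[0.0004,0.0002,-0.0457]]]
```

Request:
{"name": "play_rows", "arguments": {
  "motion": [
    [[-0.0036, -0.0047, 0.02], [0, 0, -0.0235]],
    [[-0.0036, -0.0047, 0.05], [0, 0, -0.047]],
    [[-0.0036, -0.0047, 0.09], [0, 0, -0.0705]],
    [[-0.0087, -0.0134, 0.117], [0, 0, -0.0873]],
    [[-0.0179, -0.0284, 0.117], [0, 0, -0.0873]],
    [[-0.0299, -0.0407, 0.117], [0, 0, -0.0734]],
    [[-0.037, -0.0461, 0.117], [0, 0, -0.0595]]
  ]
}}

```text
t: 14.35
eef_pos: [0.6272, 0.0373, 0.1888]
tool_rot: [0.002, 0.878, 0.478, 0.0]
contact_force: [2.3, -1.6, -0.6]
gripper_width: -0.002
```

```bash
python3 - <<'E'
from h import *
tau('A');bars('top');tau('A')
rows([tgt('A',-122.4-k,.0195,.188,2) for k in (5,10,15,20)])
E
```

```text
t 14.35 pos [0.6272 0.0373 0.1888] psi 57.2 | F [ 2.3 -1.6 -0.6] Mz 0.078 | tau_tcp 0.174  rxF 0.096 | r 0.0408 ang -93.6 q7 -0.85 tilt 0.0032 w -0.00
top A 206 ang 57.4 len 0.057 wid 0.0038
top B 443 ang 131.7 len 0.101 wid 0.0043
top C 439 ang 43.9 len 0.101 wid 0.0042
top D 146 ang 76.9 len 0.043 wid 0.0030
t 14.40 pos [0.627  0.0372 0.189 ] psi 56.9 | F [ 1.6 -0.5  0.1] Mz 0.048 | tau_tcp 0.115  rxF 0.067 | r 0.0409 ang -93.9 q7 -0.85 tilt 0.0034 w 0.00
[[[-0.0042,-0.0079,0.0026],[0.0005,0.0001,0.012]],[[-0.0075,-0.0162,0.0025],[0.0005,0.0001,0.0259]],[[-0.01,-0.0248,0.0025],[0.0005,0.0001,0.0398]],[[-0.0118,-0.0336,0.0025],[0.0005,0.0001,0.0537]]]
```

Request:
{"name": "play_rows", "arguments": {
  "motion": [
    [[-0.0042, -0.0079, 0.0025], [0, 0, 0.012]],
    [[-0.0075, -0.0162, 0.0025], [0, 0, 0.0259]],
    [[-0.01, -0.0248, 0.0025], [0, 0, 0.0398]]
  ]
}}

```text
t: 14.7
eef_pos: [0.6174, 0.0383, 0.189]
tool_rot: [0.002, 0.933, 0.36, 0.001]
contact_force: [2.7, -2.2, -1.6]
gripper_width: 0.003
```

```bash
python3 - <<'E'
from h import *
tau('A')
rows([tgt('A',-137.4-k,.0195,.188,2) for k in (5,10,15,20)])
p,R=cp(bot.get_obs())
for sg in(0,-1): rows([(p+R[:,1]*.012,R),(p+R[:,1]*.012+[0,0,.046],R),tgt('C',43.9,.036,.235,sg)])
E
```

```text
t 14.70 pos [0.6174 0.0383 0.189 ] psi 42.2 | F [ 2.7 -2.2 -1.6] Mz 0.071 | tau_tcp 0.206  rxF 0.135 | r 0.0416 ang -107.4 q7 -1.09 tilt 0.0056 w 0.00
[[[-0.004,-0.0113,0.0025],[0.0009,-0.0002,0.0129]],[[-0.0072,-0.0196,0.0024],[0.0009,-0.0002,0.0268]],[[-0.0097,-0.0281,0.0024],[0.0009,-0.0002,0.0407]],[[-0.0115,-0.0369,0.0023],[0.0008,-0.0003,0.0546]]]
[[[0.0,0.03,0.0],[0.0,0.0,0.0]],[[0.0001,0.0306,-0.115],[0.0,0.0,0.0]],[[-0.0067,-0.5634,-0.1181],[0.0009,-0.0001,-0.0046]]]
[[[0.0,0.03,0.0],[0.0,0.0,0.0]],[[0.0001,0.0306,-0.115],[0.0,0.0,0.0]],[[-0.0067,-0.5634,-0.1181],[0.0008,0.0006,-0.2546]]]
```

Request:
{"name": "play_rows", "arguments": {
  "motion": [
    [[0, 0.03, 0], [0, 0, 0]],
    [[0, 0.02, -0.117], [0, 0, 0]],
    [[0, -0.1, -0.118], [0.0009, 0, 0]],
    [[0, -0.22, -0.118], [0.0009, 0, 0]],
    [[0, -0.34, -0.118], [0.0009, 0, 0]],
    [[0, -0.46, -0.118], [0.0009, 0, -0.0046]],
    [[-0.0067, -0.563, -0.118], [0.0009, 0, -0.0046]],
    [[-0.0067, -0.563, 0], [0.0009, 0, -0.0046]]
  ]
}}

```text
t: 15.5
eef_pos: [0.4649, 0.2109, 0.1936]
tool_rot: [-0.002, 0.926, 0.378, 0.007]
contact_force: [2.4, -0.2, -0.5]
gripper_width: -0.001
```

```bash
python3 - <<'E'
from h import *
tau('C')
rows([tgt('C',43.9,.023,.188,0)]+[tgt('C',43.9-k,.0195,.188,0) for k in (0,5,10,15,20,25)])
E
```

```text
t 15.50 pos [0.4649 0.2109 0.1936] psi 44.5 | F [ 2.4 -0.2 -0.5] Mz 0.043 | tau_tcp -0.098  rxF -0.141 | r 0.0583 ang 87.9 q7 -1.44 tilt 0.0142 w -0.00
[[[-0.0156,0.0435,0.0138],[0.0002,-0.0022,0.0016]],[[-0.0156,0.0523,0.0139],[0.0002,-0.0022,0.0016]],[[-0.0118,0.0603,0.0139],[0.0001,-0.0023,0.0154]],[[-0.0087,0.0687,0.014],[0.0,-0.0023,0.0293]],[[-0.0063,0.0773,0.014],[-0.0001,-0.0023,0.0432]],[[-0.0047,0.0861,0.0141],[-0.0002,-0.0023,0.0571]],[[-0.0039,0.095,0.0141],[-0.0003,-0.0023,0.071]]]
```

Request:
{"name": "play_rows", "arguments": {
  "motion": [
    [[-0.0156, 0.0435, 0.0138], [0, -0.0022, 0.0016]],
    [[-0.0118, 0.0603, 0.0139], [0, -0.0023, 0.0154]],
    [[-0.0087, 0.0687, 0.014], [0, -0.0023, 0.0293]],
    [[-0.0063, 0.0773, 0.014], [0, -0.0023, 0.0432]]
  ]
}}

```text
t: 15.9
eef_pos: [0.4861, 0.1863, 0.1892]
tool_rot: [-0.001, 0.969, 0.247, -0.001]
contact_force: [-3.5, 2.4, -1.3]
gripper_width: -0.003
```

```bash
python3 - <<'E'
from h import *
tau('C')
rows([tgt('C',28.9-k,.0195,.188,0) for k in (5,10,15,20,25)])
E
```

```text
t 15.90 pos [0.4861 0.1863 0.1892] psi 28.6 | F [-3.5  2.4 -1.3] Mz -0.068 | tau_tcp 0.106  rxF 0.175 | r 0.0410 ang 55.2 q7 -1.64 tilt 0.0016 w -0.00
[[[0.0021,0.0048,0.003],[-0.0002,0.0001,0.0131]],[[0.0053,0.0131,0.003],[-0.0002,0.0001,0.027]],[[0.0078,0.0217,0.003],[-0.0002,0.0001,0.0409]],[[0.0095,0.0304,0.003],[-0.0002,0.0002,0.0548]],[[0.0105,0.0393,0.0029],[-0.0002,0.0002,0.0687]]]
```

Request:
{"name": "play_rows", "arguments": {
  "motion": [
    [[0.0021, 0.0048, 0.003], [0, 0, 0.0131]],
    [[0.0053, 0.0131, 0.003], [0, 0, 0.027]],
    [[0.0078, 0.0217, 0.003], [0, 0, 0.0409]]
  ]
}}

```text
t: 16.2
eef_pos: [0.4941, 0.1799, 0.1894]
tool_rot: [-0.001, 0.993, 0.119, -0.001]
contact_force: [-2.8, 3.4, 0.7]
gripper_width: 0.001
```

```bash
python3 - <<'E'
from h import *
tau('C');bars('top');tau('C')
rows([tgt('C',13.9-k,.0195,.188,0) for k in (5,10,15,20,25)])
p,R=cp(bot.get_obs())
for sg in(0,-1): rows([(p-R[:,1]*.012,R),(p-R[:,1]*.012+[0,0,.046],R),tgt('B',-48.4,.036,.235,sg)])
E
```

```text
t 16.20 pos [0.4941 0.1799 0.1894] psi 13.7 | F [-2.8  3.4  0.7] Mz -0.067 | tau_tcp 0.116  rxF 0.183 | r 0.0416 ang 41.0 q7 -1.87 tilt 0.0030 w 0.00
top A 415 ang 50.9 len 0.102 wid 0.0043
top B 236 ang 134.9 len 0.055 wid 0.0046
top C 117 ang 10.9 len 0.058 wid 0.0030
top D 421 ang 78.2 len 0.101 wid 0.0041
t 16.25 pos [0.4945 0.1794 0.1894] psi 13.4 | F [-3.1  2.7  0.7] Mz -0.035 | tau_tcp 0.132  rxF 0.167 | r 0.0416 ang 40.1 q7 -1.87 tilt 0.0026 w -0.00
[[[0.0007,0.0052,0.0034],[-0.0004,0.0002,0.0125]],[[0.004,0.0135,0.0034],[-0.0004,0.0002,0.0263]],[[0.0065,0.0221,0.0034],[-0.0003,0.0002,0.0402]],[[0.0083,0.0308,0.0034],[-0.0003,0.0002,0.0541]],[[0.0093,0.0397,0.0033],[-0.0003,0.0003,0.068]]]
[[[0.0,-0.03,0.0],[0.0,0.0,0.0]],[[-0.0001,-0.0303,-0.115],[0.0,0.0,0.0]],[[0.3481,0.0407,-0.1146],[-0.0002,0.0004,0.1716]]]
[[[0.0,-0.03,0.0],[0.0,0.0,0.0]],[[-0.0001,-0.0303,-0.115],[0.0,0.0,0.0]],[[0.3481,0.0407,-0.1146],[-0.0004,0.0001,-0.0784]]]
```

Request:
{"name": "play_rows", "arguments": {
  "motion": [
    [[0, -0.03, 0], [0, 0, 0]],
    [[0, -0.03, -0.115], [0, 0, -0.01]],
    [[0.09, -0.01, -0.115], [0, 0, -0.03]],
    [[0.18, 0.01, -0.115], [0, 0, -0.05]],
    [[0.27, 0.025, -0.115], [0, 0, -0.07]],
    [[0.348, 0.04, -0.115], [0, 0, -0.0784]],
    [[0.348, 0.04, -0.06], [0, 0, -0.0784]],
    [[0.348, 0.04, 0], [0, 0, -0.0784]]
  ]
}}

```text
t: 17.05
eef_pos: [0.6364, 0.1957, 0.19]
tool_rot: [-0.001, 0.935, 0.355, 0.001]
contact_force: [-0.2, 0.2, -0.6]
gripper_width: -0.0
```

```bash
python3 - <<'E'
from h import *
tau('B')
rows([tgt('B',-48.4,.02,.188,-1)]+[tgt('B',-48.4-k,.016,.188,-1) for k in (0,5,10,15,20,25)])
E
```

```text
t 17.05 pos [0.6364 0.1957 0.19  ] psi 41.6 | F [-0.2  0.2 -0.6] Mz 0.006 | tau_tcp 0.016  rxF 0.010 | r 0.0535 ang -3.3 q7 -1.35 tilt 0.0031 w -0.00
[[[-0.0447,-0.0043,0.0049],[-0.0002,-0.0005,0.0001]],[[-0.0547,-0.0043,0.0049],[-0.0002,-0.0005,0.0001]],[[-0.0627,-0.0012,0.0048],[-0.0002,-0.0005,0.014]],[[-0.071,0.0013,0.0048],[-0.0002,-0.0005,0.0279]],[[-0.0794,0.003,0.0048],[-0.0002,-0.0004,0.0418]],[[-0.0879,0.0039,0.0047],[-0.0003,-0.0004,0.0557]],[[-0.0965,0.0041,0.0047],[-0.0003,-0.0004,0.0696]]]
```

Request:
{"name": "play_rows", "arguments": {
  "motion": [
    [[-0.0447, -0.0043, 0.0048], [0, -0.0005, 0]],
    [[-0.0627, -0.0012, 0.0048], [0, -0.0005, 0.014]],
    [[-0.071, 0.0013, 0.0048], [0, -0.0005, 0.0279]],
    [[-0.0794, 0.003, 0.0048], [0, -0.0005, 0.0418]]
  ]
}}

```text
t: 17.45
eef_pos: [0.6153, 0.1738, 0.1889]
tool_rot: [-0.001, 0.973, 0.229, 0.001]
contact_force: [2.8, 2.3, -2.6]
gripper_width: 0.0
```

```bash
python3 - <<'E'
from h import *
tau('B')
rows([tgt('B',-63.4-k,.016,.188,-1) for k in (5,10,15,20,25)])
E
```

```text
t 17.45 pos [0.6153 0.1738 0.1889] psi 26.5 | F [ 2.8  2.3 -2.6] Mz -0.019 | tau_tcp 0.124  rxF 0.143 | r 0.0408 ang -37.7 q7 -1.56 tilt 0.0029 w 0.00
[[[-0.0122,0.0013,0.0023],[-0.0002,-0.0004,0.0136]],[[-0.0205,0.0038,0.0023],[-0.0002,-0.0004,0.0275]],[[-0.0289,0.0055,0.0023],[-0.0002,-0.0004,0.0414]],[[-0.0374,0.0065,0.0022],[-0.0002,-0.0004,0.0553]],[[-0.046,0.0067,0.0022],[-0.0003,-0.0004,0.0691]]]
```

Request:
{"name": "play_rows", "arguments": {
  "motion": [
    [[-0.0122, 0.0013, 0.002], [0, -0.0004, 0.0136]],
    [[-0.0205, 0.0038, 0.002], [0, -0.0004, 0.0275]],
    [[-0.0289, 0.0055, 0.002], [0, -0.0004, 0.0414]]
  ]
}}

```text
t: 17.75
eef_pos: [0.6082, 0.1666, 0.1891]
tool_rot: [-0.001, 0.995, 0.1, 0.002]
contact_force: [3.3, 1.4, -2.8]
gripper_width: -0.003
```

```bash
python3 - <<'E'
from h import *
tau('B')
rows([tgt('B',-78.4-k,.016,.188,-1) for k in (5,10,15,20,25)])
p,R=cp(bot.get_obs())
for th,sg in((-101.8,-1),(-101.8,2),(78.2,0)): rows([(p+R[:,0]*.012,R),(p+R[:,0]*.012+[0,0,.046],R),tgt('D',th,.036,.235,sg)])
E
```

```text
t 17.75 pos [0.6082 0.1666 0.1891] psi 11.5 | F [ 3.3  1.4 -2.8] Mz 0.039 | tau_tcp 0.178  rxF 0.140 | r 0.0408 ang -51.9 q7 -1.80 tilt 0.0039 w -0.00
[[[-0.0135,0.0018,0.0028],[-0.0002,-0.0006,0.0136]],[[-0.0217,0.0043,0.0028],[-0.0003,-0.0006,0.0275]],[[-0.0301,0.006,0.0027],[-0.0003,-0.0006,0.0413]],[[-0.0387,0.007,0.0027],[-0.0003,-0.0005,0.0552]],[[-0.0472,0.0072,0.0027],[-0.0003,-0.0005,0.0691]]]
[[[0.03,0.0,0.0],[0.0,0.0,0.0]],[[0.0304,-0.0002,-0.115],[0.0,0.0,0.0]],[[-0.2631,0.3995,-0.1162],[-0.0003,-0.0005,0.0647]]]
[[[0.03,0.0,0.0],[0.0,0.0,0.0]],[[0.0304,-0.0002,-0.115],[0.0,0.0,0.0]],[[-0.2631,0.3995,-0.1162],[0.0001,-0.0006,-0.1853]]]
[[[0.03,0.0,0.0],[0.0,0.0,0.0]],[[0.0304,-0.0002,-0.115],[0.0,0.0,0.0]],[[-0.3573,0.163,-0.1162],[0.0001,-0.0006,-0.1853]]]
```

Request:
{"name": "play_rows", "arguments": {
  "motion": [
    [[0.03, 0, 0], [0, 0, 0]],
    [[0.03, 0, -0.116], [0, 0, -0.01]],
    [[-0.04, 0.09, -0.116], [0, 0, -0.033]],
    [[-0.11, 0.19, -0.116], [0, 0, -0.056]],
    [[-0.18, 0.29, -0.116], [0, 0, -0.079]],
    [[-0.24, 0.36, -0.116], [0, 0, -0.102]],
    [[-0.263, 0.4, -0.116], [0, 0, -0.125]],
    [[-0.263, 0.4, -0.09], [0, 0, -0.148]]
  ]
}}

```text
t: 18.55
eef_pos: [0.5377, -0.0158, 0.2267]
tool_rot: [0.002, 0.844, 0.536, 0.003]
contact_force: [-0.4, 0.2, 0.2]
gripper_width: 0.003
```

```bash
python3 - <<'E'
from h import *
tau('D')
rows([tgt('D',-101.8,.03,.188,2),tgt('D',-101.8,.023,.188,2)]+[tgt('D',-101.8-k,.0195,.188,2) for k in (0,5,10,15,20,25)])
E
```

```text
t 18.55 pos [ 0.5377 -0.0158  0.2267] psi 64.9 | F [-0.4  0.2  0.2] Mz -0.029 | tau_tcp -0.042  rxF -0.013 | r 0.0554 ang -58.6 q7 -0.60 tilt 0.0069 w 0.00
[[[0.0058,-0.0225,0.0967],[0.001,-0.0003,-0.037]],[[0.0018,-0.0395,0.0966],[0.001,-0.0003,-0.037]],[[-0.0002,-0.048,0.0965],[0.001,-0.0003,-0.037]],[[-0.0059,-0.0549,0.0965],[0.001,-0.0004,-0.0231]],[[-0.0109,-0.0623,0.0964],[0.001,-0.0004,-0.0092]],[[-0.0153,-0.0701,0.0963],[0.001,-0.0005,0.0047]],[[-0.019,-0.0783,0.0963],[0.001,-0.0005,0.0186]],[[-0.0219,-0.0867,0.0962],[0.0009,-0.0006,0.0325]]]
```

Request:
{"name": "play_rows", "arguments": {
  "motion": [
    [[0.0058, -0.0225, 0.05], [0.001, -0.0003, -0.0235]],
    [[0.0058, -0.0225, 0.0967], [0.001, -0.0003, -0.037]],
    [[0.0018, -0.0395, 0.0966], [0.001, -0.0003, -0.037]],
    [[-0.0059, -0.0549, 0.0965], [0.001, -0.0004, -0.0231]],
    [[-0.0109, -0.0623, 0.0964], [0.001, -0.0004, -0.0092]]
  ]
}}

```text
t: 19.05
eef_pos: [0.5145, -0.0095, 0.1895]
tool_rot: [0.001, 0.83, 0.558, 0.001]
contact_force: [3.6, -0.7, -0.9]
gripper_width: 0.002
```

```bash
python3 - <<'E'
from h import *
tau('D');bars('scene');tau('D')
rows([tgt('D',-111.8-k,.0195,.188,2) for k in (5,10,15,20,25)])
E
```

```text
t 19.05 pos [ 0.5145 -0.0095  0.1895] psi 67.9 | F [ 3.6 -0.7 -0.9] Mz 0.024 | tau_tcp 0.167  rxF 0.143 | r 0.0414 ang -82.0 q7 -0.58 tilt 0.0028 w 0.00
scene A 330 ang 51.1 len 0.101 wid 0.0043
scene B 277 ang 105.5 len 0.100 wid 0.0044
scene C 240 ang 12.2 len 0.099 wid 0.0045
scene D 269 ang 89.9 len 0.100 wid 0.0069
t 19.10 pos [ 0.5144 -0.0096  0.1897] psi 67.7 | F [ 1.4 -0.3 -0.3] Mz 0.030 | tau_tcp 0.086  rxF 0.056 | r 0.0415 ang -82.2 q7 -0.58 tilt 0.0032 w 0.00
[[[-0.0038,-0.0105,0.0042],[0.0005,-0.0002,0.0124]],[[-0.0071,-0.0188,0.0042],[0.0005,-0.0002,0.0263]],[[-0.0096,-0.0274,0.0042],[0.0005,-0.0002,0.0402]],[[-0.0114,-0.0361,0.0041],[0.0005,-0.0002,0.054]],[[-0.0124,-0.045,0.0041],[0.0004,-0.0003,0.0679]]]
```

Request:
{"name": "play_rows", "arguments": {
  "motion": [
    [[-0.0038, -0.0105, 0.004], [0, 0, 0.0124]],
    [[-0.0071, -0.0188, 0.004], [0, 0, 0.0263]],
    [[-0.0096, -0.0274, 0.004], [0, 0, 0.0402]]
  ]
}}

```text
t: 19.4
eef_pos: [0.5047, -0.0102, 0.1898]
tool_rot: [0.002, 0.895, 0.446, 0.003]
contact_force: [2.7, -3.6, -0.5]
gripper_width: 0.004
```

```bash
python3 - <<'E'
from h import *
tau('D')
rows([tgt('D',-126.8-k,.0195,.188,2) for k in (5,10,15,20,25)])
p,R=cp(bot.get_obs())
for th,sg in((-129,2),(-129,-1),(51,0),(51,-1)): rows([(p+R[:,1]*.012,R),(p+R[:,1]*.012+[0,0,.046],R),tgt('A',th,.036,.235,sg)])
E
```

```text
t 19.40 pos [ 0.5047 -0.0102  0.1898] psi 53.0 | F [ 2.7 -3.6 -0.5] Mz 0.055 | tau_tcp 0.182  rxF 0.126 | r 0.0419 ang -95.6 q7 -0.82 tilt 0.0076 w 0.00
[[[-0.0043,-0.0136,0.0045],[0.0011,-0.0006,0.0132]],[[-0.0076,-0.0219,0.0044],[0.001,-0.0006,0.0271]],[[-0.01,-0.0305,0.0044],[0.001,-0.0007,0.041]],[[-0.0118,-0.0393,0.0043],[0.001,-0.0007,0.0549]],[[-0.0127,-0.0481,0.0043],[0.001,-0.0007,0.0688]]]
[[[0.0,0.03,0.0],[0.0,0.0,0.0]],[[0.0004,0.0308,-0.115],[0.0,0.0,0.0]],[[0.2718,0.2044,-0.1106],[0.0011,-0.0005,0.0054]]]
[[[0.0,0.03,0.0],[0.0,0.0,0.0]],[[0.0004,0.0308,-0.115],[0.0,0.0,0.0]],[[0.2718,0.2044,-0.1106],[0.0004,-0.0013,0.2554]]]
[[[0.0,0.03,0.0],[0.0,0.0,0.0]],[[0.0004,0.0308,-0.115],[0.0,0.0,0.0]],[[0.4578,0.0307,-0.1112],[0.0011,-0.0005,0.0054]]]
[[[0.0,0.03,0.0],[0.0,0.0,0.0]],[[0.0004,0.0308,-0.115],[0.0,0.0,0.0]],[[0.4578,0.0307,-0.1112],[0.0013,0.0004,-0.2446]]]
```

Request:
{"name": "play_rows", "arguments": {
  "motion": [
    [[0, 0.03, 0], [0, 0, 0]],
    [[0, 0.035, -0.112], [0.001, -0.0005, 0]],
    [[0.09, 0.09, -0.111], [0.001, -0.0005, 0.005]],
    [[0.18, 0.15, -0.111], [0.001, -0.0005, 0.005]],
    [[0.272, 0.204, -0.111], [0.001, -0.0005, 0.005]],
    [[0.272, 0.204, -0.05], [0.001, -0.0005, 0.005]],
    [[0.272, 0.204, 0.004], [0.001, -0.0005, 0.005]]
  ]
}}

```text
t: 20.1
eef_pos: [0.6377, 0.028, 0.1892]
tool_rot: [0.0, 0.901, 0.433, 0.001]
contact_force: [-0.3, -0.9, -0.4]
gripper_width: 0.001
```

```bash
python3 - <<'E'
from h import *
tau('A')
rows([tgt('A',-129,.023,.188,2)]+[tgt('A',-129-k,.0195,.188,2) for k in (0,5,10,15,20,25)])
E
```

```text
t 20.10 pos [0.6377 0.028  0.1892] psi 51.4 | F [-0.3 -0.9 -0.4] Mz 0.041 | tau_tcp 0.018  rxF -0.023 | r 0.0506 ang -81.0 q7 -0.91 tilt 0.0023 w 0.00
[[[-0.005,-0.0365,0.0029],[0.0002,-0.0003,0.001]],[[-0.005,-0.0453,0.0029],[0.0002,-0.0003,0.001]],[[-0.0088,-0.0533,0.0029],[0.0002,-0.0003,0.0149]],[[-0.0119,-0.0617,0.0029],[0.0002,-0.0003,0.0288]],[[-0.0143,-0.0703,0.0029],[0.0002,-0.0003,0.0427]],[[-0.016,-0.0791,0.0028],[0.0002,-0.0003,0.0566]],[[-0.0169,-0.0879,0.0028],[0.0002,-0.0003,0.0705]]]
```

Request:
{"name": "play_rows", "arguments": {
  "motion": [
    [[-0.005, -0.0365, 0.0029], [0, 0, 0.001]],
    [[-0.0088, -0.0533, 0.0029], [0, 0, 0.0149]],
    [[-0.0119, -0.0617, 0.0029], [0, 0, 0.0288]],
    [[-0.0143, -0.0703, 0.0029], [0, 0, 0.0427]]
  ]
}}

```text
t: 20.5
eef_pos: [0.6131, 0.0404, 0.19]
tool_rot: [0.001, 0.951, 0.308, 0.003]
contact_force: [3.3, -2.5, -0.4]
gripper_width: -0.002
```

```bash
python3 - <<'E'
from h import *
tau('A')
rows([tgt('A',-144-k,.0195,.188,2) for k in (5,10,15,20,25)])
E
```

```text
t 20.50 pos [0.6131 0.0404 0.19  ] psi 35.9 | F [ 3.3 -2.5 -0.4] Mz 0.009 | tau_tcp 0.173  rxF 0.165 | r 0.0411 ang -114.0 q7 -1.18 tilt 0.0056 w -0.00
[[[-0.0049,-0.0107,0.005],[0.0005,-0.0007,0.0135]],[[-0.0081,-0.0191,0.0049],[0.0005,-0.0008,0.0274]],[[-0.0106,-0.0277,0.0049],[0.0004,-0.0008,0.0413]],[[-0.0123,-0.0364,0.0049],[0.0004,-0.0008,0.0552]],[[-0.0133,-0.0453,0.0048],[0.0004,-0.0008,0.069]]]
```

Request:
{"name": "play_rows", "arguments": {
  "motion": [
    [[-0.0049, -0.0107, 0.005], [0, -0.0007, 0.0135]],
    [[-0.0081, -0.0191, 0.005], [0, -0.0007, 0.0274]],
    [[-0.0106, -0.0277, 0.005], [0, -0.0007, 0.0413]]
  ]
}}

```text
t: 20.8
eef_pos: [0.6039, 0.045, 0.1899]
tool_rot: [0.002, 0.984, 0.18, 0.002]
contact_force: [1.3, -4.3, 0.2]
gripper_width: -0.003
```

```bash
python3 - <<'E'
from h import *
tau('A')
rows([tgt('A',-159-k,.0195,.188,2) for k in (5,10,15,20,25)])
E
```

```text
t 20.80 pos [0.6039 0.045  0.1899] psi 20.8 | F [ 1.3 -4.3  0.2] Mz 0.030 | tau_tcp 0.185  rxF 0.155 | r 0.0419 ang -128.2 q7 -1.44 tilt 0.0060 w -0.00
[[[-0.004,-0.013,0.0047],[0.0008,-0.0005,0.0133]],[[-0.0072,-0.0213,0.0047],[0.0008,-0.0005,0.0272]],[[-0.0097,-0.0299,0.0046],[0.0008,-0.0005,0.0411]],[[-0.0114,-0.0387,0.0046],[0.0008,-0.0006,0.055]],[[-0.0124,-0.0475,0.0045],[0.0008,-0.0006,0.0689]]]
```

```bash
python3 - <<'E'
from h import *
p,R=cp(bot.get_obs())
rows([(p+R[:,1]*.012,R),(p+R[:,1]*.012+[0,0,.046],R),tgt('C',12,.034,.235,0),tgt('C',12,.034,.188,0)])
E
```

```text
[[[0.0,0.03,0.0],[0.0,0.0,0.0]],[[0.0003,0.0306,-0.115],[0.0,0.0,0.0]],[[-0.1323,-0.4463,-0.1155],[0.0008,-0.0005,0.0244]],[[-0.1326,-0.4469,0.002],[0.0008,-0.0005,0.0244]]]
```

Request:
{"name": "play_rows", "arguments": {
  "motion": [
    [[0, 0.03, 0], [0, 0, 0]],
    [[0, 0.03, -0.116], [0.0008, -0.0005, 0]],
    [[-0.03, -0.08, -0.116], [0.0008, -0.0005, 0]],
    [[-0.06, -0.2, -0.116], [0.0008, -0.0005, 0.01]],
    [[-0.1, -0.32, -0.116], [0.0008, -0.0005, 0.024]],
    [[-0.1323, -0.446, -0.116], [0.0008, -0.0005, 0.0244]],
    [[-0.1323, -0.446, -0.06], [0.0008, -0.0005, 0.0244]],
    [[-0.1323, -0.446, 0.002], [0.0008, -0.0005, 0.0244]]
  ]
}}

```text
t: 21.6
eef_pos: [0.4913, 0.1955, 0.19]
tool_rot: [-0.001, 0.994, 0.108, 0.002]
contact_force: [0.7, -0.1, -0.7]
gripper_width: -0.001
```

```bash
python3 - <<'E'
from h import *
tau('C')
rows([tgt('C',12,.023,.188,0)]+[tgt('C',12-k,.0195,.188,0) for k in (0,5,10,15,20,25)])
E
```

```text
t 21.60 pos [0.4913 0.1955 0.19  ] psi 12.4 | F [ 0.7 -0.1 -0.7] Mz -0.049 | tau_tcp -0.082  rxF -0.033 | r 0.0516 ang 56.3 q7 -1.91 tilt 0.0047 w -0.00
[[[-0.0026,0.0326,0.005],[-0.0003,-0.0007,0.0012]],[[-0.0027,0.0413,0.005],[-0.0003,-0.0007,0.0012]],[[0.0012,0.0494,0.005],[-0.0003,-0.0007,0.0151]],[[0.0043,0.0578,0.005],[-0.0003,-0.0007,0.029]],[[0.0067,0.0664,0.005],[-0.0003,-0.0007,0.0429]],[[0.0083,0.0751,0.005],[-0.0004,-0.0006,0.0568]],[[0.0092,0.084,0.0049],[-0.0004,-0.0006,0.0707]]]
```

Request:
{"name": "play_rows", "arguments": {
  "motion": [
    [[-0.0026, 0.0326, 0.005], [0, -0.0007, 0.001]],
    [[0.0012, 0.0494, 0.005], [0, -0.0007, 0.0151]],
    [[0.0043, 0.0578, 0.005], [0, -0.0007, 0.029]],
    [[0.0067, 0.0664, 0.005], [0, -0.0007, 0.0429]],
    [[0.0083, 0.0751, 0.005], [0, -0.0006, 0.0568]]
  ]
}}

```text
t: 22.1
eef_pos: [0.502, 0.1671, 0.1899]
tool_rot: [-0.003, 0.997, -0.071, 0.001]
contact_force: [-1.1, 4.9, -1.2]
gripper_width: 0.002
```

```bash
python3 - <<'E'
from h import *
tau('C');bars('top');tau('C')
rows([tgt('C',-8-k,.0195,.188,0) for k in (5,10,15,20,25)])
E
```

```text
t 22.10 pos [0.502  0.1671 0.1899] psi -8.1 | F [-1.1  4.9 -1.2] Mz -0.004 | tau_tcp 0.204  rxF 0.209 | r 0.0419 ang 20.3 q7 -2.18 tilt 0.0052 w 0.00
top A 414 ang 31.0 len 0.100 wid 0.0043
top B 102 ang 104.7 len 0.027 wid 0.0031
C none
top D 431 ang 63.7 len 0.102 wid 0.0042
t 22.15 pos [0.5021 0.1665 0.1899] psi -8.4 | F [-1.8  2.9  0.2] Mz 0.004 | tau_tcp 0.142  rxF 0.139 | r 0.0418 ang 19.5 q7 -2.18 tilt 0.0050 w 0.00
[[[0.0012,0.0075,0.0048],[-0.0008,-0.0001,0.0128]],[[0.0044,0.0158,0.0048],[-0.0008,-0.0001,0.0267]],[[0.0069,0.0244,0.0047],[-0.0008,-0.0001,0.0406]],[[0.0087,0.0332,0.0047],[-0.0008,0.0,0.0544]],[[0.0097,0.042,0.0047],[-0.0008,0.0,0.0683]]]
```

```bash
python3 - <<'E'
from h import *
p,R=cp(bot.get_obs())
rows([(p-R[:,1]*.012,R),(p-R[:,1]*.012+[0,0,.046],R),tgt('B',105.2,.034,.235,1),tgt('B',105.2,.034,.188,1)])
E
```

```text
[[[0.0,-0.03,0.0],[0.0,0.0,0.0]],[[0.0001,-0.0306,-0.115],[0.0,0.0,0.0]],[[0.0744,-0.1581,-0.1118],[-0.0007,-0.0003,-0.0656]],[[0.0743,-0.1575,0.0057],[-0.0007,-0.0003,-0.0656]]]
```

Request:
{"name": "play_rows", "arguments": {
  "motion": [
    [[0, -0.03, 0], [0, 0, 0]],
    [[0, -0.03, -0.112], [0, 0, -0.02]],
    [[0.04, -0.1, -0.112], [0, 0, -0.043]],
    [[0.0744, -0.158, -0.112], [-0.0007, 0, -0.0656]],
    [[0.0744, -0.158, -0.05], [-0.0007, 0, -0.0656]],
    [[0.0744, -0.158, 0.0057], [-0.0007, 0, -0.0656]]
  ]
}}

```text
t: 22.75
eef_pos: [0.5425, 0.2257, 0.1888]
tool_rot: [-0.0, 0.991, 0.134, 0.002]
contact_force: [0.2, -1.3, 0.5]
gripper_width: -0.003
```

```bash
python3 - <<'E'
from h import *
tau('B')
rows([tgt('B',105.2,.02,.188,1)]+[tgt('B',105.2-k,.016,.188,1) for k in (0,5,10,15,20,25)])
E
```

```text
t 22.75 pos [0.5425 0.2257 0.1888] psi 15.4 | F [ 0.2 -1.3  0.5] Mz -0.009 | tau_tcp 0.038  rxF 0.047 | r 0.0487 ang 146.4 q7 -1.87 tilt 0.0048 w -0.00
[[[0.0301,0.0017,0.0021],[-0.0001,-0.0008,0.0006]],[[0.0401,0.0018,0.0022],[-0.0001,-0.0008,0.0006]],[[0.0481,-0.0013,0.0022],[-0.0001,-0.0008,0.0145]],[[0.0564,-0.0037,0.0023],[-0.0001,-0.0008,0.0284]],[[0.0648,-0.0054,0.0023],[-0.0002,-0.0007,0.0423]],[[0.0733,-0.0063,0.0023],[-0.0002,-0.0007,0.0562]],[[0.0819,-0.0065,0.0024],[-0.0002,-0.0007,0.0701]]]
```

Request:
{"name": "play_rows", "arguments": {
  "motion": [
    [[0.0301, 0.0017, 0.002], [0, -0.0008, 0]],
    [[0.0481, -0.0013, 0.002], [0, -0.0008, 0.0145]],
    [[0.0564, -0.0037, 0.002], [0, -0.0008, 0.0284]],
    [[0.0648, -0.0054, 0.002], [0, -0.0007, 0.0423]]
  ]
}}

```text
t: 23.15
eef_pos: [0.5648, 0.2335, 0.1873]
tool_rot: [0.001, 1.0, 0.001, -0.003]
contact_force: [-6.5, -1.8, -1.5]
gripper_width: 0.0
```

```bash
python3 - <<'E'
from h import *
tau('B')
rows([tgt('B',90.2-k,.016,.188,1) for k in (5,10,15,20,25)])
E
```

```text
t 23.15 pos [0.5648 0.2335 0.1873] psi 0.2 | F [-6.5 -1.8 -1.5] Mz 0.046 | tau_tcp 0.304  rxF 0.258 | r 0.0393 ang 117.6 q7 -2.11 tilt 0.0063 w 0.00
[[[0.0131,-0.006,-0.0018],[0.0003,0.0009,0.0138]],[[0.0214,-0.0084,-0.0018],[0.0004,0.0009,0.0277]],[[0.0298,-0.0101,-0.0019],[0.0004,0.0009,0.0415]],[[0.0383,-0.0111,-0.0019],[0.0005,0.0009,0.0554]],[[0.0469,-0.0113,-0.002],[0.0005,0.0009,0.0693]]]
```

```bash
python3 - <<'E'
from h import *
p,R=cp(bot.get_obs())
rows([(p-R[:,0]*.012,R),(p-R[:,0]*.012+[0,0,.046],R),tgt('D',-116.3,.036,.235,2),tgt('D',-116.3,.036,.188,2)])
E
```

```text
[[[-0.03,0.0,0.0],[0.0,0.0,0.0]],[[-0.0307,0.0002,-0.115],[0.0,0.0,0.0]],[[-0.1016,0.6255,-0.1174],[-0.0003,0.001,-0.1765]],[[-0.1009,0.6253,0.0001],[-0.0003,0.001,-0.1765]]]
```

Request:
{"name": "play_rows", "arguments": {
  "motion": [
    [[-0.03, 0, 0], [0, 0, 0]],
    [[-0.03, 0.01, -0.117], [0, 0, -0.01]],
    [[-0.05, 0.12, -0.117], [0, 0.001, -0.033]],
    [[-0.065, 0.24, -0.117], [0, 0.001, -0.056]],
    [[-0.08, 0.36, -0.117], [0, 0.001, -0.079]],
    [[-0.09, 0.48, -0.117], [0, 0.001, -0.102]],
    [[-0.1, 0.58, -0.117], [0, 0.001, -0.125]],
    [[-0.101, 0.625, -0.117], [0, 0.001, -0.148]]
  ]
}}

```text
t: 23.95
eef_pos: [0.5247, -0.0212, 0.2359]
tool_rot: [0.001, 0.895, 0.447, 0.0]
contact_force: [0.7, -0.5, -0.1]
gripper_width: 0.0
```

```bash
python3 - <<'E'
from h import *
tau('D');bars('top')
rows([tgt('D',-116.3,.03,.188,2),tgt('D',-116.3,.023,.188,2)]+[tgt('D',-116.3-k,.0195,.188,2) for k in (0,5,10,15,20,25)])
E
```

```text
t 23.95 pos [ 0.5247 -0.0212  0.2359] psi 53.1 | F [ 0.7 -0.5 -0.1] Mz -0.011 | tau_tcp 0.016  rxF 0.027 | r 0.0551 ang -73.2 q7 -0.77 tilt 0.0015 w 0.00
top A 411 ang 31.0 len 0.101 wid 0.0043
top B 434 ang 91.1 len 0.102 wid 0.0043
top C 456 ang 173.1 len 0.101 wid 0.0043
top D 301 ang 63.6 len 0.068 wid 0.0046
[[[0.0122,-0.025,0.1197],[0.0003,0.0003,-0.0284]],[[0.0091,-0.0422,0.1196],[0.0003,0.0003,-0.0284]],[[0.0075,-0.0508,0.1196],[0.0003,0.0003,-0.0284]],[[0.0023,-0.058,0.1196],[0.0003,0.0003,-0.0145]],[[-0.0023,-0.0656,0.1196],[0.0003,0.0002,-0.0006]],[[-0.0063,-0.0737,0.1196],[0.0003,0.0002,0.0133]],[[-0.0095,-0.082,0.1196],[0.0004,0.0002,0.0272]],[[-0.012,-0.0906,0.1196],[0.0004,0.0002,0.0411]]]
```

Request:
{"name": "play_rows", "arguments": {
  "motion": [
    [[0.0122, -0.02, 0.06], [0, 0, -0.02]],
    [[0.0122, -0.025, 0.1197], [0, 0, -0.0284]],
    [[0.0091, -0.0422, 0.1196], [0, 0, -0.0284]],
    [[0.0023, -0.058, 0.1196], [0, 0, -0.0145]],
    [[-0.0023, -0.0656, 0.1196], [0, 0, -0.0006]],
    [[-0.0063, -0.0737, 0.1196], [0, 0, 0.0133]]
  ]
}}

```text
t: 24.6
eef_pos: [0.5011, -0.0086, 0.1901]
tool_rot: [0.003, 0.912, 0.411, 0.002]
contact_force: [3.0, -3.3, -0.1]
gripper_width: 0.005
```

```bash
python3 - <<'E'
from h import *
tau('D')
rows([tgt('D',-131.3-k,.0195,.188,2) for k in (5,10,15,20,25)])
E
```

```text
t 24.60 pos [ 0.5011 -0.0086  0.1901] psi 48.5 | F [ 3.  -3.3 -0.1] Mz 0.037 | tau_tcp 0.182  rxF 0.145 | r 0.0409 ang -100.9 q7 -0.88 tilt 0.0064 w 0.00
[[[-0.0059,-0.011,0.0051],[0.001,-0.0002,0.0134]],[[-0.0091,-0.0194,0.0051],[0.001,-0.0003,0.0273]],[[-0.0116,-0.0279,0.005],[0.001,-0.0003,0.0412]],[[-0.0133,-0.0367,0.005],[0.001,-0.0004,0.0551]],[[-0.0143,-0.0456,0.0049],[0.0009,-0.0004,0.0689]]]
```

Request:
{"name": "play_rows", "arguments": {
  "motion": [
    [[-0.0059, -0.011, 0.005], [0.001, 0, 0.0134]],
    [[-0.0091, -0.0194, 0.005], [0.001, 0, 0.0273]],
    [[-0.0116, -0.0279, 0.005], [0.001, 0, 0.0412]]
  ]
}}

```text
t: 24.9
eef_pos: [0.491, -0.0059, 0.1901]
tool_rot: [0.001, 0.958, 0.288, 0.003]
contact_force: [2.7, -5.9, 0.1]
gripper_width: 0.001
```

```bash
python3 - <<'E'
from h import *
tau('D')
rows([tgt('D',-146.3-k,.0195,.188,2) for k in (5,10,15,20,25)])
E
```

```text
t 24.90 pos [ 0.491  -0.0059  0.1901] psi 33.5 | F [ 2.7 -5.9  0.1] Mz 0.037 | tau_tcp 0.245  rxF 0.208 | r 0.0414 ang -115.4 q7 -1.14 tilt 0.0058 w 0.00
[[[-0.0051,-0.0124,0.0052],[0.0005,-0.0008,0.0132]],[[-0.0083,-0.0208,0.0052],[0.0005,-0.0008,0.0271]],[[-0.0108,-0.0293,0.0051],[0.0004,-0.0008,0.041]],[[-0.0125,-0.0381,0.0051],[0.0004,-0.0008,0.0549]],[[-0.0135,-0.047,0.0051],[0.0004,-0.0008,0.0688]]]
```

```bash
python3 - <<'E'
from h import *
p,R=cp(bot.get_obs())
rows([(p+R[:,1]*.012,R),(p+R[:,1]*.012+[0,0,.046],R),tgt('A',-149,.036,.235,2),tgt('A',-149,.034,.188,2)])
E
```

```text
[[[0.0,0.03,0.0],[0.0,0.0,0.0]],[[0.0005,0.0304,-0.115],[0.0,0.0,0.0]],[[0.3119,0.1027,-0.1104],[0.0005,-0.0007,0.0068]],[[0.3116,0.0973,0.0071],[0.0005,-0.0007,0.0068]]]
```

Request:
{"name": "play_rows", "arguments": {
  "motion": [
    [[0, 0.03, 0], [0, 0, 0]],
    [[0, 0.035, -0.111], [0.0005, -0.0007, 0]],
    [[0.1, 0.055, -0.111], [0.0005, -0.0007, 0.005]],
    [[0.2, 0.08, -0.111], [0.0005, -0.0007, 0.007]],
    [[0.312, 0.102, -0.111], [0.0005, -0.0007, 0.007]],
    [[0.312, 0.1, -0.05], [0.0005, -0.0007, 0.007]],
    [[0.312, 0.098, 0.007], [0.0005, -0.0007, 0.007]]
  ]
}}

```text
t: 25.6
eef_pos: [0.6189, 0.0311, 0.1888]
tool_rot: [-0.0, 0.963, 0.269, 0.002]
contact_force: [-0.4, -0.1, -0.7]
gripper_width: -0.004
```

```bash
python3 - <<'E'
from h import *
tau('A');bars('scene')
rows([tgt('A',-149,.023,.188,2)]+[tgt('A',-149-k,.0195,.188,2) for k in (0,5,10,15,20,25)])
E
```

```text
t 25.60 pos [0.6189 0.0311 0.1888] psi 31.2 | F [-0.4 -0.1 -0.7] Mz -0.005 | tau_tcp -0.021  rxF -0.016 | r 0.0482 ang -103.0 q7 -1.22 tilt 0.0034 w -0.00
scene A 279 ang 31.7 len 0.088 wid 0.0045
scene B 288 ang 91.2 len 0.102 wid 0.0042
scene C 119 ang 166.9 len 0.058 wid 0.0038
scene D 116 ang 37.4 len 0.052 wid 0.0035
[[[0.0018,-0.0263,-0.0094],[-0.0003,0.0006,0.0004]],[[0.0018,-0.0351,-0.0094],[-0.0003,0.0006,0.0004]],[[-0.0021,-0.0431,-0.0093],[-0.0003,0.0006,0.0143]],[[-0.0053,-0.0515,-0.0093],[-0.0003,0.0006,0.0281]],[[-0.0077,-0.06,-0.0093],[-0.0002,0.0006,0.042]],[[-0.0094,-0.0688,-0.0092],[-0.0002,0.0006,0.0559]],[[-0.0103,-0.0777,-0.0092],[-0.0002,0.0007,0.0698]]]
```

Request:
{"name": "play_rows", "arguments": {
  "motion": [
    [[0.0018, -0.0263, -0.009], [0, 0.0006, 0]],
    [[-0.0021, -0.0431, -0.009], [0, 0.0006, 0.0143]],
    [[-0.0053, -0.0515, -0.009], [0, 0.0006, 0.0281]]
  ]
}}

```text
t: 25.95
eef_pos: [0.6041, 0.047, 0.1903]
tool_rot: [-0.0, 0.983, 0.182, 0.001]
contact_force: [2.9, -5.3, -1.6]
gripper_width: 0.002
```

```bash
python3 - <<'E'
from h import *
tau('A')
rows([tgt('A',-159-k,.0195,.188,2) for k in (5,10,15,20,25)])
E
```

```text
t 25.95 pos [0.6041 0.047  0.1903] psi 20.9 | F [ 2.9 -5.3 -1.6] Mz -0.007 | tau_tcp 0.217  rxF 0.224 | r 0.0403 ang -129.7 q7 -1.42 tilt 0.0030 w 0.00
[[[-0.006,-0.0086,0.0057],[0.0,-0.0005,0.0137]],[[-0.0092,-0.017,0.0057],[0.0,-0.0005,0.0275]],[[-0.0117,-0.0256,0.0057],[-0.0001,-0.0005,0.0414]],[[-0.0134,-0.0343,0.0057],[-0.0001,-0.0005,0.0553]],[[-0.0143,-0.0432,0.0057],[-0.0001,-0.0005,0.0692]]]
```

Request:
{"name": "play_rows", "arguments": {
  "motion": [
    [[-0.006, -0.0086, 0.0057], [0, -0.0005, 0.0137]],
    [[-0.0092, -0.017, 0.0057], [0, -0.0005, 0.0275]]
  ]
}}

```text
t: 26.15
eef_pos: [0.5994, 0.0502, 0.1907]
tool_rot: [0.001, 0.996, 0.094, 0.002]
contact_force: [2.2, -5.1, -0.2]
gripper_width: 0.001
```

```bash
python3 - <<'E'
from h import *
tau('A')
rows([tgt('A',-169-k,.0195,.188,2) for k in (5,10,15,20,25)])
E
```

```text
t 26.15 pos [0.5994 0.0502 0.1907] psi 10.8 | F [ 2.2 -5.1 -0.2] Mz 0.002 | tau_tcp 0.218  rxF 0.217 | r 0.0412 ang -137.5 q7 -1.59 tilt 0.0043 w 0.00
[[[-0.0062,-0.0131,0.0066],[0.0003,-0.0006,0.0133]],[[-0.0094,-0.0214,0.0066],[0.0003,-0.0006,0.0272]],[[-0.0119,-0.03,0.0066],[0.0003,-0.0006,0.0411]],[[-0.0136,-0.0388,0.0066],[0.0003,-0.0006,0.055]],[[-0.0146,-0.0476,0.0065],[0.0002,-0.0007,0.0689]]]
```

Request:
{"name": "play_rows", "arguments": {
  "motion": [
    [[-0.0062, -0.0131, 0.006], [0, -0.0006, 0.0133]],
    [[-0.0094, -0.0214, 0.006], [0, -0.0006, 0.0272]]
  ]
}}

```text
t: 26.35
eef_pos: [0.5948, 0.0552, 0.1906]
tool_rot: [0.002, 1.0, 0.007, 0.002]
contact_force: [0.8, -6.6, -0.7]
gripper_width: 0.002
```

```bash
python3 - <<'E'
from h import *
tau('A');bars('top');tau('A')
rows([tgt('A',-179-k,.0195,.188,2) for k in (5,10,15,20,25)])
p,R=cp(bot.get_obs())
for th,sg in((-6.9,0),(-6.9,-1),(173.1,1),(173.1,2)): rows([(p+R[:,1]*.012,R),(p+R[:,1]*.012+[0,0,.046],R),tgt('C',th,.036,.235,sg)])
E
```

```text
t 26.35 pos [0.5948 0.0552 0.1906] psi 0.8 | F [ 0.8 -6.6 -0.7] Mz -0.033 | tau_tcp 0.219  rxF 0.252 | r 0.0417 ang -146.9 q7 -1.76 tilt 0.0056 w 0.00
A none
top B 436 ang 91.1 len 0.102 wid 0.0043
top C 458 ang 173.2 len 0.101 wid 0.0043
D none
t 26.40 pos [0.5945 0.0559 0.1906] psi 0.5 | F [ 1.4 -6.8 -0.5] Mz 0.024 | tau_tcp 0.296  rxF 0.272 | r 0.0417 ang -148.0 q7 -1.77 tilt 0.0052 w 0.00
[[[-0.0048,-0.013,0.0064],[0.0007,-0.0005,0.0126]],[[-0.0081,-0.0213,0.0063],[0.0007,-0.0005,0.0265]],[[-0.0106,-0.0299,0.0063],[0.0006,-0.0005,0.0404]],[[-0.0124,-0.0386,0.0062],[0.0006,-0.0005,0.0543]],[[-0.0134,-0.0475,0.0062],[0.0006,-0.0006,0.0682]]]
[[[0.0,0.03,0.0],[0.0,0.0,0.0]],[[0.0003,0.0305,-0.115],[0.0,0.0,0.0]],[[-0.226,-0.322,-0.1131],[0.0007,-0.0005,0.0207]]]
[[[0.0,0.03,0.0],[0.0,0.0,0.0]],[[0.0003,0.0305,-0.115],[0.0,0.0,0.0]],[[-0.226,-0.322,-0.1131],[0.0009,0.0002,-0.2293]]]
[[[0.0,0.03,0.0],[0.0,0.0,0.0]],[[0.0003,0.0305,-0.115],[0.0,0.0,0.0]],[[-0.4278,-0.1668,-0.1129],[0.0009,0.0002,-0.2293]]]
[[[0.0,0.03,0.0],[0.0,0.0,0.0]],[[0.0003,0.0305,-0.115],[0.0,0.0,0.0]],[[-0.4278,-0.1668,-0.1129],[0.0007,-0.0005,0.0207]]]
```

Request:
{"name": "play_rows", "arguments": {
  "motion": [
    [[0, 0.03, 0], [0, 0, 0]],
    [[0, 0.03, -0.113], [0, 0, -0.01]],
    [[-0.05, -0.06, -0.113], [0.0009, 0, -0.033]],
    [[-0.1, -0.15, -0.113], [0.0009, 0, -0.056]],
    [[-0.15, -0.22, -0.113], [0.0009, 0, -0.079]],
    [[-0.2, -0.29, -0.113], [0.0009, 0, -0.102]],
    [[-0.226, -0.322, -0.113], [0.0009, 0, -0.125]],
    [[-0.226, -0.322, -0.113], [0.0009, 0, -0.148]]
  ]
}}

```text
t: 27.2
eef_pos: [0.5012, 0.1871, 0.2371]
tool_rot: [-0.001, 0.889, 0.458, 0.002]
contact_force: [0.8, 0.2, -0.2]
gripper_width: 0.001
```

```bash
python3 - <<'E'
from h import *
tau('C')
rows([tgt('C',-6.9,.034,.188,-1),tgt('C',-6.9,.02,.188,-1)]+[tgt('C',-6.9-k,.016,.188,-1) for k in (0,5,10,15,20)])
E
```

```text
t 27.20 pos [0.5012 0.1871 0.2371] psi 54.5 | F [ 0.8  0.2 -0.2] Mz -0.004 | tau_tcp -0.024  rxF -0.020 | r 0.0517 ang 41.8 q7 -1.16 tilt 0.0033 w 0.00
[[[-0.0088,0.0099,0.1227],[0.0002,-0.0005,-0.0794]],[[-0.0396,0.0266,0.1226],[0.0002,-0.0005,-0.0794]],[[-0.0483,0.0314,0.1225],[0.0002,-0.0005,-0.0794]],[[-0.0539,0.038,0.1225],[0.0001,-0.0005,-0.0655]],[[-0.0599,0.0441,0.1225],[0.0001,-0.0005,-0.0516]],[[-0.0665,0.0496,0.1225],[0.0001,-0.0005,-0.0377]],[[-0.0735,0.0545,0.1225],[0.0001,-0.0005,-0.0238]]]
```

Request:
{"name": "play_rows", "arguments": {
  "motion": [
    [[-0.0088, 0.0099, 0.03], [0, 0, -0.0235]],
    [[-0.0088, 0.0099, 0.07], [0, 0, -0.047]],
    [[-0.0088, 0.0099, 0.1225], [0, 0, -0.0705]],
    [[-0.0396, 0.0266, 0.1225], [0, 0, -0.0794]],
    [[-0.0539, 0.038, 0.1225], [0, 0, -0.0655]],
    [[-0.0599, 0.0441, 0.1225], [0, 0, -0.0516]]
  ]
}}

```text
t: 27.8
eef_pos: [0.5021, 0.1583, 0.1894]
tool_rot: [-0.001, 0.804, 0.595, 0.003]
contact_force: [0.3, 4.6, -2.4]
gripper_width: 0.002
```

```bash
python3 - <<'E'
from h import *
tau('C')
rows([tgt('C',-16.9-k,.016,.188,-1) for k in (5,10,15,20,25)])
E
```

```text
t 27.80 pos [0.5021 0.1583 0.1894] psi 73.0 | F [ 0.3  4.6 -2.4] Mz -0.056 | tau_tcp 0.125  rxF 0.181 | r 0.0398 ang 8.3 q7 -0.81 tilt 0.0069 w 0.00
[[[-0.0104,0.0031,0.0035],[0.0003,-0.0011,0.0136]],[[-0.0186,0.0055,0.0034],[0.0002,-0.0011,0.0274]],[[-0.027,0.0072,0.0034],[0.0002,-0.0011,0.0413]],[[-0.0356,0.0082,0.0033],[0.0001,-0.0011,0.0552]],[[-0.0442,0.0085,0.0033],[0.0001,-0.0011,0.0691]]]
```

Request:
{"name": "play_rows", "arguments": {
  "motion": [
    [[-0.0104, 0.0031, 0.0034], [0, -0.0011, 0.0136]],
    [[-0.0186, 0.0055, 0.0034], [0, -0.0011, 0.0274]],
    [[-0.0228, 0.0063, 0.0034], [0, -0.0011, 0.0343]]
  ]
}}

```text
t: 28.1
eef_pos: [0.5027, 0.1508, 0.1898]
tool_rot: [-0.0, 0.863, 0.505, 0.003]
contact_force: [1.6, 5.2, -4.3]
gripper_width: 0.002
```

```bash
python3 - <<'E'
from h import *
tau('C')
rows([tgt('C',-29.4-k,.016,.188,-1) for k in (5,10,15,20,25)])
E
```

```text
t 28.10 pos [0.5027 0.1508 0.1898] psi 60.6 | F [ 1.6  5.2 -4.3] Mz 0.009 | tau_tcp 0.221  rxF 0.212 | r 0.0400 ang -2.6 q7 -1.00 tilt 0.0053 w 0.00
[[[-0.0131,0.0039,0.0045],[0.0004,-0.0008,0.0139]],[[-0.0213,0.0063,0.0045],[0.0003,-0.0008,0.0278]],[[-0.0298,0.008,0.0045],[0.0003,-0.0008,0.0417]],[[-0.0383,0.009,0.0044],[0.0002,-0.0008,0.0556]],[[-0.0469,0.0092,0.0044],[0.0002,-0.0008,0.0694]]]
```

Request:
{"name": "play_rows", "arguments": {
  "motion": [
    [[-0.0131, 0.0039, 0.0045], [0, -0.0008, 0.0139]],
    [[-0.0213, 0.0063, 0.0045], [0, -0.0008, 0.0278]]
  ]
}}

```text
t: 28.3
eef_pos: [0.5018, 0.1444, 0.1899]
tool_rot: [-0.0, 0.904, 0.427, 0.003]
contact_force: [2.9, 5.9, -4.7]
gripper_width: -0.003
```

```bash
python3 - <<'E'
from h import *
tau('C');bars('top');tau('C')
rows([tgt('C',-39.4-k,.016,.188,-1) for k in (5,10,15,20,25)])
E
```

```text
t 28.30 pos [0.5018 0.1444 0.1899] psi 50.5 | F [ 2.9  5.9 -4.7] Mz -0.007 | tau_tcp 0.247  rxF 0.254 | r 0.0400 ang -11.9 q7 -1.16 tilt 0.0065 w -0.00
top A 413 ang 12.2 len 0.102 wid 0.0043
B none
C none
top D 422 ang 44.3 len 0.102 wid 0.0041
t 28.35 pos [0.5017 0.1438 0.1899] psi 50.2 | F [ 1.6  6.  -4.1] Mz -0.041 | tau_tcp 0.205  rxF 0.247 | r 0.0400 ang -12.7 q7 -1.16 tilt 0.0062 w 0.00
[[[-0.013,0.0039,0.0047],[0.0004,-0.0009,0.0129]],[[-0.0212,0.0064,0.0046],[0.0003,-0.0009,0.0268]],[[-0.0296,0.0082,0.0046],[0.0003,-0.0009,0.0407]],[[-0.0381,0.0092,0.0045],[0.0002,-0.001,0.0546]],[[-0.0467,0.0095,0.0045],[0.0002,-0.001,0.0684]]]
```

```bash
python3 - <<'E'
from h import *
p,R=cp(bot.get_obs())
rows([(p+R[:,0]*.012,R),(p+R[:,0]*.012+[0,0,.046],R),tgt('B',91.1,.036,.235,0),tgt('B',91.1,.034,.188,0)])
E
```

```text
[[[0.03,0.0,0.0],[0.0,0.0,0.0]],[[0.0306,0.0003,-0.115],[0.0,0.0,0.0]],[[0.2452,-0.0582,-0.1115],[0.0007,-0.0007,-0.1135]],[[0.2479,-0.0547,0.006],[0.0007,-0.0007,-0.1135]]]
```

Request:
{"name": "play_rows", "arguments": {
  "motion": [
    [[0.03, 0, 0], [0, 0, 0]],
    [[0.03, 0, -0.112], [0, 0, -0.02]],
    [[0.1, -0.02, -0.112], [0.0007, -0.0007, -0.043]],
    [[0.17, -0.04, -0.112], [0.0007, -0.0007, -0.066]],
    [[0.245, -0.058, -0.112], [0.0007, -0.0007, -0.089]],
    [[0.245, -0.058, -0.05], [0.0007, -0.0007, -0.112]],
    [[0.247, -0.056, 0.006], [0.0007, -0.0007, -0.1135]]
  ]
}}

```text
t: 29.05
eef_pos: [0.549, 0.236, 0.1891]
tool_rot: [0.0, 0.698, 0.716, 0.002]
contact_force: [0.9, -0.7, -0.6]
gripper_width: -0.003
```

```bash
python3 - <<'E'
from h import *
tau('B')
rows([tgt('B',91.1,.024,.188,0)]+[tgt('B',91.1-k,.0195,.188,0) for k in (0,5,10,15,20)])
E
```

```text
t 29.05 pos [0.549  0.236  0.1891] psi 91.5 | F [ 0.9 -0.7 -0.6] Mz -0.055 | tau_tcp -0.065  rxF -0.010 | r 0.0505 ang 132.3 q7 -0.63 tilt 0.0036 w -0.00
[[[-0.0052,0.0232,0.0029],[0.0005,-0.0003,0.0011]],[[-0.0052,0.0344,0.0029],[0.0005,-0.0003,0.0011]],[[-0.0014,0.0425,0.0029],[0.0004,-0.0004,0.015]],[[0.0017,0.0508,0.003],[0.0004,-0.0004,0.0289]],[[0.0041,0.0594,0.003],[0.0004,-0.0004,0.0428]],[[0.0058,0.0682,0.003],[0.0004,-0.0004,0.0567]]]
```

Request:
{"name": "play_rows", "arguments": {
  "motion": [
    [[-0.0052, 0.0232, 0.003], [0, 0, 0.001]],
    [[-0.0052, 0.0344, 0.003], [0, 0, 0.001]],
    [[-0.0014, 0.0425, 0.003], [0, 0, 0.015]],
    [[-0.0014, 0.0425, 0.003], [0, 0, 0.015]]
  ]
}}

```text
t: 29.45
eef_pos: [0.5656, 0.2356, 0.189]
tool_rot: [-0.0, 0.732, 0.682, 0.001]
contact_force: [-4.2, -0.6, -0.5]
gripper_width: 0.001
```

```bash
python3 - <<'E'
from h import *
tau('B')
rows([tgt('B',86.1-k,.0195,.188,0) for k in (3,6,9,12,15)])
E
```

```text
t 29.45 pos [0.5656 0.2356 0.189 ] psi 85.9 | F [-4.2 -0.6 -0.5] Mz 0.005 | tau_tcp 0.172  rxF 0.167 | r 0.0408 ang 115.3 q7 -0.70 tilt 0.0014 w 0.00
[[[0.0035,0.0057,0.0026],[0.0001,-0.0002,0.0079]],[[0.0056,0.0106,0.0026],[0.0001,-0.0002,0.0162]],[[0.0076,0.0156,0.0026],[0.0001,-0.0002,0.0246]],[[0.0092,0.0207,0.0026],[0.0001,-0.0002,0.0329]],[[0.0106,0.0259,0.0026],[0.0001,-0.0002,0.0412]]]
```

Request:
{"name": "play_rows", "arguments": {
  "motion": [
    [[0.0035, 0.0057, 0.0026], [0, 0, 0.008]],
    [[0.0056, 0.0106, 0.0026], [0, 0, 0.0162]],
    [[0.0076, 0.0156, 0.0026], [0, 0, 0.0246]]
  ]
}}

```text
t: 29.75
eef_pos: [0.5705, 0.2378, 0.189]
tool_rot: [-0.001, 0.783, 0.622, -0.001]
contact_force: [-8.0, -1.4, 1.3]
gripper_width: 0.0
```

```bash
python3 - <<'E'
from h import *
tau('B')
rows([tgt('B',77.1-k,.0195,.188,0) for k in (3,6,9,12,15)])
E
```

```text
t 29.75 pos [0.5705 0.2378 0.189 ] psi 77.0 | F [-8.  -1.4  1.3] Mz 0.017 | tau_tcp 0.347  rxF 0.330 | r 0.0410 ang 107.8 q7 -0.84 tilt 0.0031 w 0.00
[[[0.0043,0.0084,0.0025],[-0.0005,0.0002,0.0079]],[[0.0065,0.0133,0.0025],[-0.0005,0.0002,0.0163]],[[0.0084,0.0183,0.0025],[-0.0005,0.0002,0.0246]],[[0.0101,0.0234,0.0025],[-0.0005,0.0002,0.0329]],[[0.0114,0.0286,0.0024],[-0.0004,0.0002,0.0413]]]
```

```bash
python3 - <<'E'
from h import *
p,R=cp(bot.get_obs())
rows([(p-R[:,1]*.012,R),(p-R[:,1]*.012+[0,0,.046],R),tgt('D',-135.7,.036,.235,2),tgt('D',-135.7,.034,.188,2)])
E
```

```text
[[[0.0,-0.03,0.0],[0.0,0.0,0.0]],[[-0.0001,-0.0303,-0.115],[0.0,0.0,0.0]],[[-0.6616,-0.0069,-0.1143],[-0.0004,0.0003,0.0907]],[[-0.6588,-0.0108,0.0032],[-0.0004,0.0003,0.0907]]]
```

Request:
{"name": "play_rows", "arguments": {
  "motion": [
    [[0, -0.03, 0], [0, 0, 0]],
    [[0, -0.03, -0.115], [0, 0, 0.01]],
    [[-0.12, -0.03, -0.115], [0, 0, 0.033]],
    [[-0.24, -0.025, -0.115], [0, 0, 0.056]],
    [[-0.36, -0.02, -0.115], [0, 0, 0.079]],
    [[-0.48, -0.01, -0.115], [0, 0, 0.0907]],
    [[-0.59, -0.007, -0.115], [0, 0, 0.0907]],
    [[-0.66, -0.008, -0.115], [0, 0, 0.0907]]
  ]
}}

```text
t: 30.55
eef_pos: [0.508, -0.0221, 0.2373]
tool_rot: [0.001, 0.927, 0.376, 0.0]
contact_force: [-0.7, -0.1, -0.5]
gripper_width: -0.003
```

```bash
python3 - <<'E'
from h import *
tau('D')
rows([tgt('D',-135.7,.034,.188,2),tgt('D',-135.7,.024,.188,2)]+[tgt('D',-135.7-k,.0195,.188,2) for k in (0,3,6,9,12,15,20)])
E
```

```text
t 30.55 pos [ 0.508  -0.0221  0.2373] psi 44.2 | F [-0.7 -0.1 -0.5] Mz -0.024 | tau_tcp -0.061  rxF -0.036 | r 0.0537 ang -90.9 q7 -0.90 tilt 0.0012 w -0.00
[[[0.0052,-0.0097,0.1233],[0.0002,0.0001,-0.0004]],[[0.0051,-0.0347,0.1233],[0.0002,0.0001,-0.0004]],[[0.0051,-0.0459,0.1233],[0.0002,0.0001,-0.0004]],[[0.0027,-0.0507,0.1233],[0.0002,0.0,0.008]],[[0.0005,-0.0556,0.1233],[0.0002,0.0,0.0163]],[[-0.0015,-0.0606,0.1233],[0.0002,0.0,0.0246]],[[-0.0031,-0.0657,0.1233],[0.0002,0.0,0.033]],[[-0.0045,-0.0709,0.1233],[0.0002,0.0,0.0413]],[[-0.0062,-0.0796,0.1233],[0.0002,0.0,0.0552]]]
```

Request:
{"name": "play_rows", "arguments": {
  "motion": [
    [[0.0052, -0.0097, 0.06], [0, 0, 0]],
    [[0.0052, -0.0097, 0.1233], [0, 0, 0]],
    [[0.0051, -0.0347, 0.1233], [0, 0, 0]],
    [[0.0027, -0.0507, 0.1233], [0, 0, 0.008]],
    [[0.0005, -0.0556, 0.1233], [0, 0, 0.0163]],
    [[-0.0015, -0.0606, 0.1233], [0, 0, 0.0246]]
  ]
}}

```text
t: 31.15
eef_pos: [0.4918, -0.0044, 0.1904]
tool_rot: [0.001, 0.953, 0.303, 0.002]
contact_force: [3.9, -3.4, -0.5]
gripper_width: -0.002
```

```bash
python3 - <<'E'
from h import *
tau('D')
rows([tgt('D',-144.7-k,.0195,.188,2) for k in (3,6,9,12,15,20)])
E
```

```text
t 31.15 pos [ 0.4918 -0.0044  0.1904] psi 35.3 | F [ 3.9 -3.4 -0.5] Mz -0.000 | tau_tcp 0.197  rxF 0.197 | r 0.0397 ang -115.3 q7 -1.10 tilt 0.0050 w -0.00
[[[-0.0059,-0.0049,0.0058],[0.0006,-0.0006,0.0083]],[[-0.0081,-0.0098,0.0058],[0.0006,-0.0006,0.0167]],[[-0.01,-0.0148,0.0058],[0.0005,-0.0006,0.025]],[[-0.0117,-0.0199,0.0058],[0.0005,-0.0006,0.0333]],[[-0.013,-0.025,0.0057],[0.0005,-0.0006,0.0417]],[[-0.0147,-0.0338,0.0057],[0.0005,-0.0006,0.0555]]]
```

Request:
{"name": "play_rows", "arguments": {
  "motion": [
    [[-0.0059, -0.0049, 0.0058], [0, -0.0006, 0.0083]],
    [[-0.0081, -0.0098, 0.0058], [0, -0.0006, 0.0167]],
    [[-0.01, -0.0148, 0.0058], [0, -0.0006, 0.025]],
    [[-0.0117, -0.02, 0.0058], [0, -0.0006, 0.0333]]
  ]
}}

```text
t: 31.55
eef_pos: [0.4852, -0.0015, 0.1906]
tool_rot: [0.003, 0.98, 0.201, 0.003]
contact_force: [2.8, -5.9, -2.4]
gripper_width: -0.003
```

```bash
python3 - <<'E'
from h import *
tau('D')
rows([tgt('D',-156.7-k,.0195,.188,2) for k in (3,6,9,12,15,20)])
E
```

```text
t 31.55 pos [ 0.4852 -0.0015  0.1906] psi 23.2 | F [ 2.8 -5.9 -2.4] Mz 0.027 | tau_tcp 0.258  rxF 0.231 | r 0.0405 ang -125.6 q7 -1.31 tilt 0.0083 w -0.00
[[[-0.0057,-0.0084,0.0064],[0.0011,-0.0008,0.0081]],[[-0.0079,-0.0133,0.0063],[0.0011,-0.0008,0.0164]],[[-0.0098,-0.0183,0.0063],[0.001,-0.0008,0.0248]],[[-0.0114,-0.0234,0.0062],[0.001,-0.0009,0.0331]],[[-0.0128,-0.0286,0.0062],[0.001,-0.0009,0.0414]],[[-0.0145,-0.0374,0.0061],[0.001,-0.0009,0.0553]]]
```

Request:
{"name": "play_rows", "arguments": {
  "motion": [
    [[-0.0057, -0.0084, 0.0064], [0.001, -0.0008, 0.0081]],
    [[-0.0079, -0.0133, 0.0064], [0.001, -0.0008, 0.0164]],
    [[-0.0098, -0.0183, 0.0064], [0.001, -0.0008, 0.0248]]
  ]
}}

```text
t: 31.85
eef_pos: [0.4801, 0.0022, 0.1904]
tool_rot: [0.001, 0.992, 0.123, 0.002]
contact_force: [1.7, -8.0, 0.2]
gripper_width: -0.0
```

```bash
python3 - <<'E'
from h import *
tau('D')
rows([tgt('D',-165.7-k,.0195,.188,2) for k in (3,6,9,12,15,20)])
E
```

```text
t 31.85 pos [0.4801 0.0022 0.1904] psi 14.2 | F [ 1.7 -8.   0.2] Mz 0.054 | tau_tcp 0.334  rxF 0.280 | r 0.0410 ang -134.4 q7 -1.47 tilt 0.0053 w -0.00
[[[-0.0049,-0.0092,0.0059],[0.0005,-0.0007,0.008]],[[-0.0071,-0.0141,0.0059],[0.0005,-0.0007,0.0163]],[[-0.009,-0.0191,0.0059],[0.0005,-0.0007,0.0246]],[[-0.0107,-0.0242,0.0059],[0.0005,-0.0007,0.033]],[[-0.0121,-0.0294,0.0059],[0.0005,-0.0007,0.0413]],[[-0.0138,-0.0381,0.0058],[0.0004,-0.0007,0.0552]]]
```

```bash
python3 - <<'E'
from h import *
p,R=cp(bot.get_obs())
rows([(p+R[:,1]*.012,R),(p+R[:,1]*.012+[0,0,.046],R),tgt('A',-167.8,.036,.235,2),tgt('A',-167.8,.036,.188,2)])
E
```

```text
[[[0.0,0.03,0.0],[0.0,0.0,0.0]],[[0.0005,0.0304,-0.115],[0.0,0.0,0.0]],[[0.3166,-0.0048,-0.1102],[0.0005,-0.0007,0.0055]],[[0.3161,-0.0052,0.0073],[0.0005,-0.0007,0.0055]]]
```

Request:
{"name": "play_rows", "arguments": {
  "motion": [
    [[0, 0.03, 0], [0, 0, 0]],
    [[0, 0.03, -0.111], [0.0005, -0.0007, 0]],
    [[0.1, 0.02, -0.111], [0.0005, -0.0007, 0.005]],
    [[0.21, 0.005, -0.111], [0.0005, -0.0007, 0.005]],
    [[0.316, -0.005, -0.111], [0.0005, -0.0007, 0.005]],
    [[0.316, -0.005, -0.05], [0.0005, -0.0007, 0.005]],
    [[0.316, -0.005, 0.007], [0.0005, -0.0007, 0.005]]
  ]
}}

```text
t: 32.55
eef_pos: [0.6043, 0.0364, 0.1894]
tool_rot: [-0.0, 0.994, 0.109, 0.002]
contact_force: [-0.7, -1.0, -0.0]
gripper_width: 0.001
```

```bash
python3 - <<'E'
from h import *
tau('A');bars('top')
rows([tgt('A',-167.8,.024,.188,2)]+[tgt('A',-167.8-k,.0195,.188,2) for k in (0,3,6,9,12,15,20)])
E
```

```text
t 32.55 pos [0.6043 0.0364 0.1894] psi 12.6 | F [-0.7 -1.  -0. ] Mz -0.023 | tau_tcp -0.027  rxF -0.004 | r 0.0488 ang -121.5 q7 -1.52 tilt 0.0035 w 0.00
A none
top B 428 ang 80.2 len 0.101 wid 0.0043
top C 452 ang 143.8 len 0.102 wid 0.0043
D none
[[[0.0026,-0.0284,-0.0073],[-0.0001,0.0006,0.0009]],[[0.0027,-0.0397,-0.0073],[-0.0001,0.0006,0.0009]],[[0.0003,-0.0445,-0.0073],[-0.0001,0.0006,0.0093]],[[-0.0018,-0.0494,-0.0073],[-0.0001,0.0006,0.0176]],[[-0.0037,-0.0544,-0.0073],[-0.0001,0.0006,0.0259]],[[-0.0053,-0.0595,-0.0073],[0.0,0.0006,0.0343]],[[-0.0067,-0.0647,-0.0073],[0.0,0.0006,0.0426]],[[-0.0083,-0.0735,-0.0073],[0.0,0.0006,0.0565]]]
```

Request:
{"name": "play_rows", "arguments": {
  "motion": [
    [[0.0026, -0.0284, -0.0073], [0, 0.0006, 0]],
    [[0.0003, -0.0445, -0.0073], [0, 0.0006, 0.0093]],
    [[-0.0018, -0.0494, -0.0073], [0, 0.0006, 0.0176]],
    [[-0.0037, -0.0544, -0.0073], [0, 0.0006, 0.0259]]
  ]
}}

```text
t: 33.0
eef_pos: [0.596, 0.0563, 0.1907]
tool_rot: [0.0, 1.0, 0.028, 0.002]
contact_force: [2.4, -6.1, -1.3]
gripper_width: -0.005
```

```bash
python3 - <<'E'
from h import *
tau('A')
rows([tgt('A',-176.8-k,.0195,.188,2) for k in (3,6,9,12,15,20)])
E
```

```text
t 33.00 pos [0.596  0.0563 0.1907] psi 3.2 | F [ 2.4 -6.1 -1.3] Mz -0.013 | tau_tcp 0.245  rxF 0.258 | r 0.0402 ang -147.2 q7 -1.71 tilt 0.0038 w -0.00
[[[-0.0051,-0.0056,0.0066],[0.0001,-0.0006,0.0082]],[[-0.0073,-0.0105,0.0066],[0.0001,-0.0006,0.0165]],[[-0.0092,-0.0155,0.0066],[0.0,-0.0006,0.0249]],[[-0.0109,-0.0206,0.0066],[0.0,-0.0006,0.0332]],[[-0.0122,-0.0258,0.0066],[0.0,-0.0006,0.0415]],[[-0.0139,-0.0345,0.0066],[0.0,-0.0006,0.0554]]]
```

Request:
{"name": "play_rows", "arguments": {
  "motion": [
    [[-0.0051, -0.0056, 0.0066], [0, -0.0006, 0.0082]],
    [[-0.0073, -0.0105, 0.0066], [0, -0.0006, 0.0165]],
    [[-0.0092, -0.0155, 0.0066], [0, -0.0006, 0.0249]]
  ]
}}

```text
t: 33.3
eef_pos: [0.5931, 0.0598, 0.1906]
tool_rot: [0.001, 0.999, -0.052, 0.002]
contact_force: [1.2, -7.2, 0.6]
gripper_width: 0.002
```

```bash
python3 - <<'E'
from h import *
tau('A')
rows([tgt('A',-185.8-k,.0195,.188,2) for k in (3,6,9,12,15,20)])
E
```

```text
t 33.30 pos [0.5931 0.0598 0.1906] psi -6.0 | F [ 1.2 -7.2  0.6] Mz 0.061 | tau_tcp 0.347  rxF 0.286 | r 0.0410 ang -153.7 q7 -1.87 tilt 0.0046 w 0.00
[[[-0.0057,-0.0106,0.0065],[0.0004,-0.0006,0.0078]],[[-0.0079,-0.0154,0.0065],[0.0004,-0.0006,0.0161]],[[-0.0098,-0.0204,0.0065],[0.0004,-0.0006,0.0245]],[[-0.0115,-0.0255,0.0065],[0.0003,-0.0006,0.0328]],[[-0.0129,-0.0307,0.0065],[0.0003,-0.0007,0.0411]],[[-0.0146,-0.0395,0.0064],[0.0003,-0.0007,0.055]]]
```

Request:
{"name": "play_rows", "arguments": {
  "motion": [
    [[-0.0057, -0.0106, 0.0065], [0, -0.0006, 0.0078]],
    [[-0.0079, -0.0154, 0.0065], [0, -0.0006, 0.0161]],
    [[-0.0092, -0.0187, 0.0065], [0, -0.0006, 0.022]]
  ]
}}

```text
t: 33.6
eef_pos: [0.5906, 0.0647, 0.1905]
tool_rot: [0.003, 0.992, -0.123, 0.001]
contact_force: [-1.2, -9.3, 1.0]
gripper_width: 0.001
```

```bash
python3 - <<'E'
from h import *
tau('A')
rows([tgt('A',-193.8-k,.0195,.188,2) for k in (2,4,6,9,12,15,20)])
p,R=cp(bot.get_obs())
for th,sg in((-36.2,-1),(143.8,1)): rows([(p+R[:,1]*.012,R),(p+R[:,1]*.012+[0,0,.046],R),tgt('C',th,.036,.235,sg)])
E
```

```text
t 33.60 pos [0.5906 0.0647 0.1905] psi -14.1 | F [-1.2 -9.3  1. ] Mz 0.049 | tau_tcp 0.397  rxF 0.348 | r 0.0414 ang -161.3 q7 -2.01 tilt 0.0058 w 0.00
[[[-0.0045,-0.01,0.0061],[0.0008,-0.0005,0.0048]],[[-0.0061,-0.0133,0.0061],[0.0008,-0.0005,0.0103]],[[-0.0075,-0.0165,0.0061],[0.0008,-0.0005,0.0159]],[[-0.0095,-0.0215,0.0061],[0.0007,-0.0006,0.0242]],[[-0.0112,-0.0266,0.006],[0.0007,-0.0006,0.0326]],[[-0.0126,-0.0318,0.006],[0.0007,-0.0006,0.0409]],[[-0.0143,-0.0405,0.006],[0.0007,-0.0006,0.0548]]]
[[[0.0,0.03,0.0],[0.0,0.0,0.0]],[[0.0004,0.0306,-0.115],[0.0,0.0,0.0]],[[-0.2461,-0.1842,-0.113],[0.001,0.0,-0.1886]]]
[[[0.0,0.03,0.0],[0.0,0.0,0.0]],[[0.0004,0.0306,-0.115],[0.0,0.0,0.0]],[[-0.4806,-0.0853,-0.1132],[0.001,0.0,-0.1886]]]
```

Request:
{"name": "play_rows", "arguments": {
  "motion": [
    [[0, 0.03, 0], [0, 0, 0]],
    [[0, 0.03, -0.113], [0, 0, -0.01]],
    [[-0.06, -0.03, -0.113], [0.001, 0, -0.033]],
    [[-0.13, -0.09, -0.113], [0.001, 0, -0.056]],
    [[-0.2, -0.14, -0.113], [0.001, 0, -0.079]],
    [[-0.246, -0.184, -0.113], [0.001, 0, -0.102]],
    [[-0.246, -0.184, -0.113], [0.001, 0, -0.125]],
    [[-0.246, -0.184, -0.08], [0.001, 0, -0.148]]
  ]
}}

```text
t: 34.4
eef_pos: [0.5139, 0.1624, 0.2255]
tool_rot: [-0.0, 0.94, 0.34, 0.004]
contact_force: [1.2, -0.0, 0.3]
gripper_width: -0.001
```

```bash
python3 - <<'E'
from h import *
tau('C')
rows([tgt('C',-36.2,.034,.188,-1),tgt('C',-36.2,.02,.188,-1)]+[tgt('C',-36.2-k,.016,.188,-1) for k in (0,3,6,9,12)])
E
```

```text
t 34.40 pos [0.5139 0.1624 0.2255] psi 39.8 | F [ 1.2 -0.   0.3] Mz 0.029 | tau_tcp 0.016  rxF -0.013 | r 0.0521 ang 10.8 q7 -1.34 tilt 0.0073 w -0.00
[[[-0.0105,0.0035,0.0938],[0.0004,-0.0011,-0.0389]],[[-0.0444,0.0119,0.0935],[0.0004,-0.0011,-0.0389]],[[-0.0541,0.0144,0.0935],[0.0004,-0.0011,-0.0389]],[[-0.0583,0.0174,0.0934],[0.0004,-0.0011,-0.0306]],[[-0.0626,0.0203,0.0934],[0.0003,-0.0011,-0.0223]],[[-0.067,0.0229,0.0934],[0.0003,-0.0011,-0.0139]],[[-0.0716,0.0253,0.0934],[0.0003,-0.0011,-0.0056]]]
```

Request:
{"name": "play_rows", "arguments": {
  "motion": [
    [[-0.0105, 0.0035, 0.05], [0, -0.001, -0.0235]],
    [[-0.0105, 0.0035, 0.0938], [0, -0.001, -0.0389]],
    [[-0.0444, 0.0119, 0.0935], [0, -0.0011, -0.0389]],
    [[-0.0583, 0.0174, 0.0934], [0, -0.0011, -0.0306]],
    [[-0.0626, 0.0203, 0.0934], [0, -0.0011, -0.0223]],
    [[-0.0626, 0.0203, 0.0934], [0, -0.0011, -0.0223]]
  ]
}}

```text
t: 35.0
eef_pos: [0.5009, 0.1413, 0.1904]
tool_rot: [0.0, 0.915, 0.404, 0.003]
contact_force: [2.6, 3.5, -2.5]
gripper_width: 0.0
```

```bash
python3 - <<'E'
from h import *
tau('C')
rows([tgt('C',-42.2-k,.016,.188,-1) for k in (3,6,9,12)])
E
```

```text
t 35.00 pos [0.5009 0.1413 0.1904] psi 47.6 | F [ 2.6  3.5 -2.5] Mz 0.002 | tau_tcp 0.164  rxF 0.162 | r 0.0399 ang -16.4 q7 -1.19 tilt 0.0061 w 0.00
[[[-0.0082,0.0022,0.0059],[0.0005,-0.0008,0.0079]],[[-0.013,0.004,0.0059],[0.0005,-0.0009,0.0162]],[[-0.018,0.0055,0.0059],[0.0004,-0.0009,0.0245]],[[-0.023,0.0067,0.0059],[0.0004,-0.0009,0.0329]]]
```

Request:
{"name": "play_rows", "arguments": {
  "motion": [
    [[-0.0082, 0.0022, 0.0059], [0, -0.0008, 0.0079]],
    [[-0.013, 0.004, 0.0059], [0, -0.0009, 0.0162]],
    [[-0.018, 0.0055, 0.0059], [0, -0.0009, 0.0245]]
  ]
}}

```text
t: 35.3
eef_pos: [0.4994, 0.1364, 0.1904]
tool_rot: [0.0, 0.944, 0.331, 0.004]
contact_force: [5.0, 6.2, -3.5]
gripper_width: 0.002
```

```bash
python3 - <<'E'
from h import *
tau('C')
rows([tgt('C',-51.2-k,.016,.188,-1) for k in (3,6,9,12)])
E
```

```text
t 35.30 pos [0.4994 0.1364 0.1904] psi 38.7 | F [ 5.   6.2 -3.5] Mz 0.004 | tau_tcp 0.312  rxF 0.308 | r 0.0401 ang -23.8 q7 -1.33 tilt 0.0078 w 0.00
[[[-0.0109,0.0029,0.006],[0.0005,-0.0011,0.0079]],[[-0.0157,0.0047,0.0059],[0.0005,-0.0012,0.0163]],[[-0.0207,0.0061,0.0059],[0.0004,-0.0012,0.0246]],[[-0.0257,0.0074,0.0059],[0.0004,-0.0012,0.0329]]]
```

Request:
{"name": "play_rows", "arguments": {
  "motion": [
    [[-0.0109, 0.0029, 0.006], [0, -0.0011, 0.0079]],
    [[-0.0157, 0.0047, 0.006], [0, -0.0011, 0.0163]]
  ]
}}

```text
t: 35.5
eef_pos: [0.4976, 0.1327, 0.1905]
tool_rot: [0.0, 0.96, 0.281, 0.004]
contact_force: [6.7, 4.9, -4.7]
gripper_width: 0.0
```

```bash
python3 - <<'E'
from h import *
tau('C');bars('top');tau('C')
rows([tgt('C',-57.2-k,.016,.188,-1) for k in (2,4,6,9,12)])
p,R=cp(bot.get_obs())
for th,sg in((80,0),(80,1)): rows([(p+R[:,0]*.012,R),(p+R[:,0]*.012+[0,0,.046],R),tgt('B',th,.036,.235,sg)])
E
```

```text
t 35.50 pos [0.4976 0.1327 0.1905] psi 32.6 | F [ 6.7  4.9 -4.7] Mz 0.032 | tau_tcp 0.336  rxF 0.304 | r 0.0402 ang -29.6 q7 -1.42 tilt 0.0087 w 0.00
top A 412 ang 178.6 len 0.101 wid 0.0043
top B 17 ang 104.8 len 0.011 wid 0.0017
C none
top D 430 ang 25.6 len 0.102 wid 0.0042
t 35.55 pos [0.4974 0.1325 0.1905] psi 32.5 | F [ 5.2  6.4 -5.1] Mz 0.004 | tau_tcp 0.332  rxF 0.328 | r 0.0402 ang -30.1 q7 -1.42 tilt 0.0084 w -0.00
[[[-0.0089,0.002,0.0061],[0.0004,-0.0013,0.0046]],[[-0.0121,0.0033,0.0061],[0.0004,-0.0013,0.0102]],[[-0.0154,0.0044,0.0061],[0.0004,-0.0013,0.0157]],[[-0.0203,0.0059,0.0061],[0.0004,-0.0013,0.024]],[[-0.0253,0.0071,0.006],[0.0003,-0.0013,0.0324]]]
[[[0.03,0.0,0.0],[0.0,0.0,0.0]],[[0.0309,0.0003,-0.115],[0.0,0.0,0.0]],[[0.2646,-0.1518,-0.1096],[0.001,-0.001,-0.1321]]]
[[[0.03,0.0,0.0],[0.0,0.0,0.0]],[[0.0309,0.0003,-0.115],[0.0,0.0,0.0]],[[0.2646,-0.1518,-0.1096],[0.0,-0.0014,0.1179]]]
```

Another 5° on C for about 0.4.

Request:
{"name": "play_rows", "arguments": {
  "motion": [
    [[-0.0089, 0.002, 0.006], [0, -0.0013, 0.0046]],
    [[-0.0145, 0.004, 0.006], [0, -0.0013, 0.014]]
  ]
}}

```text
t: 35.75
eef_pos: [0.4957, 0.1296, 0.1905]
tool_rot: [0.0, 0.972, 0.236, 0.004]
contact_force: [7.3, 4.7, -5.0]
gripper_width: -0.001
```

```bash
python3 - <<'E'
from h import *
tau('C')
p,R=cp(bot.get_obs())
for th,sg in((80,0),(80,1)): rows([(p+R[:,0]*.012,R),(p+R[:,0]*.012+[0,0,.046],R),tgt('B',th,.036,.235,sg)])
E
```

```text
t 35.75 pos [0.4957 0.1296 0.1905] psi 27.3 | F [ 7.3  4.7 -5. ] Mz 0.047 | tau_tcp 0.371  rxF 0.324 | r 0.0402 ang -34.8 q7 -1.51 tilt 0.0083 w -0.00
[[[0.03,0.0,0.0],[0.0,0.0,0.0]],[[0.0309,0.0003,-0.115],[0.0,0.0,0.0]],[[0.2568,-0.1793,-0.1096],[0.0009,-0.001,-0.1464]]]
[[[0.03,0.0,0.0],[0.0,0.0,0.0]],[[0.0309,0.0003,-0.115],[0.0,0.0,0.0]],[[0.2568,-0.1793,-0.1096],[-0.0001,-0.0013,0.1036]]]
```

Request:
{"name": "play_rows", "arguments": {
  "motion": [
    [[0.03, 0, 0], [0, 0, 0]],
    [[0.03, 0, -0.11], [0, 0, -0.02]],
    [[0.1, -0.06, -0.11], [0.0009, -0.001, -0.043]],
    [[0.18, -0.12, -0.11], [0.0009, -0.001, -0.066]],
    [[0.257, -0.179, -0.11], [0.0009, -0.001, -0.089]],
    [[0.257, -0.179, -0.11], [0.0009, -0.001, -0.112]],
    [[0.257, -0.179, -0.05], [0.0009, -0.001, -0.135]],
    [[0.257, -0.179, 0.005], [0.0009, -0.001, -0.1464]]
  ]
}}

```text
t: 36.55
eef_pos: [0.5554, 0.2408, 0.1905]
tool_rot: [0.0, 0.764, 0.645, 0.001]
contact_force: [0.1, -0.2, 0.6]
gripper_width: 0.0
```

```bash
python3 - <<'E'
from h import *
tau('B')
rows([tgt('B',80,.024,.188,0)]+[tgt('B',80-k,.0195,.188,0) for k in (0,3,6,9)])
E
```

```text
t 36.55 pos [0.5554 0.2408 0.1905] psi 80.3 | F [ 0.1 -0.2  0.6] Mz -0.071 | tau_tcp -0.070  rxF 0.001 | r 0.0504 ang 123.2 q7 -0.80 tilt 0.0029 w 0.00
[[[-0.0019,0.0263,0.0063],[0.0004,-0.0002,0.0008]],[[-0.002,0.0375,0.0063],[0.0004,-0.0002,0.0008]],[[0.0004,0.0423,0.0063],[0.0004,-0.0002,0.0091]],[[0.0026,0.0472,0.0063],[0.0004,-0.0003,0.0175]],[[0.0045,0.0522,0.0063],[0.0004,-0.0003,0.0258]]]
```

Request:
{"name": "play_rows", "arguments": {
  "motion": [
    [[-0.002, 0.0263, 0.006], [0, 0, 0]],
    [[-0.002, 0.0375, 0.006], [0, 0, 0]],
    [[0.0004, 0.0423, 0.006], [0, 0, 0.009]],
    [[0.0004, 0.0423, 0.006], [0, 0, 0.009]]
  ]
}}

```text
t: 36.95
eef_pos: [0.5712, 0.2376, 0.189]
tool_rot: [-0.0, 0.784, 0.621, -0.0]
contact_force: [-6.1, -1.4, 0.1]
gripper_width: 0.005
```

```bash
python3 - <<'E'
from h import *
tau('B')
rows([tgt('B',77-k,.0195,.188,0) for k in (2,4,6,9)])
E
```

```text
t 36.95 pos [0.5712 0.2376 0.189 ] psi 76.8 | F [-6.1 -1.4  0.1] Mz 0.044 | tau_tcp 0.298  rxF 0.254 | r 0.0406 ang 106.9 q7 -0.84 tilt 0.0005 w 0.00
[[[0.0036,0.005,0.0025],[-0.0001,0.0001,0.0051]],[[0.0052,0.0082,0.0025],[-0.0001,0.0001,0.0106]],[[0.0066,0.0115,0.0025],[-0.0001,0.0001,0.0162]],[[0.0085,0.0165,0.0025],[-0.0001,0.0001,0.0245]]]
```

Request:
{"name": "play_rows", "arguments": {
  "motion": [
    [[0.0036, 0.005, 0.0025], [0, 0, 0.005]],
    [[0.0052, 0.0082, 0.0025], [0, 0, 0.0106]],
    [[0.0066, 0.0115, 0.0025], [0, 0, 0.0162]]
  ]
}}

```text
t: 37.25
eef_pos: [0.5744, 0.2387, 0.189]
tool_rot: [-0.001, 0.815, 0.579, -0.003]
contact_force: [-9.9, -2.4, 0.8]
gripper_width: 0.003
```

```bash
python3 - <<'E'
from h import *
tau('B');cam('wrist');tau('B')
rows([tgt('B',71-k,.0195,.188,0) for k in (2,4,6,9)])
p,R=cp(bot.get_obs())
rows([(p-R[:,1]*.012,R),(p-R[:,1]*.012+[0,0,.046],R),tgt('D',-154.4,.036,.235,2)])
E
```

```text
t 37.25 pos [0.5744 0.2387 0.189 ] psi 70.8 | F [-9.9 -2.4  0.8] Mz -0.005 | tau_tcp 0.410  rxF 0.415 | r 0.0409 ang 102.2 q7 -0.93 tilt 0.0052 w 0.00
t 37.30 pos [0.5745 0.2386 0.1889] psi 70.7 | F [-8.9 -1.7  1.5] Mz -0.065 | tau_tcp 0.302  rxF 0.368 | r 0.0408 ang 102.0 q7 -0.93 tilt 0.0053 w -0.00
[[[0.0042,0.007,0.0023],[-0.0006,0.0005,0.0047]],[[0.0057,0.0102,0.0023],[-0.0006,0.0005,0.0103]],[[0.0072,0.0135,0.0023],[-0.0006,0.0006,0.0159]],[[0.0091,0.0185,0.0022],[-0.0006,0.0006,0.0242]]]
[[[0.0,-0.03,0.0],[0.0,0.0,0.0]],[[-0.0004,-0.0305,-0.115],[0.0,0.0,0.0]],[[-0.6707,0.0153,-0.113],[-0.0004,0.0008,0.1253]]]
```

Request:
{"name": "play_rows", "arguments": {
  "motion": [
    [[0, -0.03, 0], [0, 0, 0]],
    [[0, -0.03, -0.114], [0, 0, 0.01]],
    [[-0.12, -0.025, -0.114], [0, 0.0008, 0.033]],
    [[-0.24, -0.015, -0.114], [0, 0.0008, 0.056]],
    [[-0.36, -0.005, -0.114], [0, 0.0008, 0.079]],
    [[-0.48, 0.005, -0.114], [0, 0.0008, 0.102]],
    [[-0.59, 0.012, -0.114], [0, 0.0008, 0.1253]],
    [[-0.67, 0.015, -0.114], [0, 0.0008, 0.1253]]
  ]
}}

```text
t: 38.1
eef_pos: [0.4919, -0.0191, 0.2374]
tool_rot: [-0.001, 0.976, 0.218, 0.001]
contact_force: [1.7, 0.5, -0.3]
gripper_width: -0.0
```

```bash
python3 - <<'E'
from h import *
tau('D')
rows([tgt('D',-154.4,.036,.188,2),tgt('D',-154.4,.024,.188,2)]+[tgt('D',-154.4-k,.0195,.188,2) for k in (0,3,6,9,12)])
E
```

```text
t 38.10 pos [ 0.4919 -0.0191  0.2374] psi 25.1 | F [ 1.7  0.5 -0.3] Mz -0.007 | tau_tcp 0.072  rxF 0.079 | r 0.0534 ang -108.5 q7 -1.22 tilt 0.0027 w -0.00
[[[0.0024,-0.0058,0.1236],[-0.0001,-0.0004,-0.0013]],[[0.0022,-0.0358,0.1236],[-0.0001,-0.0004,-0.0013]],[[0.0021,-0.0471,0.1236],[-0.0001,-0.0004,-0.0013]],[[-0.0004,-0.0518,0.1236],[-0.0001,-0.0004,0.0071]],[[-0.0026,-0.0567,0.1236],[-0.0001,-0.0004,0.0154]],[[-0.0045,-0.0617,0.1236],[-0.0001,-0.0004,0.0237]],[[-0.0062,-0.0668,0.1236],[-0.0001,-0.0004,0.0321]]]
```

Request:
{"name": "play_rows", "arguments": {
  "motion": [
    [[0.0024, -0.0058, 0.06], [0, 0, 0]],
    [[0.0024, -0.0058, 0.1236], [0, 0, 0]],
    [[0.0022, -0.0358, 0.1236], [0, 0, 0]],
    [[-0.0004, -0.0518, 0.1236], [0, 0, 0.0071]],
    [[-0.0026, -0.0567, 0.1236], [0, 0, 0.0154]],
    [[-0.0045, -0.0617, 0.1236], [0, 0, 0.0237]]
  ]
}}

```text
t: 38.7
eef_pos: [0.4813, 0.0029, 0.1903]
tool_rot: [0.0, 0.99, 0.144, 0.003]
contact_force: [2.1, -5.9, -0.9]
gripper_width: 0.0
```

```bash
python3 - <<'E'
from h import *
tau('D')
rows([tgt('D',-163.4-k,.0195,.188,2) for k in (3,6,9,12)])
E
```

```text
t 38.70 pos [0.4813 0.0029 0.1903] psi 16.5 | F [ 2.1 -5.9 -0.9] Mz 0.012 | tau_tcp 0.235  rxF 0.223 | r 0.0397 ang -133.9 q7 -1.42 tilt 0.0063 w 0.00
[[[-0.0061,-0.0049,0.0056],[0.0001,-0.001,0.0081]],[[-0.0083,-0.0098,0.0056],[0.0001,-0.001,0.0164]],[[-0.0102,-0.0148,0.0056],[0.0001,-0.001,0.0248]],[[-0.0118,-0.0199,0.0055],[0.0001,-0.001,0.0331]]]
```

Request:
{"name": "play_rows", "arguments": {
  "motion": [
    [[-0.0061, -0.0049, 0.0056], [0, -0.001, 0.0081]],
    [[-0.0083, -0.0098, 0.0056], [0, -0.001, 0.0164]],
    [[-0.0102, -0.0148, 0.0056], [0, -0.001, 0.0248]]
  ]
}}

```text
t: 39.0
eef_pos: [0.4773, 0.0062, 0.1903]
tool_rot: [0.002, 0.998, 0.064, 0.002]
contact_force: [1.6, -8.9, 0.1]
gripper_width: 0.001
```

```bash
python3 - <<'E'
from h import *
tau('D')
rows([tgt('D',-172.4-k,.0195,.188,2) for k in (3,6,9,12)])
E
```

```text
t 39.00 pos [0.4773 0.0062 0.1903] psi 7.4 | F [ 1.6 -8.9  0.1] Mz 0.001 | tau_tcp 0.321  rxF 0.320 | r 0.0404 ang -141.2 q7 -1.59 tilt 0.0054 w 0.00
[[[-0.006,-0.0083,0.0058],[0.0005,-0.0007,0.0078]],[[-0.0082,-0.0132,0.0057],[0.0005,-0.0007,0.0161]],[[-0.0101,-0.0182,0.0057],[0.0005,-0.0007,0.0244]],[[-0.0118,-0.0233,0.0057],[0.0005,-0.0007,0.0328]]]
```

Request:
{"name": "play_rows", "arguments": {
  "motion": [
    [[-0.006, -0.0083, 0.0058], [0, -0.0007, 0.0078]],
    [[-0.0082, -0.0132, 0.0058], [0, -0.0007, 0.0161]]
  ]
}}

```text
t: 39.2
eef_pos: [0.4746, 0.0094, 0.1903]
tool_rot: [0.003, 1.0, 0.012, 0.002]
contact_force: [0.7, -9.4, -0.4]
gripper_width: -0.002
```

```bash
python3 - <<'E'
from h import *
tau('D');bars('top');tau('D')
rows([tgt('D',-178.4-k,.0195,.188,2) for k in (2,4,6,9,12)])
p,R=cp(bot.get_obs())
for th,sg in((178.6,-1),(178.6,2),(-1.4,-1),(-1.4,0)):rows([(p+R[:,1]*.012,R),(p+R[:,1]*.012+[0,0,.046],R),tgt('A',th,.036,.235,sg)])
E
```

```text
t 39.20 pos [0.4746 0.0094 0.1903] psi 1.4 | F [ 0.7 -9.4 -0.4] Mz 0.024 | tau_tcp 0.359  rxF 0.335 | r 0.0407 ang -147.1 q7 -1.70 tilt 0.0070 w -0.00
top A 414 ang 178.6 len 0.101 wid 0.0043
top B 422 ang 74.4 len 0.102 wid 0.0043
top C 455 ang 123.3 len 0.103 wid 0.0042
top D 5 ang 178.9 len 0.007 wid 0.0000
t 39.25 pos [0.4744 0.0096 0.1902] psi 1.2 | F [ 1.  -9.4 -0.5] Mz 0.025 | tau_tcp 0.369  rxF 0.345 | r 0.0407 ang -147.5 q7 -1.70 tilt 0.0068 w 0.00
[[[-0.0043,-0.0067,0.0055],[0.0009,-0.0006,0.0046]],[[-0.0058,-0.0099,0.0055],[0.0009,-0.0006,0.0101]],[[-0.0073,-0.0132,0.0055],[0.0009,-0.0006,0.0157]],[[-0.0092,-0.0182,0.0054],[0.0009,-0.0007,0.024]],[[-0.0109,-0.0233,0.0054],[0.0008,-0.0007,0.0323]]]
[[[0.0,0.03,0.0],[0.0,0.0,0.0]],[[0.0004,0.0307,-0.115],[0.0,0.0,0.0]],[[0.2984,-0.0761,-0.1113],[0.0002,-0.0012,0.2573]]]
[[[0.0,0.03,0.0],[0.0,0.0,0.0]],[[0.0004,0.0307,-0.115],[0.0,0.0,0.0]],[[0.2984,-0.0761,-0.1113],[0.0009,-0.0006,0.0073]]]
[[[0.0,0.03,0.0],[0.0,0.0,0.0]],[[0.0004,0.0307,-0.115],[0.0,0.0,0.0]],[[0.4865,-0.2476,-0.1115],[0.0012,0.0002,-0.2427]]]
[[[0.0,0.03,0.0],[0.0,0.0,0.0]],[[0.0004,0.0307,-0.115],[0.0,0.0,0.0]],[[0.4865,-0.2476,-0.1115],[0.0009,-0.0006,0.0073]]]
```

Request:
{"name": "play_rows", "arguments": {
  "motion": [
    [[0, 0.03, 0], [0, 0, 0]],
    [[0, 0.03, -0.111], [0.0009, -0.0006, 0]],
    [[0.1, -0.01, -0.111], [0.0009, -0.0006, 0.007]],
    [[0.2, -0.045, -0.111], [0.0009, -0.0006, 0.007]],
    [[0.298, -0.076, -0.111], [0.0009, -0.0006, 0.007]],
    [[0.298, -0.076, -0.05], [0.0009, -0.0006, 0.007]],
    [[0.298, -0.076, 0.006], [0.0009, -0.0006, 0.007]]
  ]
}}

```text
t: 39.95
eef_pos: [0.5949, 0.0443, 0.1895]
tool_rot: [-0.001, 1.0, -0.01, 0.002]
contact_force: [0.5, 0.2, -0.5]
gripper_width: 0.001
```

```bash
python3 - <<'E'
from h import *
tau('A')
rows([tgt('A',-181.4,.024,.188,2)]+[tgt('A',-181.4-k,.0195,.188,2) for k in (0,3,6,9,12,15)])
E
```

```text
t 39.95 pos [0.5949 0.0443 0.1895] psi -1.2 | F [ 0.5  0.2 -0.5] Mz -0.000 | tau_tcp 0.008  rxF 0.008 | r 0.0485 ang -135.9 q7 -1.76 tilt 0.0039 w 0.00
[[[-0.0048,-0.0265,0.0037],[-0.0003,-0.0006,0.0006]],[[-0.0048,-0.0377,0.0037],[-0.0003,-0.0006,0.0006]],[[-0.0072,-0.0425,0.0037],[-0.0003,-0.0006,0.0089]],[[-0.0094,-0.0474,0.0037],[-0.0003,-0.0006,0.0172]],[[-0.0113,-0.0524,0.0037],[-0.0003,-0.0005,0.0256]],[[-0.0129,-0.0575,0.0037],[-0.0003,-0.0005,0.0339]],[[-0.0143,-0.0627,0.0037],[-0.0003,-0.0005,0.0422]]]
```

Request:
{"name": "play_rows", "arguments": {
  "motion": [
    [[-0.0048, -0.0265, 0.0037], [0, -0.0006, 0]],
    [[-0.0072, -0.0425, 0.0037], [0, -0.0006, 0.0089]],
    [[-0.0094, -0.0474, 0.0037], [0, -0.0006, 0.0172]],
    [[-0.0113, -0.0524, 0.0037], [0, -0.0006, 0.0256]]
  ]
}}

```text
t: 40.35
eef_pos: [0.5912, 0.0647, 0.1901]
tool_rot: [-0.0, 0.996, -0.092, 0.001]
contact_force: [0.0, -6.8, -2.3]
gripper_width: -0.005
```

```bash
python3 - <<'E'
from h import *
tau('A')
rows([tgt('A',-190.4-k,.0195,.188,2) for k in (2,4,6,9,12)])
E
```

```text
t 40.35 pos [0.5912 0.0647 0.1901] psi -10.5 | F [ 0.  -6.8 -2.3] Mz 0.026 | tau_tcp 0.290  rxF 0.264 | r 0.0408 ang -160.9 q7 -1.94 tilt 0.0014 w -0.01
[[[-0.0029,-0.0046,0.0052],[-0.0001,-0.0002,0.0051]],[[-0.0044,-0.0078,0.0052],[-0.0001,-0.0002,0.0107]],[[-0.0058,-0.0111,0.0052],[-0.0001,-0.0002,0.0163]],[[-0.0078,-0.0161,0.0052],[-0.0001,-0.0002,0.0246]],[[-0.0094,-0.0212,0.0052],[-0.0001,-0.0002,0.0329]]]
```

Request:
{"name": "play_rows", "arguments": {
  "motion": [
    [[-0.0029, -0.0046, 0.0052], [0, 0, 0.0051]],
    [[-0.0044, -0.0078, 0.0052], [0, 0, 0.0107]],
    [[-0.0058, -0.0111, 0.0052], [0, 0, 0.0163]]
  ]
}}

```text
t: 40.65
eef_pos: [0.5899, 0.0666, 0.1901]
tool_rot: [0.001, 0.989, -0.145, 0.001]
contact_force: [-0.8, -10.3, -0.7]
gripper_width: -0.003
```

```bash
python3 - <<'E'
from h import *
tau('A');cam('wrist');tau('A')
rows([tgt('A',-196.4-k,.0195,.188,2) for k in (2,4,6,9,12)])
E
```

```text
t 40.65 pos [0.5899 0.0666 0.1901] psi -16.6 | F [ -0.8 -10.3  -0.7] Mz 0.005 | tau_tcp 0.407  rxF 0.402 | r 0.0415 ang -164.1 q7 -2.05 tilt 0.0039 w -0.00
t 40.70 pos [0.5898 0.067  0.1901] psi -16.7 | F [-0.9 -9.4 -0.4] Mz -0.022 | tau_tcp 0.343  rxF 0.365 | r 0.0415 ang -164.6 q7 -2.05 tilt 0.0038 w 0.00
[[[-0.0036,-0.0091,0.0051],[0.0004,-0.0005,0.0047]],[[-0.0051,-0.0124,0.0051],[0.0004,-0.0005,0.0103]],[[-0.0066,-0.0156,0.0051],[0.0004,-0.0005,0.0158]],[[-0.0085,-0.0206,0.0051],[0.0003,-0.0005,0.0241]],[[-0.0102,-0.0257,0.0051],[0.0003,-0.0005,0.0325]]]
```

```bash
python3 - <<'E'
from h import *
p,R=cp(bot.get_obs())
rows([(p+R[:,1]*.012,R),(p+R[:,1]*.012+[0,0,.046],R),tgt('C',-56.7,.034,.235,-1)])
E
```

```text
[[[0.0,0.03,0.0],[0.0,0.0,0.0]],[[0.0003,0.0303,-0.115],[0.0,0.0,0.0]],[[-0.242,-0.1207,-0.1133],[0.0006,-0.0003,-0.1389]]]
```

```bash
python3 - <<'E'
from h import *
p,R=cp(bot.get_obs())
rows([(p+R[:,1]*.012,R),(p+R[:,1]*.012+[0,0,.046],R),tgt('C',123.3,.031,.235,1)])
E
```

```text
[[[0.0,0.03,0.0],[0.0,0.0,0.0]],[[0.0003,0.0303,-0.115],[0.0,0.0,0.0]],[[-0.4843,-0.1119,-0.114],[0.0006,-0.0003,-0.1389]]]
```

Request:
{"name": "play_rows", "arguments": {
  "motion": [
    [[0, 0.03, 0], [0, 0, 0]],
    [[0, 0.03, -0.114], [0, 0, -0.01]],
    [[-0.1, 0, -0.114], [0, 0, -0.033]],
    [[-0.21, -0.035, -0.114], [0, 0, -0.056]],
    [[-0.32, -0.065, -0.114], [0, 0, -0.079]],
    [[-0.42, -0.095, -0.114], [0, 0, -0.102]],
    [[-0.484, -0.112, -0.114], [0, 0, -0.125]],
    [[-0.484, -0.112, -0.114], [0, 0, -0.1389]]
  ]
}}

```text
t: 41.5
eef_pos: [0.4142, 0.1687, 0.237]
tool_rot: [0.001, 0.956, 0.292, 0.002]
contact_force: [0.4, -0.6, 0.8]
gripper_width: 0.0
```

```bash
python3 - <<'E'
from h import *
tau('C')
rows([tgt('C',123.3,.031,.188,1),tgt('C',123.3,.02,.188,1)]+[tgt('C',123.3-k,.016,.188,1) for k in (0,3,6,9,12)])
E
```

```text
t 41.50 pos [0.4142 0.1687 0.237 ] psi 33.9 | F [ 0.4 -0.6  0.8] Mz 0.003 | tau_tcp 0.028  rxF 0.025 | r 0.0511 ang 161.6 q7 -1.53 tilt 0.0039 w 0.00
[[[0.0013,0.0099,0.1225],[0.0005,-0.0004,0.0018]],[[0.0288,0.0102,0.1226],[0.0005,-0.0004,0.0018]],[[0.0388,0.0103,0.1226],[0.0005,-0.0004,0.0018]],[[0.0436,0.0084,0.1226],[0.0005,-0.0004,0.0101]],[[0.0484,0.0067,0.1226],[0.0005,-0.0004,0.0185]],[[0.0534,0.0053,0.1227],[0.0004,-0.0004,0.0268]],[[0.0584,0.0042,0.1227],[0.0004,-0.0004,0.0351]]]
```

Request:
{"name": "play_rows", "arguments": {
  "motion": [
    [[0.0013, 0.0099, 0.06], [0, 0, 0]],
    [[0.0013, 0.0099, 0.1225], [0, 0, 0.0018]],
    [[0.0288, 0.0102, 0.1226], [0, 0, 0.0018]],
    [[0.0436, 0.0084, 0.1226], [0, 0, 0.0101]],
    [[0.0484, 0.0067, 0.1226], [0, 0, 0.0185]],
    [[0.0484, 0.0067, 0.1226], [0, 0, 0.0185]]
  ]
}}

```text
t: 42.1
eef_pos: [0.4298, 0.1763, 0.1887]
tool_rot: [0.002, 0.972, 0.235, -0.001]
contact_force: [-8.5, -4.8, 0.7]
gripper_width: 0.001
```

```bash
python3 - <<'E'
from h import *
tau('C');cam('wrist');tau('C')
rows([tgt('C',117.3-k,.016,.188,1) for k in (2,4,6,9,12)])
E
```

```text
t 42.10 pos [0.4298 0.1763 0.1887] psi 27.2 | F [-8.5 -4.8  0.7] Mz 0.021 | tau_tcp 0.380  rxF 0.358 | r 0.0406 ang 144.2 q7 -1.66 tilt 0.0048 w 0.00
t 42.15 pos [0.4298 0.1763 0.1887] psi 27.3 | F [-7.4 -4.8  1.4] Mz 0.049 | tau_tcp 0.382  rxF 0.333 | r 0.0406 ang 144.2 q7 -1.65 tilt 0.0045 w 0.00
[[[0.0091,-0.0008,0.0017],[0.0005,0.0005,0.0055]],[[0.0123,-0.0021,0.0017],[0.0005,0.0005,0.0111]],[[0.0155,-0.0032,0.0017],[0.0005,0.0005,0.0166]],[[0.0205,-0.0046,0.0016],[0.0005,0.0005,0.025]],[[0.0255,-0.0058,0.0016],[0.0005,0.0005,0.0333]]]
```

```bash
python3 - <<'E'
from h import *
p,R=cp(bot.get_obs())
rows([(p-R[:,0]*.012,R),(p-R[:,0]*.012+[0,0,.046],R),tgt('B',74.4,.034,.235,0)])
E
```

```text
[[[-0.03,0.0,0.0],[0.0,0.0,0.0]],[[-0.0304,0.0003,-0.115],[0.0,0.0,0.0]],[[0.3646,0.0025,-0.117],[0.0002,0.0007,-0.1309]]]
```

Request:
{"name": "play_rows", "arguments": {
  "motion": [
    [[-0.025, 0, 0], [0, 0, 0]],
    [[-0.025, 0, -0.116], [0, 0, -0.01]],
    [[0.07, 0, -0.117], [0, 0.0007, -0.033]],
    [[0.17, 0, -0.117], [0, 0.0007, -0.056]],
    [[0.27, 0, -0.117], [0, 0.0007, -0.079]],
    [[0.365, 0.0025, -0.117], [0, 0.0007, -0.102]],
    [[0.365, 0.0025, -0.07], [0, 0.0007, -0.125]],
    [[0.365, 0.0025, 0], [0, 0.0007, -0.131]]
  ]
}}

```text
t: 42.95
eef_pos: [0.5629, 0.2444, 0.1911]
tool_rot: [0.001, 0.795, 0.607, 0.004]
contact_force: [-0.6, 0.0, -1.0]
gripper_width: -0.001
```

```bash
python3 - <<'E'
from h import *
tau('B')
rows([tgt('B',74.4,.024,.188,0)]+[tgt('B',74.4-k,.0195,.188,0) for k in (0,3,6,9)])
E
```

```text
t 42.95 pos [0.5629 0.2444 0.1911] psi 74.7 | F [-0.6  0.  -1. ] Mz -0.015 | tau_tcp 0.011  rxF 0.026 | r 0.0499 ang 113.7 q7 -0.87 tilt 0.0075 w -0.00
[[[-0.0067,0.0189,0.0079],[0.0009,-0.0008,0.0009]],[[-0.0068,0.0302,0.0079],[0.0009,-0.0008,0.0009]],[[-0.0044,0.035,0.008],[0.0009,-0.0008,0.0092]],[[-0.0022,0.0399,0.008],[0.0009,-0.0008,0.0175]],[[-0.0003,0.0449,0.0081],[0.0009,-0.0008,0.0259]]]
```

Request:
{"name": "play_rows", "arguments": {
  "motion": [
    [[-0.0067, 0.0189, 0.008], [0.0009, -0.0008, 0]],
    [[-0.0067, 0.0302, 0.008], [0.0009, -0.0008, 0]],
    [[-0.0044, 0.035, 0.008], [0.0009, -0.0008, 0.009]],
    [[-0.0022, 0.0399, 0.008], [0.0009, -0.0008, 0.0175]],
    [[-0.0022, 0.0399, 0.008], [0.0009, -0.0008, 0.0175]]
  ]
}}

```text
t: 43.45
eef_pos: [0.5764, 0.2397, 0.1895]
tool_rot: [-0.001, 0.828, 0.561, -0.002]
contact_force: [-7.9, 0.2, -0.8]
gripper_width: -0.006
```

```bash
python3 - <<'E'
from h import *
tau('B');cam('wrist');tau('B')
rows([tgt('B',68.4-k,.0195,.188,0) for k in (2,4,6,9)])
p,R=cp(bot.get_obs())
rows([(p-R[:,1]*.012,R),(p-R[:,1]*.012+[0,0,.046],R),tgt('D',-176,.034,.235,2)])
E
```

```text
t 43.45 pos [0.5764 0.2397 0.1895] psi 68.3 | F [-7.9  0.2 -0.8] Mz -0.029 | tau_tcp 0.295  rxF 0.324 | r 0.0415 ang 99.1 q7 -0.95 tilt 0.0035 w -0.01
t 43.50 pos [0.5765 0.2397 0.1895] psi 68.4 | F [-7.  -0.1 -1.5] Mz -0.022 | tau_tcp 0.267  rxF 0.289 | r 0.0415 ang 99.1 q7 -0.95 tilt 0.0033 w 0.00
[[[0.0025,0.0073,0.0037],[-0.0005,0.0002,0.0054]],[[0.004,0.0106,0.0037],[-0.0005,0.0003,0.011]],[[0.0055,0.0138,0.0037],[-0.0005,0.0003,0.0165]],[[0.0074,0.0188,0.0037],[-0.0005,0.0003,0.0249]]]
[[[0.0,-0.03,0.0],[0.0,0.0,0.0]],[[-0.0002,-0.0303,-0.115],[0.0,0.0,0.0]],[[-0.6618,-0.0099,-0.1127],[-0.0003,0.0005,0.1788]]]
```

Request:
{"name": "play_rows", "arguments": {
  "motion": [
    [[0.0025, 0.0073, 0.0037], [0, 0, 0.0054]],
    [[0.0045, 0.012, 0.0037], [0, 0, 0.0135]],
    [[0.0045, 0.012, 0.0037], [0, 0, 0.0135]]
  ]
}}

```text
t: 43.8
eef_pos: [0.5794, 0.2401, 0.1894]
tool_rot: [-0.002, 0.851, 0.525, -0.003]
contact_force: [-8.3, -0.6, 0.5]
gripper_width: 0.006
```

```bash
python3 - <<'E'
from h import *
tau('B');cam('wrist');tau('B')
rows([tgt('B',63.4-k,.0195,.188,0) for k in (2,4,6,9)])
p,R=cp(bot.get_obs())
rows([(p-R[:,1]*.012,R),(p-R[:,1]*.012+[0,0,.046],R),tgt('D',-176,.034,.235,2)])
E
```

```text
t 43.80 pos [0.5794 0.2401 0.1894] psi 63.4 | F [-8.3 -0.6  0.5] Mz -0.060 | tau_tcp 0.285  rxF 0.344 | r 0.0416 ang 95.0 q7 -1.03 tilt 0.0076 w 0.01
t 43.85 pos [0.5794 0.2401 0.1895] psi 63.5 | F [-8.1 -0.4  0.2] Mz -0.026 | tau_tcp 0.311  rxF 0.337 | r 0.0416 ang 95.0 q7 -1.03 tilt 0.0074 w 0.00
[[[0.0031,0.0088,0.0036],[-0.001,0.0006,0.0057]],[[0.0046,0.0121,0.0036],[-0.001,0.0006,0.0113]],[[0.006,0.0154,0.0036],[-0.001,0.0006,0.0168]],[[0.0079,0.0204,0.0035],[-0.001,0.0007,0.0252]]]
[[[0.0,-0.03,0.0],[0.0,0.0,0.0]],[[-0.0004,-0.0307,-0.115],[0.0,0.0,0.0]],[[-0.6648,0.0401,-0.1116],[-0.0006,0.0011,0.1652]]]
```

Request:
{"name": "play_rows", "arguments": {
  "motion": [
    [[0.0031, 0.0088, 0.0036], [0, 0, 0.0057]],
    [[0.0043, 0.0112, 0.0036], [0, 0, 0.01]]
  ]
}}

```text
t: 44.05
eef_pos: [0.5817, 0.2402, 0.1895]
tool_rot: [-0.003, 0.867, 0.498, -0.005]
contact_force: [-9.7, -0.2, 1.4]
gripper_width: 0.002
```

```bash
python3 - <<'E'
from h import *
tau('B')
p,R=cp(bot.get_obs())
rows([(p-R[:,1]*.012,R),(p-R[:,1]*.012+[0,0,.046],R),tgt('D',-176,.034,.235,2)])
E
```

```text
t 44.05 pos [0.5817 0.2402 0.1895] psi 59.8 | F [-9.7 -0.2  1.4] Mz -0.016 | tau_tcp 0.387  rxF 0.403 | r 0.0416 ang 91.8 q7 -1.08 tilt 0.0123 w 0.00
[[[0.0,-0.03,0.0],[0.0,0.0,0.0]],[[-0.0008,-0.0312,-0.115],[0.0,0.0,0.0]],[[-0.6643,0.0776,-0.1102],[-0.001,0.0018,0.1549]]]
```

Request:
{"name": "play_rows", "arguments": {
  "motion": [
    [[0, -0.03, 0], [0, 0, 0]],
    [[0, -0.03, -0.111], [-0.001, 0.0018, 0.01]],
    [[-0.12, 0, -0.111], [-0.001, 0.0018, 0.033]],
    [[-0.24, 0.02, -0.111], [-0.001, 0.0018, 0.056]],
    [[-0.36, 0.04, -0.111], [-0.001, 0.0018, 0.079]],
    [[-0.48, 0.055, -0.111], [-0.001, 0.0018, 0.102]],
    [[-0.59, 0.07, -0.111], [-0.001, 0.0018, 0.125]],
    [[-0.664, 0.078, -0.111], [-0.001, 0.0018, 0.148]]
  ]
}}

```text
t: 44.85
eef_pos: [0.4752, -0.0077, 0.2377]
tool_rot: [-0.0, 0.999, 0.052, 0.002]
contact_force: [1.7, -0.2, 0.7]
gripper_width: 0.002
```

```bash
python3 - <<'E'
from h import *
tau('D');bars('top');bars('scene')
rows([tgt('D',-176,.034,.188,2),tgt('D',-176,.024,.188,2)]+[tgt('D',-176-k,.0195,.188,2) for k in (0,3,6,9,12)])
E
```

```text
t 44.85 pos [ 0.4752 -0.0077  0.2377] psi 6.0 | F [ 1.7 -0.2  0.7] Mz 0.016 | tau_tcp 0.090  rxF 0.074 | r 0.0516 ang -130.6 q7 -1.57 tilt 0.0044 w 0.00
top A 412 ang 175.0 len 0.101 wid 0.0042
top B 424 ang 64.1 len 0.102 wid 0.0042
top C 456 ang 120.0 len 0.102 wid 0.0042
D none
scene A 290 ang 175.0 len 0.100 wid 0.0045
scene B 309 ang 64.5 len 0.101 wid 0.0042
scene C 239 ang 120.0 len 0.103 wid 0.0046
scene D 259 ang 12.5 len 0.099 wid 0.0044
[[[0.0015,-0.01,0.124],[0.0001,-0.0006,0.0053]],[[0.0023,-0.035,0.124],[0.0001,-0.0006,0.0053]],[[0.0027,-0.0462,0.124],[0.0001,-0.0006,0.0053]],[[0.0004,-0.0511,0.1239],[0.0001,-0.0006,0.0136]],[[-0.0016,-0.056,0.1239],[0.0001,-0.0006,0.022]],[[-0.0034,-0.0611,0.1239],[0.0,-0.0006,0.0303]],[[-0.0048,-0.0662,0.1239],[0.0,-0.0006,0.0386]]]
```

```bash
python3 - <<'E'
from h import *
rows([tgt('D',-167.5,.032,.188,2),tgt('D',-167.5,.02,.188,2)]+[tgt('D',-167.5-k,.0145,.188,2) for k in (0,3,6,9,12)])
E
```

```text
[[[0.014,-0.0021,0.124],[0.0001,-0.0006,-0.0183]],[[0.0106,-0.0319,0.124],[0.0001,-0.0006,-0.0183]],[[0.009,-0.0456,0.124],[0.0001,-0.0006,-0.0183]],[[0.0067,-0.0501,0.124],[0.0001,-0.0006,-0.01]],[[0.0046,-0.0547,0.124],[0.0001,-0.0006,-0.0016]],[[0.0028,-0.0595,0.1239],[0.0001,-0.0006,0.0067]],[[0.0012,-0.0643,0.1239],[0.0001,-0.0006,0.015]]]
```

Request:
{"name": "play_rows", "arguments": {
  "motion": [
    [[0.014, -0.0021, 0.06], [0, 0, -0.018]],
    [[0.014, -0.0021, 0.124], [0, 0, -0.018]],
    [[0.0106, -0.0319, 0.124], [0, 0, -0.018]],
    [[0.009, -0.0456, 0.124], [0, 0, -0.018]],
    [[0.0067, -0.0501, 0.124], [0, 0, -0.01]],
    [[0.0046, -0.0547, 0.124], [0, 0, -0.002]]
  ]
}}

```text
t: 45.55
eef_pos: [0.4757, 0.0115, 0.1897]
tool_rot: [0.002, 0.998, 0.057, 0.003]
contact_force: [1.6, -10.8, -3.0]
gripper_width: 0.001
```

```bash
python3 - <<'E'
from h import *
tau('D')
rows([tgt('D',-173.5-k,.0145,.188,2) for k in (2,4,6,9,12)])
E
```

```text
t 45.55 pos [0.4757 0.0115 0.1897] psi 6.5 | F [  1.6 -10.8  -3. ] Mz 0.053 | tau_tcp 0.441  rxF 0.388 | r 0.0386 ang -148.8 q7 -1.60 tilt 0.0072 w 0.00
[[[-0.0034,-0.0072,0.0041],[0.0006,-0.001,0.0056]],[[-0.0045,-0.0104,0.0041],[0.0006,-0.001,0.0112]],[[-0.0055,-0.0137,0.0041],[0.0006,-0.001,0.0167]],[[-0.0068,-0.0186,0.004],[0.0005,-0.001,0.0251]],[[-0.0078,-0.0236,0.004],[0.0005,-0.001,0.0334]]]
```

Request:
{"name": "play_rows", "arguments": {
  "motion": [
    [[0, 0.03, 0], [0, 0, 0]],
    [[0, 0.04, -0.1], [0, 0, 0]],
    [[0, 0.1, -0.22], [0, 0, 0]],
    [[0, 0.2, -0.3], [0, 0, 0]],
    [[0, 0.3, -0.35], [0, 0, 0]],
    [[0, 0.4, -0.35], [0, 0, 0]],
    [[0, 0.5, -0.35], [0, 0, 0]],
    [[0, 0.5, -0.35], [0, 0, 0]]
  ]
}}

```text
t: 46.35
eef_pos: [0.4976, -0.1926, 0.3326]
tool_rot: [0.003, 0.999, 0.054, 0.005]
contact_force: [0.5, -0.9, 0.3]
gripper_width: 0.003
```

```bash
python3 - <<'E'
from h import *
tau('D')
for n in('top','scene'):
    bars(n); c=cam(n,n+'_end.png'); P=pts(c)
    x,y,z=P[...,0]-.546,P[...,1]-.1153,P[...,2]; r=np.hypot(x,y)
    m=(r>.06)&(r<.105)&(abs(z-.163)<.005)&(c['range_z']>0)
    s,_,_,_=np.linalg.lstsq(np.c_[x[m],y[m],np.ones(m.sum())],z[m],rcond=None); print(n,s.round(4),m.sum())
E
```

```text
t 46.35 pos [ 0.4976 -0.1926  0.3326] psi 6.2 | F [ 0.5 -0.9  0.3] Mz -0.055 | tau_tcp 0.072  rxF 0.127 | r 0.2244 ang -92.9 q7 -1.17 tilt 0.0116 w 0.00
top A 414 ang 175.0 len 0.100 wid 0.0043
top B 427 ang 64.1 len 0.101 wid 0.0042
top C 456 ang 120.0 len 0.101 wid 0.0042
top D 432 ang 9.7 len 0.102 wid 0.0042
top [ 0.0008 -0.0005  0.1623] 6264
scene A 292 ang 175.0 len 0.101 wid 0.0046
scene B 300 ang 64.4 len 0.101 wid 0.0042
scene C 240 ang 119.9 len 0.102 wid 0.0046
scene D 257 ang 9.8 len 0.100 wid 0.0045
scene [-0.0002  0.0004  0.1628] 3275
```

View pics/scene_end.png

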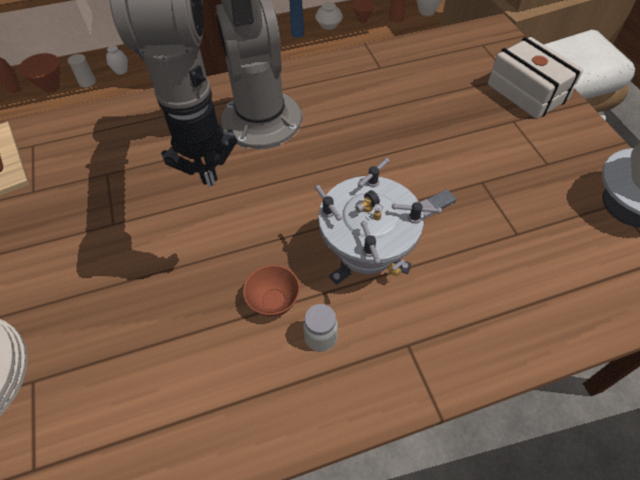

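```bash
python3 -c "
from station import bot; print(bot.hand_in())"
```

```text
the job is handed in; nothing more can be done
None
```

I tightened the four T-handles crosswise, in opposite pairs, over several rounds. I started from a light bite of about 0.12–0.17 N m and finished at about 0.37–0.41 N m on each. The arm then withdrew with its fingers shut, clear of everything, and I handed the job in at about 46 s of the 72 s allowed. The hand-in gives no verdict.

- **Tightness:** The last wrist-force readings were about 0.39, 0.39, 0.37 and 0.41 N m, or roughly 53–60 N of clamp per handle. Each reading is good to about ±0.04 N m. One wrist reading for the last handle came out at 0.44 N m; I took about 0.41.
- **Cover:** Depth readings from both cameras show it level within 0.001 rad. It sits 0.8–0.9 mm lower than at the start, which matches being fully home, though the camera calibration is only good to about 2 mm.
- **Surroundings:** In the last picture the bowl, jar and brush look untouched. I checked this by eye only.

**What disagreed:** The handles turned about 2.4, 2.45, 2.6 and 2.8 rad in all, so two of them passed the expected 1.5–2.5 rad. Readings taken while a handle was held still came out a little lower than those taken while it turned. I relied mainly on the force readings, which stayed well under the overtight limit.

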